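# Change over the tilting price board

### The job

Change over the tilting price board on the counter. Lay the board down flat and swing its retaining bar up and back until it stays open, then slide every slate ticket lying on the counter up the sill under your fingertips, one to a lane, until it is home against the end stop; never lift a slate off. Swing the bar down into its catch behind them, raise the board by its pull to 60 degrees so that it stands there by itself, and leave the other things on the counter where they are.

Things in the scene. Friction and masses are not known exactly. Their poses are not given: they have to be found in the camera images.
- price_board: Fixed aluminium sill of the board. Origin on the counter under the middle of the hinge line; x from the sill to the board's far end, y left along the hinge line, z up. Its ramp (y +-107 mm) rises from the counter at x = -34 mm to 2.6 mm height at x = -7 mm, then level to the hinge line. Hinge blocks 13 mm high at its ends (y +-113 to +-125, x -28 to +6).
- leaf (a joint): Angle of the leaf (the board): 0 = flat on the counter, grows as its far end is lifted, 1.047 = 60 degrees, stop at 1.35. Friction hinge: it stays where it is left; moving it takes about 3 to 6 N at the pull. Wooden plate 1.6 mm thick, 105 mm from hinge line to far edge, 224 mm wide; its upper face is the floor of three lanes, level with the hinge line (0.8 mm lower than the sill's top).
- bar (a joint): Angle of the brass retaining bar across the lane mouths (8 x 8 mm, hinged on the leaf at its right end, about an axis along the lanes). 0 = lies in the forked catch at the left and closes the lanes, its edges 10 and 18 mm from the hinge line, 1 mm over the floor; grows as its free end swings up and over to the right; stop at 2.35. Falls shut from low angles; past 1.7 it stays back.
- hinge_line (a point): Middle of the leaf's hinge line, 1.8 mm above the counter; axes as price_board.
- pull (a point): Middle of the pull, a round brass bow (bar 10 mm thick, 60 mm long across the board) at the leaf's far end: 135 mm from the hinge line, 26 mm above the lane floor, 30 mm beyond the leaf's edge. Turns with the leaf (x away from the hinge line, z square to the leaf). It can turn between the fingers.
- bar_hinge (a point): Point on the bar's hinge axis, on the leaf: 14 mm from the hinge line, 102 mm right of the middle, 5 mm above the lane floor. The axis runs along the leaf's x.
- tab (a point): Grip point on the thumb tab at the bar's free end: a tab 8 mm thick along the lanes, 16 mm wide along the bar, standing 28 mm above the bar when closed. The point is 234 mm from the hinge axis along the bar, 22 mm above the bar's centre line, 10 mm below the tab's top. Turns with the bar.
- lane_l (a point): Left lane: point on its floor 57.5 mm from the hinge line, on its centre line; turns with the leaf: x along the lane away from the hinge, y left, z square to the floor. A slate pushed home has its centre at x = +3.5 mm here; one resting on the closed bar at -3.5 mm.
- lane_m (a point): Middle lane, same point. Lanes are 56 mm wide between 6 mm rails, 62 mm apart, open at the hinge end. Rails begin 21 mm from the hinge line; the end stop's near face is 97 mm from it.
- lane_r (a point): Right lane, same point. Lips on the rails, 7 mm above the floor (tops at 9.5 mm, from 28 mm past the hinge line on), overhang each lane 5 mm a side, so a slate goes in only by sliding from the hinge end; the lane is open on top over 46 mm.
- slate_0: Dark slate ticket, 72 x 50 x 4 mm, 45 g, rough face, felt back that slides easily. Origin at the middle of its underside, x along its 72 mm side (either way round will do), z up. Absent in some runs. Starts flat on the counter in front of the sill. Any slate may go in any lane, its 72 mm side along the lane. It follows fingertips that press on it with about 5 to 10 N.
- slate_1: As slate_0.
- slate_2: As slate_0.
- biscuit_r: Biscuit, 88 mm wide, 17 mm thick, on a 12 mm white plinth to the right of the board: bystander.
- macaron: Single yellow macaron, 47 mm wide, 28 mm high, left of the board: bystander.
- mini_price: Small price card in a foot, 42 mm wide, 34 mm high, at the left edge of the counter: bystander.
- card_0: Price card in a steel foot, 75 mm wide, 53 mm high, at the left edge of the counter: bystander.
- bell: Counter bell, 76 mm wide, 60 mm high, right and near the robot: bystander.
Not all that is in view belongs to the job. Leave any white look-alike of the slate_1 alone.

How it is judged:
By the outcome, as a careful person would: the job done as asked, in the order asked, and still so for the second after the job is handed in, with the robot touching nothing.
Of slate_0, slate_1, slate_2 only 2 to 3 are there at a start; the rules pass over those that are not, and their reading is None.
At some moment in a run one of slate_0, slate_1, slate_2 may be knocked a few centimetres aside while the robot is not near it.
Once in a run the grip may slacken for a moment while it holds something.
It also fails if it takes over 210 s, if anything falls off the work surface, if the arm or the gripper's body presses on something with over 40 N, if the wrist force passes 120 N, or if a joint passes its speed limit or range.

### The arm

A 7-joint arm with a two-finger parallel gripper is mounted at the origin on the work surface; the furniture and walls round the work are solid. World frame = base frame: x ahead of the robot, y to its left, z up, the work surface at z = 0. Lengths are in m, angles in rad, forces in N, time in s.
With the tool pointing down it reaches from about 0.425 to 0.925 m from the base axis. Payload 6.8 kg.
Tool frame: the origin (TCP) lies on the mounting face of the last link; the fingertips stand 173 mm ahead of it and the grasp point (between the pads) lies 155 mm ahead of it; z points along the fingers, y is the line along which they close (so a half turn about z gives the same grasp; the last joint's range is limited). The gripper opens to 85 mm and grips with 20 to 120 N. Pads are 22 mm wide; open, the fingers measure 114 mm over their backs; the gripper's body (76 mm by 85 mm) begins 54 mm behind the grasp point. The pads swing forward as they close: fully open they stand 13 mm farther back than shut.
Start: joints at [1.038, 0.477, 0.022, 1.555, -0.011, 1.109, -0.083], TCP at [0.278, -0.615, 0.405] pointing down, gripper open.
Joint ranges: [-2.96, 2.96], [-0.34, 2.1], [-1.41, 1.46], [0.24, 2.44], [-1.37, 4.51], [0.17, 1.92], [-2.96, 2.96]. Speed limits (rad/s): [2.39, 2.39, 3.14, 3.14, 3.14, 3.14, 3.14].

### API

Orientations are given as a rotation vector (axis times angle).
In Python, from bench import r gives the robot as it stands.
- The arm moves only by the tool arm_command, never from a script. Its argument "plan" is a list of rows, each an object of numbers: "claw": the closure, from 0 (fully open) to 1 (shut); "tx", "ty", "tz": the shift along the tool's x, y, z in m; "ax", "ay", "az": the turn, a rotation vector about the tool's x, y, z in degrees. A call has exactly 10 rows; each row shifts and turns the commanded pose from where the row before left it, along the tool's axes as they then stand; what a row does not reach is not made up. A row lasts 1/12 s, in which the tool goes at most 41.7 mm and 7.16 degrees, less where a joint would pass 70% of its speed; a pose out of reach is approached as far as the arm can. A call is refused whole if a number of a shift passes 0.0417 or a number of a turn 7.16, either way. A call with a gripper value outside its range is refused whole. The fingers move at their own pace and stop on an object; "squeeze" is the grip in N (left out, the last holds). Time passes only in rows, so rows that do not move let the fingers close, or fill a call up. It gives the time, the measured TCP pose, the force, the opening and the grip force at its end, in the units of the state.
- r.get_obs(): the state, without advancing time (a new reading comes with each control period).
- r.grab_frame(name): name is "side" or "top" or "wrist"; returns the picture (384x512x3 uint8, red, green, blue); there is no depth.
- r.camera_model(name): a dict with "fx", "fy", "cx", "cy" (pixels), "position" and "orientation" of the camera in the world; the wrist camera has in their place "tool_from_camera" (4x4, takes a point from camera to tool coordinates, whose origin is the TCP and whose axes are the flange's). Camera axes: x right, y up, looking along -z (the intrinsics and any distortion apply to the point x, -y, -z); pixel columns grow to the right and rows downward; lengths in m; the calibration is good to about 2 mm. The wrist camera is an equidistant fisheye: a pixel r from the principal point sees the ray r / f radians off the axis. A picture is of the moment at which its call begins: read the wrist's pose just before it. camera_model takes no time and is no camera call.
- r.hand_in(): hands the job in; it is judged then, once.
Trained networks look in the newest picture that a camera, given by its name, has taken for a name from the list of things; names that differ only in an ending like _2 or _b are one class to them, and where a whole thing is asked for, a point or a joint stands for the part that bears it (a point fixed in the world has none). Each returns a list of dicts, best first, with "confidence" (0 to 1); they miss things now and then, are a little off and sometimes report something else, mostly with a low value. They report only what shows in the picture. A call takes as long as a camera call. They do not tell look-alikes from the thing itself.
- r.boxes_of(target, camera): "location" ([x, y, z] in m, in the coordinates of the camera as it stood for that picture, good to about 4 mm: the middle of the surface that is visible of it).
- r.tip_of(target, camera): "location" ([x, y, z] in m, in the coordinates of the camera as it stood for that picture, good to about 4 mm: a listed point, or the origin of a listed thing).
The state is a dict: "clock": time; "joints": joint angles; "qvel": joint speeds; "tau": joint torques, N m; "tcp_pos": TCP position; "orientation": TCP orientation; "contact_force": force on the tool from outside, world axes, zero at the start; "moment": the same for the moment, N m; "grip_width": finger opening in m; "gripper_force": force on a finger pad.
Only numpy, scipy, OpenCV 4.12 (cv2) and the standard library are available. Lean on these libraries where they do the work, as an engineer would, in place of code of your own. Each camera call takes 0.05 s, during which the arm holds its last target. There are 200 camera calls.

## Working session

There is one attempt and no reset: what is moved stays moved. The work goes in short steps, Python scripts to look and compute and a tool call to move; the robot and the scene stay as the last step left them, time stands still between calls to the robot, and variables do not carry over. Pictures are saved under pics/ and viewed, at most 14 in all, crops included, and the job is handed in when it is done.

Besides the shell and the picture viewer there is one more tool, called after "Call:" as name([rows], argument=value, ...), one row to a line, values as JSON. arm_command: Moves the arm, as the interface text tells. Its arguments: {"type":"object","properties":{"plan":{"type":"array","items":{"type":"object","properties":{"claw":{"type":"number"},"tx":{"type":"number"},"ty":{"type":"number"},"tz":{"type":"number"},"ax":{"type":"number"},"ay":{"type":"number"},"az":{"type":"number"}}}},"squeeze":{"type":"number"}},"required":["plan"]}

```bash
ls; mkdir -p pics
cat > h.py <<'E'
import numpy as np, cv2
from scipy.spatial.transform import Rotation as R
from bench import r
def camT(name):
    m=r.camera_model(name)
    T=np.eye(4)
    if 'tool_from_camera' in m:
        o=r.get_obs(); W=np.eye(4); W[:3,:3]=R.from_rotvec(o['orientation']).as_matrix(); W[:3,3]=o['tcp_pos']
        return W@np.array(m['tool_from_camera'])
    q=np.array(m['orientation'])
    T[:3,:3]=R.from_rotvec(q).as_matrix() if q.shape==(3,) else (R.from_quat(q).as_matrix() if q.shape==(4,) else q)
    T[:3,3]=m['position']; return T
def toW(T,p): return T[:3,:3]@np.array(p)+T[:3,3]
def find(names,cam,fn='tip_of',n=4):
    T=camT(cam)
    for k in names:
        for d in getattr(r,fn)(k,cam)[:n]:
            print(cam,fn,k,round(d['confidence'],2),np.round(toW(T,d['location']),4))
def snap(cam,f):
    T=camT(cam); im=r.grab_frame(cam); cv2.imwrite('pics/'+f,im[:,:,::-1]); return im,T
def proj(name,P,T=None):
    m=r.camera_model(name); T=camT(name) if T is None else T
    c=T[:3,:3].T@(np.array(P)-T[:3,3]); x,y,z=c[0],-c[1],-c[2]
    if 'tool_from_camera' in m:
        rr=np.hypot(x,y); th=np.arctan2(rr,z); s=th/rr
        return m['cx']+m['fx']*x*s, m['cy']+m['fy']*y*s
    return m['cx']+m['fx']*x/z, m['cy']+m['fy']*y/z
def ray(name,u,v,zp,T=None):
    m=r.camera_model(name); T=camT(name) if T is None else T
    a,b=(u-m['cx'])/m['fx'],(v-m['cy'])/m['fy']
    if 'tool_from_camera' in m:
        th=np.hypot(a,b); s=np.sin(th)/th if th else 1; d=np.array([a*s,-b*s,-np.cos(th)])
    else: d=np.array([a,-b,-1])
    d=T[:3,:3]@d; return T[:3,3]+d*(zp-T[2,3])/d[2]
def st():
    o=r.get_obs(); M=R.from_rotvec(o['orientation']).as_matrix()
    print('t',round(o['clock'],2),'tcp',np.round(o['tcp_pos'],4),'\n',np.round(M,4),'\nj',np.round(o['joints'],3),'F',np.round(o['contact_force'],1),'w',o['grip_width'],o['gripper_force'])
E
python3 - <<'E'
from h import *
st()
for c in('top','side'):
    m=r.camera_model(c); print(c,m)
    snap(c,c+'0.png')
    find(['price_board','hinge_line','pull','bar_hinge','tab','lane_l','lane_m','lane_r','slate_0','biscuit_r','macaron','mini_price','card_0','bell'],c)
print(r.camera_model('wrist'))
E
```

```text
pics
t 0.0 tcp [ 0.2781 -0.6148  0.4038] 
 [[ 9.111e-01  4.121e-01 -8.000e-04]
 [ 4.121e-01 -9.111e-01  1.500e-03]
 [-1.000e-04 -1.800e-03 -1.000e+00]] 
j [ 1.038  0.478  0.022  1.556 -0.012  1.109 -0.083] F [-0.  -0.3  0.3] w 0.08550995733904246 0.0
top {'fx': 444.4450179873077, 'fy': 444.4450179873077, 'cx': 253.86310022581722, 'cy': 197.37984191204873, 'position': array([0.30563124, 0.02417408, 1.37250898]), 'orientation': array([ 0.09149157, -0.13111795, -1.56657907])}
top tip_of price_board 0.9 [ 0.5106 -0.0061 -0.0018]
top tip_of hinge_line 0.63 [ 0.5105 -0.006   0.0026]
top tip_of pull 0.95 [ 0.5926 -0.0007  0.1102]
top tip_of pull 0.41 [ 0.5796 -0.2377  0.0108]
top tip_of bar_hinge 0.6 [ 0.5215 -0.1049  0.0174]
top tip_of tab 0.61 [ 0.5502 -0.001   0.0375]
top tip_of lane_l 0.85 [ 0.5534 -0.0055  0.0383]
top tip_of lane_l 0.74 [ 0.5571 -0.0673  0.0404]
top tip_of lane_l 0.71 [ 0.3248 -0.2499  0.0023]
top tip_of lane_l 0.7 [0.5541 0.0593 0.038 ]
top tip_of lane_m 0.85 [ 0.5534 -0.0055  0.0383]
top tip_of lane_m 0.74 [ 0.5571 -0.0673  0.0404]
top tip_of lane_m 0.71 [ 0.3248 -0.
[... 2219 characters left out ...]
_price 0.52 [ 0.5148  0.2565 -0.0007]
side tip_of mini_price 0.47 [5.710e-01 2.249e-01 3.000e-04]
side tip_of card_0 0.7 [0.4588 0.2795 0.0022]
side tip_of bell 0.88 [ 0.3307 -0.242  -0.0015]
side tip_of bell 0.25 [0.5915 0.0033 0.1189]
{'fx': 297.3186396354542, 'fy': 297.3186396354542, 'cx': 255.76838546937233, 'cy': 193.2757804396704, 'tool_from_camera': array([[-1.33174766e-03,  9.60964184e-01,  2.76669593e-01,
         7.02226702e-02],
       [ 9.99999106e-01,  1.31198962e-03,  2.56520542e-04,
         2.34239351e-04],
       [-1.16480580e-04,  2.76669688e-01, -9.60965072e-01,
         3.20166684e-02],
       [ 0.00000000e+00,  0.00000000e+00,  0.00000000e+00,
         1.00000000e+00]])}
```

View pics/top0.png

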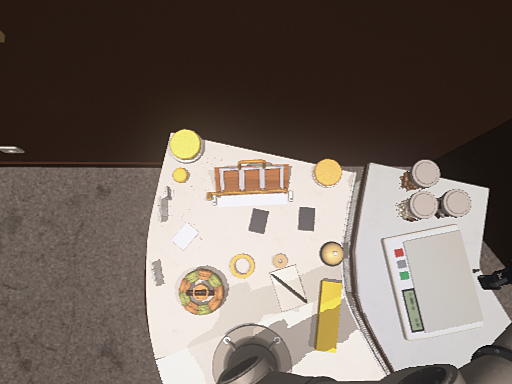

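View pics/side0.png

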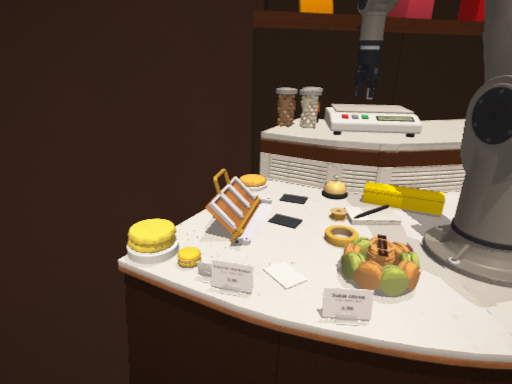

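Two dark slates: top-image (258,221) and (307,218). The white card at (185,235) is the look-alike, to be left alone. I'll confirm in an enlarged crop.

Run:
```python
import cv2
im=cv2.imread('pics/top0.png')[130:270,150:350]
cv2.imwrite('pics/crop0.png',cv2.resize(im,None,fx=4,fy=4,interpolation=cv2.INTER_CUBIC))
```

```text
(no output)
```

View pics/crop0.png

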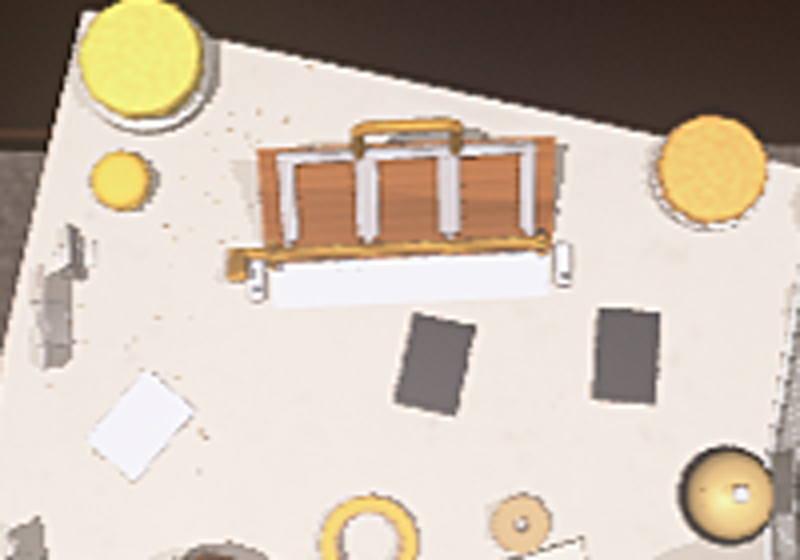

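Call:
arm_command([
  {"claw":0.0,"tx":0.0208,"ty":-0.0227,"tz":-0.003},
  {"tx":0.0208,"ty":-0.0227,"tz":-0.003},
  {"tx":0.0208,"ty":-0.0227,"tz":-0.003},
  {"tx":0.0208,"ty":-0.0227,"tz":-0.003},
  {"tx":0.0208,"ty":-0.0227,"tz":-0.003},
  {"tx":0.0208,"ty":-0.0227,"tz":-0.003},
  {"tx":0.0208,"ty":-0.0227,"tz":-0.003},
  {"tx":0.0208,"ty":-0.0227,"tz":-0.003},
  {"tx":0.0208,"ty":-0.0227,"tz":-0.003},
  {"tx":0.0208,"ty":-0.0227,"tz":-0.003},
])

```text
invalid input at $.plan[0]: expected keys claw, tx, ty, tz, ax, ay, az
```

Call:
arm_command([
  {"tx":0.0208,"ty":-0.0227},
  {"tx":0.0208,"ty":-0.0227},
  {"tx":0.0208,"ty":-0.0227},
  {"tx":0.0208,"ty":-0.0227},
  {"tx":0.0208,"ty":-0.0227},
  {"tx":0.0208,"ty":-0.0227},
  {"tx":0.0208,"ty":-0.0227},
  {"tx":0.0208,"ty":-0.0227},
  {"tx":0.0208,"ty":-0.0227},
  {"tx":0.0208,"ty":-0.0227},
])

```text
invalid input at $.plan[0]: expected keys claw, tx, ty, tz, ax, ay, az
```

Call:
arm_command([
  {"az":-6.6},
  {"az":-6.6},
  {"az":-6.6},
  {"az":-6.6},
  {"az":-6.6},
  {"az":-6.6},
  {"az":-6.6},
  {"az":-6.6},
  {"az":-6.6},
  {"az":-6.6},
])

```text
invalid input at $.plan[0]: expected keys claw, tx, ty, tz, ax, ay, az
```

Crop: dark slates at (435,365) and (626,355), the white look-alike at (142,425), and the board is tilted up with the bar closed and its tab at left (238,265). The bow pull is at (407,130).

Call:
arm_command([
  {"claw":0,"tx":0.0208,"ty":-0.0227,"tz":-0.004,"ax":0,"ay":0,"az":0},
  {"claw":0,"tx":0.0208,"ty":-0.0227,"tz":-0.004,"ax":0,"ay":0,"az":0},
  {"claw":0,"tx":0.0208,"ty":-0.0227,"tz":-0.004,"ax":0,"ay":0,"az":0},
  {"claw":0,"tx":0.0208,"ty":-0.0227,"tz":-0.004,"ax":0,"ay":0,"az":0},
  {"claw":0,"tx":0.0208,"ty":-0.0227,"tz":-0.004,"ax":0,"ay":0,"az":0},
  {"claw":0,"tx":0.0208,"ty":-0.0227,"tz":-0.004,"ax":0,"ay":0,"az":0},
  {"claw":0,"tx":0.0208,"ty":-0.0227,"tz":-0.004,"ax":0,"ay":0,"az":0},
  {"claw":0,"tx":0.0208,"ty":-0.0227,"tz":-0.004,"ax":0,"ay":0,"az":0},
  {"claw":0,"tx":0.0208,"ty":-0.0227,"tz":-0.004,"ax":0,"ay":0,"az":0},
  {"claw":0,"tx":0.0208,"ty":-0.0227,"tz":-0.004,"ax":0,"ay":0,"az":0},
])

```text
clock: 2.33
tcp_pos: [0.3743, -0.321, 0.4451]
orientation: [3.071, 0.662, 0.0]
contact_force: [-0.9, 0.2, 0.1]
grip_width: 0.0854
gripper_force: 0.0
```

Call:
arm_command([
  {"claw":0,"tx":0.0208,"ty":-0.0227,"tz":0,"ax":0,"ay":0,"az":0},
  {"claw":0,"tx":0.0208,"ty":-0.0227,"tz":0,"ax":0,"ay":0,"az":0},
  {"claw":0,"tx":0.0208,"ty":-0.0227,"tz":0,"ax":0,"ay":0,"az":0},
  {"claw":0,"tx":0.0208,"ty":-0.0227,"tz":0,"ax":0,"ay":0,"az":0},
  {"claw":0,"tx":0.0208,"ty":-0.0227,"tz":0,"ax":0,"ay":0,"az":0},
  {"claw":0,"tx":0.0208,"ty":-0.0227,"tz":0,"ax":0,"ay":0,"az":0},
  {"claw":0,"tx":0.0208,"ty":-0.0227,"tz":0,"ax":0,"ay":0,"az":0},
  {"claw":0,"tx":0.0208,"ty":-0.0227,"tz":0,"ax":0,"ay":0,"az":0},
  {"claw":0,"tx":0.0208,"ty":-0.0227,"tz":0,"ax":0,"ay":0,"az":0},
  {"claw":0,"tx":0.0208,"ty":-0.0227,"tz":0,"ax":0,"ay":0,"az":0},
])

```text
clock: 3.17
tcp_pos: [0.4703, -0.0285, 0.445]
orientation: [3.071, 0.662, 0.001]
contact_force: [0.4, -0.0, -0.2]
grip_width: 0.086
gripper_force: 0.0
```

Call:
arm_command([
  {"claw":0,"tx":0,"ty":0,"tz":0,"ax":0,"ay":0,"az":-6.6},
  {"claw":0,"tx":0,"ty":0,"tz":0,"ax":0,"ay":0,"az":-6.6},
  {"claw":0,"tx":0,"ty":0,"tz":0,"ax":0,"ay":0,"az":-6.6},
  {"claw":0,"tx":0,"ty":0,"tz":0,"ax":0,"ay":0,"az":-6.6},
  {"claw":0,"tx":0,"ty":0,"tz":0,"ax":0,"ay":0,"az":-6.6},
  {"claw":0,"tx":0,"ty":0,"tz":0,"ax":0,"ay":0,"az":-6.6},
  {"claw":0,"tx":0,"ty":0,"tz":0,"ax":0,"ay":0,"az":-6.6},
  {"claw":0,"tx":0,"ty":0,"tz":0,"ax":0,"ay":0,"az":-6.6},
  {"claw":0,"tx":0,"ty":0,"tz":0,"ax":0,"ay":0,"az":-6.6},
  {"claw":0,"tx":0,"ty":0,"tz":0,"ax":0,"ay":0,"az":-6.6},
])

```text
clock: 4.0
tcp_pos: [0.4701, -0.0299, 0.4449]
orientation: [2.208, 2.234, 0.0]
contact_force: [0.4, 0.1, -0.1]
grip_width: 0.0853
gripper_force: 0.0
```

Run:
```python
from h import *
st()
snap('wrist','w1.png')
find(['price_board','hinge_line','pull','bar_hinge','tab','lane_l','slate_0'],'wrist')
```

```text
t 4.0 tcp [ 0.4701 -0.0299  0.4449] 
 [[-1.150e-02  9.999e-01  3.000e-04]
 [ 9.999e-01  1.150e-02 -2.000e-04]
 [-2.000e-04  3.000e-04 -1.000e+00]] 
j [ 0.389  0.132 -0.496  1.949  0.071  1.077 -0.126] F [ 0.4  0.1 -0.1] w 0.0853435203318736 0.0
wrist tip_of price_board 0.94 [ 0.5128 -0.0025 -0.0025]
wrist tip_of hinge_line 0.96 [ 5.114e-01  1.500e-03 -2.000e-04]
wrist tip_of pull 0.72 [0.5905 0.0047 0.1141]
wrist tip_of pull 0.67 [ 0.5512 -0.001   0.0389]
wrist tip_of bar_hinge 0.6 [ 0.5208 -0.1062  0.0079]
wrist tip_of bar_hinge 0.28 [0.59   0.0059 0.1143]
wrist tip_of tab 0.76 [0.4958 0.129  0.0292]
wrist tip_of lane_l 0.96 [0.5492 0.0631 0.0406]
wrist tip_of lane_l 0.93 [0.5551 0.0018 0.0369]
wrist tip_of lane_l 0.74 [ 0.554  -0.0608  0.0386]
wrist tip_of lane_l 0.22 [ 3.274e-01 -2.456e-01 -1.000e-04]
wrist tip_of slate_0 0.86 [ 0.4378 -0.1705 -0.0033]
wrist tip_of slate_0 0.84 [ 0.4254 -0.023  -0.0023]
```

View pics/w1.png

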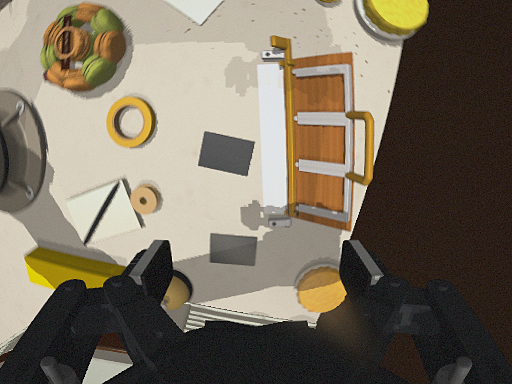

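Wrist view: slates at (226,153) and (233,250), sill white strip x≈258–290 px, tab at (281,45), bow at (365,145). Now rectify it to the counter plane for exact poses.

```bash
cat >> h.py <<'E'
def ortho(cam,im,T,zp,x0=.36,x1=.68,y0=-.24,y1=.18,s=2000):
    # image: col = (y1-y)*s (left->+y), row=(x1-x)*s
    m=r.camera_model(cam); X,Y=np.meshgrid(np.arange(x1,x0,-1/s),np.arange(y1,y0,-1/s),indexing='ij')
    P=np.stack([X,Y,0*X+zp],-1)-T[:3,3]; c=P@T[:3,:3]; x,y,z=c[...,0],-c[...,1],-c[...,2]
    if 'tool_from_camera' in m:
        rr=np.hypot(x,y); k=np.arctan2(rr,z)/rr
    else: k=1/z
    return cv2.remap(im,(m['cx']+m['fx']*x*k).astype(np.float32),(m['cy']+m['fy']*y*k).astype(np.float32),cv2.INTER_LINEAR)
def rects(mask,lo,hi,x1=.68,y1=.18,s=2000):
    for c in cv2.findContours(mask.astype(np.uint8),cv2.RETR_EXTERNAL,cv2.CHAIN_APPROX_NONE)[0]:
        (u,v),(w,h),a=cv2.minAreaRect(c)
        if lo<w*h/s/s*1e6<hi:
            b=cv2.boxPoints(((u,v),(w,h),a)); W=np.c_[x1-b[:,1]/s,y1-b[:,0]/s]
            e=max((W[1]-W[0],W[2]-W[1]),key=np.linalg.norm); ang=np.degrees(np.arctan2(e[1],e[0]))
            print('c',np.round([x1-v/s,y1-u/s],4),'mm',np.round([w/s*1e3,h/s*1e3],1),'long axis deg',round((ang+90)%180-90,1))
E
python3 - <<'E'
from h import *
im=cv2.imread('pics/w1.png')[:,:,::-1].copy(); T=camT('wrist')
o=ortho('wrist',im,T,0.004); cv2.imwrite('pics/o1.png',o[:,:,::-1])
g=cv2.cvtColor(o,cv2.COLOR_RGB2GRAY); hsv=cv2.cvtColor(o,cv2.COLOR_RGB2HSV)
m=(g<110)&(hsv[...,1]<70); m=cv2.morphologyEx(m.astype(np.uint8),cv2.MORPH_OPEN,np.ones((9,9)))
print('slates'); rects(m,2000,6000)
o=ortho('wrist',im,T,0.001)
b=o.astype(int); w=(b[...,2]-b[...,0]>5)&(b.sum(2)>600); w=cv2.morphologyEx(w.astype(np.uint8),cv2.MORPH_OPEN,np.ones((7,7)))
print('sill'); rects(w,3000,20000)
cv2.imwrite('pics/o1m.png',w*255)
for u,v in[(257,63),(263.5,217)]: print(ray('wrist',u,v,0,T))
E
```

```text
slates
c [ 0.4283 -0.0201] mm [49.7 71.2] long axis deg -12.7
c [ 0.4347 -0.1684] mm [50.3 71.4] long axis deg -4.3
c [ 0.6539 -0.1919] mm [ 40.7 108.3] long axis deg -56.5
sill
[0.4714668  0.10571094 0.        ]
[ 4.81894713e-01 -1.15373296e-01  5.55111512e-17]
```

View pics/o1.png

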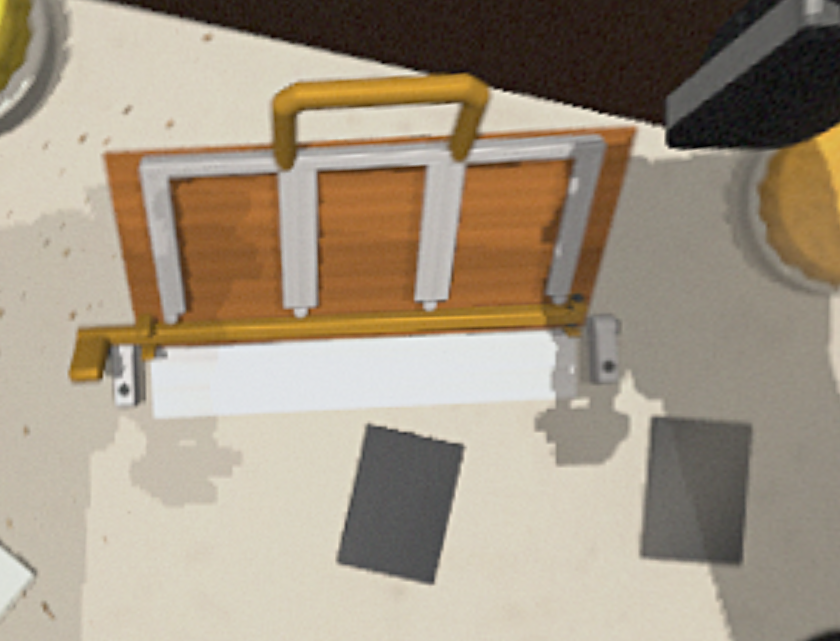

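Board origin ≈ (0.5105, −0.0015), yaw 2.6°, leaf ≈ 43°, and slate poses known. Going for the pull, with fingers closing along the board's x.

Call:
arm_command([
  {"claw":0,"tx":0.0053,"ty":0.0244,"tz":0,"ax":0,"ay":0,"az":-1.9},
  {"claw":0,"tx":0.0053,"ty":0.0244,"tz":0,"ax":0,"ay":0,"az":0},
  {"claw":0,"tx":0.0053,"ty":0.0244,"tz":0,"ax":0,"ay":0,"az":0},
  {"claw":0,"tx":0.0053,"ty":0.0244,"tz":0,"ax":0,"ay":0,"az":0},
  {"claw":0,"tx":0.0053,"ty":0.0244,"tz":0,"ax":0,"ay":0,"az":0},
  {"claw":0,"tx":0,"ty":0,"tz":0.022,"ax":0,"ay":0,"az":0},
  {"claw":0,"tx":0,"ty":0,"tz":0.022,"ax":0,"ay":0,"az":0},
  {"claw":0,"tx":0,"ty":0,"tz":0.022,"ax":0,"ay":0,"az":0},
  {"claw":0,"tx":0,"ty":0,"tz":0.022,"ax":0,"ay":0,"az":0},
  {"claw":0,"tx":0,"ty":0,"tz":0.022,"ax":0,"ay":0,"az":0},
])

```text
clock: 5.23
tcp_pos: [0.5912, 0.0006, 0.3336]
orientation: [-2.179, -2.263, 0.0]
contact_force: [-0.5, -0.2, 0.1]
grip_width: 0.0856
gripper_force: 0.0
```

Run:
```python
from h import *
st()
snap('wrist','w2.png'); find(['pull'],'wrist'); r.grab_frame('side'); find(['pull'],'side')
```

```text
t 5.23 tcp [0.5912 0.0006 0.3336] 
 [[-0.0379  0.9993 -0.    ]
 [ 0.9993  0.0379 -0.    ]
 [-0.     -0.     -1.    ]] 
j [ 0.251  0.458 -0.466  1.804  0.249  0.938 -0.283] F [-0.5 -0.2  0.1] w 0.08558329325026696 0.0
wrist tip_of pull 0.68 [0.5855 0.0026 0.1079]
side tip_of pull 0.76 [0.5889 0.0053 0.1156]
```

Call:
arm_command([
  {"claw":0,"tx":0,"ty":-0.001,"tz":0.013,"ax":0,"ay":0,"az":-0.4},
  {"claw":0,"tx":0,"ty":0,"tz":0.013,"ax":0,"ay":0,"az":0},
  {"claw":0,"tx":0,"ty":0,"tz":0.013,"ax":0,"ay":0,"az":0},
  {"claw":0,"tx":0,"ty":0,"tz":0.013,"ax":0,"ay":0,"az":0},
  {"claw":0,"tx":0,"ty":0,"tz":0.013,"ax":0,"ay":0,"az":0},
  {"claw":1,"tx":0,"ty":0,"tz":0,"ax":0,"ay":0,"az":0},
  {"claw":1,"tx":0,"ty":0,"tz":0,"ax":0,"ay":0,"az":0},
  {"claw":1,"tx":0,"ty":0,"tz":0,"ax":0,"ay":0,"az":0},
  {"claw":1,"tx":0,"ty":0,"tz":0,"ax":0,"ay":0,"az":0},
  {"claw":1,"tx":0,"ty":0,"tz":0,"ax":0,"ay":0,"az":0},
], squeeze=40)

```text
clock: 6.27
tcp_pos: [0.5905, 0.0005, 0.2704]
orientation: [2.169, 2.271, 0.002]
contact_force: [0.1, 0.6, 0.6]
grip_width: 0.0255
gripper_force: 0.0
```

Run:
```python
from h import *
st()
B=np.array([.5105,-.0015]); ex=np.array([np.cos(.0454),np.sin(.0454)])
p=r.get_obs()['tcp_pos']; rad=(p[:2]-B)@ex; z=p[2]-.155-.0018
print('phi',np.degrees(np.arctan2(z,rad)),'r',np.hypot(z,rad))
```

```text
t 6.27 tcp [5.905e-01 5.000e-04 2.704e-01] 
 [[-0.046   0.9989  0.0014]
 [ 0.9989  0.046   0.    ]
 [-0.      0.0014 -1.    ]] 
j [ 0.228  0.536 -0.439  1.851  0.302  0.819 -0.319] F [0.1 0.6 0.6] w 0.025468699675971807 0.0
phi 54.83667355102702 r 0.13898691007122516
```

Call:
arm_command([
  {"claw":1,"tx":0,"ty":0,"tz":0,"ax":0,"ay":0,"az":0},
  {"claw":1,"tx":0,"ty":0,"tz":0,"ax":0,"ay":0,"az":0},
  {"claw":1,"tx":0,"ty":0,"tz":0,"ax":0,"ay":0,"az":0},
  {"claw":1,"tx":0,"ty":0,"tz":0,"ax":0,"ay":0,"az":0},
  {"claw":1,"tx":0,"ty":0,"tz":0,"ax":0,"ay":0,"az":0},
  {"claw":1,"tx":0,"ty":0,"tz":0,"ax":0,"ay":0,"az":0},
  {"claw":1,"tx":0,"ty":0,"tz":0,"ax":0,"ay":0,"az":0},
  {"claw":1,"tx":0,"ty":0,"tz":0,"ax":0,"ay":0,"az":0},
  {"claw":1,"tx":0,"ty":0,"tz":0,"ax":0,"ay":0,"az":0},
  {"claw":1,"tx":0,"ty":0,"tz":0,"ax":0,"ay":0,"az":0},
])

```text
clock: 7.1
tcp_pos: [0.5906, 0.0005, 0.2704]
orientation: [2.169, 2.271, 0.001]
contact_force: [0.4, -0.9, 6.2]
grip_width: 0.0086
gripper_force: 39.2
```

Run:
```python
from h import *
st()
a=np.radians(np.linspace(54.5,10.9,21)); P=np.c_[.1378*np.cos(a),-.1378*np.sin(a)]
for d in np.round(np.diff(P,axis=0),4): print('ty %.4f tz %.4f'%tuple(d))
```

```text
t 7.1 tcp [5.906e-01 5.000e-04 2.704e-01] 
 [[-4.600e-02  9.989e-01  1.400e-03]
 [ 9.989e-01  4.600e-02 -1.000e-04]
 [-1.000e-04  1.400e-03 -1.000e+00]] 
j [ 0.228  0.536 -0.439  1.851  0.302  0.819 -0.319] F [ 0.4 -0.9  6.2] w 0.008649491731061545 39.19968366622925
ty 0.0042 tz 0.0031
ty 0.0041 tz 0.0033
ty 0.0040 tz 0.0034
ty 0.0038 tz 0.0036
ty 0.0037 tz 0.0037
ty 0.0035 tz 0.0039
ty 0.0034 tz 0.0040
ty 0.0032 tz 0.0041
ty 0.0031 tz 0.0042
ty 0.0029 tz 0.0044
ty 0.0027 tz 0.0045
ty 0.0026 tz 0.0046
ty 0.0024 tz 0.0047
ty 0.0022 tz 0.0047
ty 0.0020 tz 0.0048
ty 0.0019 tz 0.0049
ty 0.0017 tz 0.0050
ty 0.0015 tz 0.0050
ty 0.0013 tz 0.0051
ty 0.0011 tz 0.0051
```

Call:
arm_command([
  {"claw":1,"tx":0,"ty":0.0042,"tz":0.0031,"ax":0,"ay":0,"az":0},
  {"claw":1,"tx":0,"ty":0.0041,"tz":0.0033,"ax":0,"ay":0,"az":0},
  {"claw":1,"tx":0,"ty":0.004,"tz":0.0034,"ax":0,"ay":0,"az":0},
  {"claw":1,"tx":0,"ty":0.0038,"tz":0.0036,"ax":0,"ay":0,"az":0},
  {"claw":1,"tx":0,"ty":0.0037,"tz":0.0037,"ax":0,"ay":0,"az":0},
  {"claw":1,"tx":0,"ty":0.0035,"tz":0.0039,"ax":0,"ay":0,"az":0},
  {"claw":1,"tx":0,"ty":0.0034,"tz":0.004,"ax":0,"ay":0,"az":0},
  {"claw":1,"tx":0,"ty":0.0032,"tz":0.0041,"ax":0,"ay":0,"az":0},
  {"claw":1,"tx":0,"ty":0.0031,"tz":0.0042,"ax":0,"ay":0,"az":0},
  {"claw":1,"tx":0,"ty":0.0029,"tz":0.0044,"ax":0,"ay":0,"az":0},
])

```text
clock: 7.93
tcp_pos: [0.6261, 0.0022, 0.232]
orientation: [-2.169, -2.272, 0.001]
contact_force: [-1.8, -0.5, 5.5]
grip_width: 0.0082
gripper_force: 40.6
```

Call:
arm_command([
  {"claw":1,"tx":0,"ty":0.0027,"tz":0.0045,"ax":0,"ay":0,"az":0},
  {"claw":1,"tx":0,"ty":0.0026,"tz":0.0046,"ax":0,"ay":0,"az":0},
  {"claw":1,"tx":0,"ty":0.0024,"tz":0.0047,"ax":0,"ay":0,"az":0},
  {"claw":1,"tx":0,"ty":0.0022,"tz":0.0047,"ax":0,"ay":0,"az":0},
  {"claw":1,"tx":0,"ty":0.002,"tz":0.0048,"ax":0,"ay":0,"az":0},
  {"claw":1,"tx":0,"ty":0.0019,"tz":0.0049,"ax":0,"ay":0,"az":0},
  {"claw":1,"tx":0,"ty":0.0017,"tz":0.005,"ax":0,"ay":0,"az":0},
  {"claw":1,"tx":0,"ty":0.0015,"tz":0.005,"ax":0,"ay":0,"az":0},
  {"claw":1,"tx":0,"ty":0.0013,"tz":0.004,"ax":0,"ay":0,"az":0},
  {"claw":1,"tx":0,"ty":0,"tz":0,"ax":0,"ay":0,"az":0},
])

```text
clock: 8.77
tcp_pos: [0.6443, 0.0031, 0.1885]
orientation: [-2.169, -2.272, 0.0]
contact_force: [1.6, 1.4, -5.4]
grip_width: 0.0084
gripper_force: 41.2
```

Run:
```python
from h import *
st()
```

```text
t 8.77 tcp [0.6443 0.0031 0.1885] 
 [[-4.620e-02  9.989e-01 -7.000e-04]
 [ 9.989e-01  4.620e-02  4.000e-04]
 [ 4.000e-04 -7.000e-04 -1.000e+00]] 
j [ 0.173  0.715 -0.384  1.751  0.368  0.748 -0.352] F [ 1.6  1.4 -5.4] w 0.008396272242591355 41.225157380104065
```

Call:
arm_command([
  {"claw":1,"tx":0,"ty":0.0005,"tz":0.001,"ax":0,"ay":0,"az":0},
  {"claw":1,"tx":0,"ty":0.0005,"tz":0.001,"ax":0,"ay":0,"az":0},
  {"claw":1,"tx":0,"ty":0,"tz":0.001,"ax":0,"ay":0,"az":0},
  {"claw":1,"tx":0,"ty":0,"tz":0.001,"ax":0,"ay":0,"az":0},
  {"claw":1,"tx":0,"ty":0,"tz":0.001,"ax":0,"ay":0,"az":0},
  {"claw":1,"tx":0,"ty":0,"tz":0,"ax":0,"ay":0,"az":0},
  {"claw":1,"tx":0,"ty":0,"tz":0,"ax":0,"ay":0,"az":0},
  {"claw":1,"tx":0,"ty":0,"tz":0,"ax":0,"ay":0,"az":0},
  {"claw":1,"tx":0,"ty":0,"tz":0,"ax":0,"ay":0,"az":0},
  {"claw":1,"tx":0,"ty":0,"tz":0,"ax":0,"ay":0,"az":0},
])

```text
clock: 9.6
tcp_pos: [0.6451, 0.0031, 0.1847]
orientation: [-2.169, -2.272, 0.001]
contact_force: [-4.9, 2.3, 3.1]
grip_width: 0.009
gripper_force: 42.0
```

Call:
arm_command([
  {"claw":1,"tx":0,"ty":0,"tz":0.001,"ax":0,"ay":0,"az":0},
  {"claw":1,"tx":0,"ty":0,"tz":0.001,"ax":0,"ay":0,"az":0},
  {"claw":1,"tx":0,"ty":0,"tz":0,"ax":0,"ay":0,"az":0},
  {"claw":1,"tx":0,"ty":0,"tz":0,"ax":0,"ay":0,"az":0},
  {"claw":1,"tx":0,"ty":0,"tz":0,"ax":0,"ay":0,"az":0},
  {"claw":1,"tx":0,"ty":0,"tz":0,"ax":0,"ay":0,"az":0},
  {"claw":1,"tx":0,"ty":0,"tz":0,"ax":0,"ay":0,"az":0},
  {"claw":1,"tx":0,"ty":0,"tz":0,"ax":0,"ay":0,"az":0},
  {"claw":1,"tx":0,"ty":0,"tz":0,"ax":0,"ay":0,"az":0},
  {"claw":1,"tx":0,"ty":0,"tz":0,"ax":0,"ay":0,"az":0},
])

```text
clock: 10.43
tcp_pos: [0.6454, 0.0031, 0.1827]
orientation: [-2.17, -2.272, -0.0]
contact_force: [-2.2, 2.3, -1.1]
grip_width: 0.0083
gripper_force: 42.0
```

Call:
arm_command([
  {"claw":1,"tx":0,"ty":0,"tz":0.001,"ax":0,"ay":0,"az":0},
  {"claw":1,"tx":0,"ty":0,"tz":0.001,"ax":0,"ay":0,"az":0},
  {"claw":1,"tx":0,"ty":0,"tz":0.001,"ax":0,"ay":0,"az":0},
  {"claw":1,"tx":0,"ty":0,"tz":0,"ax":0,"ay":0,"az":0},
  {"claw":1,"tx":0,"ty":0,"tz":0,"ax":0,"ay":0,"az":0},
  {"claw":1,"tx":0,"ty":0,"tz":0,"ax":0,"ay":0,"az":0},
  {"claw":1,"tx":0,"ty":0,"tz":0,"ax":0,"ay":0,"az":0},
  {"claw":1,"tx":0,"ty":0,"tz":0,"ax":0,"ay":0,"az":0},
  {"claw":1,"tx":0,"ty":0,"tz":0,"ax":0,"ay":0,"az":0},
  {"claw":1,"tx":0,"ty":0,"tz":0,"ax":0,"ay":0,"az":0},
])

```text
clock: 11.27
tcp_pos: [0.6456, 0.0032, 0.1812]
orientation: [2.169, 2.271, 0.001]
contact_force: [-7.0, 1.8, 12.0]
grip_width: 0.0084
gripper_force: 43.1
```

Run:
```python
from h import *
st()
r.grab_frame('side'); find(['pull','lane_l','tab','bar_hinge'],'side')
```

```text
t 11.27 tcp [0.6456 0.0032 0.1812] 
 [[-4.600e-02  9.989e-01  9.000e-04]
 [ 9.989e-01  4.600e-02 -4.000e-04]
 [-4.000e-04  9.000e-04 -1.000e+00]] 
j [ 0.169  0.726 -0.379  1.75   0.374  0.737 -0.357] F [-7.   1.8 12. ] w 0.00835667690184393 43.069451451301575
side tip_of pull 0.87 [0.6462 0.0064 0.0312]
side tip_of lane_l 0.82 [ 0.5696 -0.0586  0.0041]
side tip_of lane_l 0.67 [0.566  0.0034 0.0013]
side tip_of lane_l 0.59 [0.5623 0.0676 0.003 ]
side tip_of tab 0.81 [0.5178 0.1308 0.0294]
side tip_of tab 0.72 [0.5704 0.2267 0.0006]
side tip_of bar_hinge 0.57 [ 0.5297 -0.0976  0.0041]
```

Call:
arm_command([
  {"claw":0.75,"tx":0,"ty":0,"tz":-0.0015,"ax":0,"ay":0,"az":0},
  {"claw":0.75,"tx":0,"ty":0,"tz":0,"ax":0,"ay":0,"az":0},
  {"claw":0.75,"tx":0,"ty":0,"tz":0,"ax":0,"ay":0,"az":0},
  {"claw":0.75,"tx":0,"ty":0,"tz":0,"ax":0,"ay":0,"az":0},
  {"claw":0.75,"tx":0,"ty":0,"tz":0,"ax":0,"ay":0,"az":0},
  {"claw":0.75,"tx":0,"ty":0,"tz":-0.012,"ax":0,"ay":0,"az":0},
  {"claw":0.75,"tx":0,"ty":0,"tz":-0.012,"ax":0,"ay":0,"az":0},
  {"claw":0.75,"tx":0,"ty":0,"tz":-0.012,"ax":0,"ay":0,"az":0},
  {"claw":0.75,"tx":0,"ty":0,"tz":-0.012,"ax":0,"ay":0,"az":0},
  {"claw":0.75,"tx":0,"ty":0,"tz":-0.012,"ax":0,"ay":0,"az":0},
])

```text
clock: 12.35
tcp_pos: [0.6456, 0.0031, 0.2434]
orientation: [2.169, 2.271, 0.002]
contact_force: [0.1, -0.1, 0.5]
grip_width: 0.021
gripper_force: 0.0
```

Run:
```python
from h import *
st()
r.grab_frame('wrist'); find(['pull','lane_l','tab','bar_hinge','price_board'],'wrist')
```

```text
t 12.35 tcp [0.6456 0.0031 0.2434] 
 [[-4.600e-02  9.989e-01  1.400e-03]
 [ 9.989e-01  4.600e-02  0.000e+00]
 [-1.000e-04  1.400e-03 -1.000e+00]] 
j [ 0.194  0.643 -0.413  1.729  0.33   0.837 -0.322] F [ 0.1 -0.1  0.5] w 0.020995175238500596 0.0
wrist tip_of pull 0.94 [0.6474 0.01   0.0285]
wrist tip_of lane_l 0.9 [0.5632 0.0657 0.0033]
wrist tip_of lane_l 0.62 [ 0.57   -0.0026  0.0027]
wrist tip_of lane_l 0.62 [ 0.5707 -0.0551  0.0025]
wrist tip_of tab 0.91 [0.5184 0.1316 0.0259]
wrist tip_of price_board 0.73 [ 5.131e-01 -2.300e-03 -2.000e-04]
```

Call:
arm_command([
  {"claw":0.5,"tx":0.0134,"ty":-0.0121,"tz":0,"ax":0,"ay":0,"az":0},
  {"claw":0.5,"tx":0.0134,"ty":-0.0121,"tz":0,"ax":0,"ay":0,"az":0},
  {"claw":0.5,"tx":0.0134,"ty":-0.0121,"tz":0,"ax":0,"ay":0,"az":0},
  {"claw":0.5,"tx":0.0134,"ty":-0.0121,"tz":0,"ax":0,"ay":0,"az":0},
  {"claw":0.5,"tx":0.0134,"ty":-0.0121,"tz":0,"ax":0,"ay":0,"az":0},
  {"claw":0.5,"tx":0.0134,"ty":-0.0121,"tz":0,"ax":0,"ay":0,"az":0},
  {"claw":0.5,"tx":0.0134,"ty":-0.0121,"tz":0,"ax":0,"ay":0,"az":0},
  {"claw":0.5,"tx":0.0134,"ty":-0.0121,"tz":0,"ax":0,"ay":0,"az":0},
  {"claw":0.5,"tx":0.0134,"ty":-0.0121,"tz":0,"ax":0,"ay":0,"az":0},
  {"claw":0.5,"tx":0.0134,"ty":-0.0121,"tz":0,"ax":0,"ay":0,"az":0},
])

```text
clock: 13.48
tcp_pos: [0.5173, 0.1317, 0.2406]
orientation: [-2.169, -2.271, 0.002]
contact_force: [0.6, -0.3, -0.4]
grip_width: 0.0426
gripper_force: 0.0
```

Run:
```python
from h import *
st()
snap('wrist','w3.png'); find(['tab','lane_l'],'wrist'); r.grab_frame('top'); find(['tab'],'top')
```

```text
t 13.48 tcp [0.5173 0.1317 0.2406] 
 [[-4.600e-02  9.989e-01 -1.400e-03]
 [ 9.989e-01  4.600e-02 -3.000e-04]
 [-2.000e-04 -1.400e-03 -1.000e+00]] 
j [-0.01   0.507 -0.446  1.999  0.328  0.706 -0.614] F [ 0.6 -0.3 -0.4] w 0.04255369399229112 0.0
wrist tip_of tab 0.72 [0.5153 0.1331 0.0287]
wrist tip_of lane_l 0.8 [ 0.5616  0.0664 -0.0008]
```

View pics/w3.png

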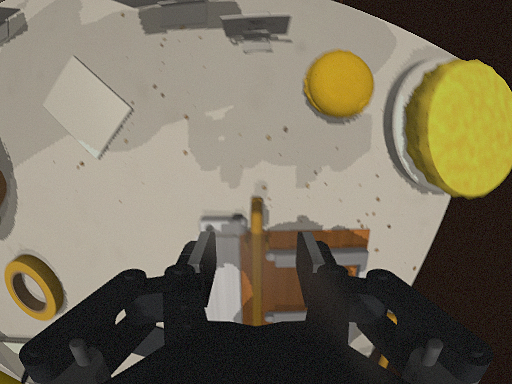

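The tab at (256,205) lies midway between the fingers (205 and 305). Descend and close.

Call:
arm_command([
  {"claw":0.5,"tx":0,"ty":0,"tz":0.0105,"ax":0,"ay":0,"az":0},
  {"claw":0.5,"tx":0,"ty":0,"tz":0.0105,"ax":0,"ay":0,"az":0},
  {"claw":0.5,"tx":0,"ty":0,"tz":0.0105,"ax":0,"ay":0,"az":0},
  {"claw":0.5,"tx":0,"ty":0,"tz":0.0105,"ax":0,"ay":0,"az":0},
  {"claw":0.5,"tx":0,"ty":0,"tz":0.0105,"ax":0,"ay":0,"az":0},
  {"claw":1,"tx":0,"ty":0,"tz":0,"ax":0,"ay":0,"az":0},
  {"claw":1,"tx":0,"ty":0,"tz":0,"ax":0,"ay":0,"az":0},
  {"claw":1,"tx":0,"ty":0,"tz":0,"ax":0,"ay":0,"az":0},
  {"claw":1,"tx":0,"ty":0,"tz":0,"ax":0,"ay":0,"az":0},
  {"claw":1,"tx":0,"ty":0,"tz":0,"ax":0,"ay":0,"az":0},
], squeeze=30)

```text
clock: 14.57
tcp_pos: [0.5182, 0.1314, 0.1891]
orientation: [2.169, 2.272, 0.0]
contact_force: [-1.0, 0.1, 0.1]
grip_width: 0.0074
gripper_force: 33.4
```

Run:
```python
from h import *
st()
# arc for tab: rel to hinge lateral -.102, z .0068; vector (234, +26 (grip higher)) 
r0=np.hypot(.234,.026); a0=np.degrees(np.arctan2(.026,.234))
a=np.radians(a0+np.linspace(0,130,41)); P=np.c_[r0*np.cos(a),-r0*np.sin(a)]
print(r0,a0)
for i,d in enumerate(np.round(np.diff(P,axis=0),4)): print(i,'tx %.4f tz %.4f'%tuple(d))
```

```text
t 14.57 tcp [0.5182 0.1314 0.1891] 
 [[-4.620e-02  9.989e-01  2.000e-04]
 [ 9.989e-01  4.620e-02  0.000e+00]
 [ 0.000e+00  2.000e-04 -1.000e+00]] 
j [-0.048  0.589 -0.4    2.019  0.389  0.607 -0.665] F [-1.   0.1  0.1] w 0.0073614887022146825 33.396252393722534
0.23544001359157285 6.340191745909909
0 tx -0.0019 tz -0.0132
1 tx -0.0026 tz -0.0131
2 tx -0.0033 tz -0.0129
3 tx -0.0041 tz -0.0127
4 tx -0.0048 tz -0.0125
5 tx -0.0055 tz -0.0122
6 tx -0.0062 tz -0.0118
7 tx -0.0068 tz -0.0115
8 tx -0.0075 tz -0.0111
9 tx -0.0081 tz -0.0106
10 tx -0.0087 tz -0.0102
11 tx -0.0092 tz -0.0097
12 tx -0.0098 tz -0.0091
13 tx -0.0103 tz -0.0085
14 tx -0.0107 tz -0.0079
15 tx -0.0112 tz -0.0073
16 tx -0.0116 tz -0.0067
17 tx -0.0119 tz -0.0060
18 tx -0.0122 tz -0.0053
19 tx -0.0125 tz -0.0046
20 tx -0.0128 tz -0.0039
21 tx -0.0130 tz -0.0032
22 tx -0.0131 tz -0.0024
23 tx -0.0132 tz -0.0017
24 tx -0.0133 tz -0.0009
25 tx -0.0134 tz -0.0002
26 tx -0.0133 tz 0.0006
27 tx -0.0133 tz 0.0013
28 tx -0.0132 tz 0.0021
29 tx -0.0131 tz 0.0028
30 tx -0.0129 tz 0.0036
31 tx -0.0126 tz 0.0043
32 tx -0.0124 tz 0.0050
33 tx -0.0121 tz 0.0057
34 tx -0.0117 tz 0.0064
35 tx -0.0114 tz 0.0070
36 tx -0.0109 tz 0.0077
37 tx -0.0105 tz 0.0083
38 tx -0.0100 tz 0.0088
39 tx -0.0095 tz 0.0094
```

Call:
arm_command([
  {"claw":1,"tx":-0.0019,"ty":0,"tz":-0.0132,"ax":0,"ay":0,"az":0},
  {"claw":1,"tx":-0.0026,"ty":0,"tz":-0.0131,"ax":0,"ay":0,"az":0},
  {"claw":1,"tx":-0.0033,"ty":0,"tz":-0.0129,"ax":0,"ay":0,"az":0},
  {"claw":1,"tx":-0.0041,"ty":0,"tz":-0.0127,"ax":0,"ay":0,"az":0},
  {"claw":1,"tx":-0.0048,"ty":0,"tz":-0.0125,"ax":0,"ay":0,"az":0},
  {"claw":1,"tx":-0.0055,"ty":0,"tz":-0.0122,"ax":0,"ay":0,"az":0},
  {"claw":1,"tx":-0.0062,"ty":0,"tz":-0.0118,"ax":0,"ay":0,"az":0},
  {"claw":1,"tx":-0.0068,"ty":0,"tz":-0.0115,"ax":0,"ay":0,"az":0},
  {"claw":1,"tx":-0.0075,"ty":0,"tz":-0.0111,"ax":0,"ay":0,"az":0},
  {"claw":1,"tx":-0.0081,"ty":0,"tz":-0.0106,"ax":0,"ay":0,"az":0},
])

```text
clock: 15.4
tcp_pos: [0.5206, 0.0799, 0.3117]
orientation: [2.17, 2.272, 0.001]
contact_force: [0.7, 0.1, -2.8]
grip_width: 0.0075
gripper_force: 32.3
```

Run:
```python
from h import *
st()
p=r.get_obs()['tcp_pos']; B=np.array([.5105,-.0015]); ey=np.array([-np.sin(.0454),np.cos(.0454)])
l=(p[:2]-B)@ey+.102; z=p[2]-.155-.0068; print(np.hypot(l,z),np.degrees(np.arctan2(z,l)))
```

```text
t 15.4 tcp [0.5206 0.0799 0.3117] 
 [[-4.610e-02  9.989e-01  4.000e-04]
 [ 9.989e-01  4.610e-02  2.000e-04]
 [ 2.000e-04  4.000e-04 -1.000e+00]] 
j [ 0.128  0.393 -0.489  1.97   0.244  0.836 -0.448] F [ 0.7  0.1 -2.8] w 0.007499170305143532 32.28689789772034
0.23646955386640528 39.34616998424819
```

Smooth. Continue the arc.

Call:
arm_command([
  {"claw":1,"tx":-0.0087,"ty":0,"tz":-0.0102,"ax":0,"ay":0,"az":0},
  {"claw":1,"tx":-0.0092,"ty":0,"tz":-0.0097,"ax":0,"ay":0,"az":0},
  {"claw":1,"tx":-0.0098,"ty":0,"tz":-0.0091,"ax":0,"ay":0,"az":0},
  {"claw":1,"tx":-0.0103,"ty":0,"tz":-0.0085,"ax":0,"ay":0,"az":0},
  {"claw":1,"tx":-0.0107,"ty":0,"tz":-0.0079,"ax":0,"ay":0,"az":0},
  {"claw":1,"tx":-0.0112,"ty":0,"tz":-0.0073,"ax":0,"ay":0,"az":0},
  {"claw":1,"tx":-0.0116,"ty":0,"tz":-0.0067,"ax":0,"ay":0,"az":0},
  {"claw":1,"tx":-0.0119,"ty":0,"tz":-0.006,"ax":0,"ay":0,"az":0},
  {"claw":1,"tx":-0.0122,"ty":0,"tz":-0.0053,"ax":0,"ay":0,"az":0},
  {"claw":1,"tx":-0.0125,"ty":0,"tz":-0.0046,"ax":0,"ay":0,"az":0},
])

```text
clock: 16.23
tcp_pos: [0.5257, -0.028, 0.3871]
orientation: [2.169, 2.272, 0.003]
contact_force: [2.0, 1.0, -1.5]
grip_width: 0.0071
gripper_force: 31.2
```

Call:
arm_command([
  {"claw":1,"tx":-0.0128,"ty":0,"tz":-0.0039,"ax":0,"ay":0,"az":0},
  {"claw":1,"tx":-0.013,"ty":0,"tz":-0.0032,"ax":0,"ay":0,"az":0},
  {"claw":1,"tx":-0.0131,"ty":0,"tz":-0.0024,"ax":0,"ay":0,"az":0},
  {"claw":1,"tx":-0.0132,"ty":0,"tz":-0.0017,"ax":0,"ay":0,"az":0},
  {"claw":1,"tx":-0.0133,"ty":0,"tz":-0.0009,"ax":0,"ay":0,"az":0},
  {"claw":1,"tx":-0.0134,"ty":0,"tz":-0.0002,"ax":0,"ay":0,"az":0},
  {"claw":1,"tx":-0.0133,"ty":0,"tz":0.0006,"ax":0,"ay":0,"az":0},
  {"claw":1,"tx":-0.0133,"ty":0,"tz":0.0013,"ax":0,"ay":0,"az":0},
  {"claw":1,"tx":-0.0132,"ty":0,"tz":0.0021,"ax":0,"ay":0,"az":0},
  {"claw":1,"tx":-0.0131,"ty":0,"tz":0.0028,"ax":0,"ay":0,"az":0},
])

```text
clock: 17.07
tcp_pos: [0.5321, -0.1604, 0.3924]
orientation: [2.168, 2.27, 0.002]
contact_force: [1.6, 0.4, 4.0]
grip_width: 0.0074
gripper_force: 32.1
```

Run:
```python
from h import *
st()
p=r.get_obs()['tcp_pos']; B=np.array([.5105,-.0015]); ey=np.array([-np.sin(.0454),np.cos(.0454)])
l=(p[:2]-B)@ey+.102; z=p[2]-.155-.0068; print(np.hypot(l,z),np.degrees(np.arctan2(z,l)))
r.grab_frame('side'); find(['tab'],'side')
```

```text
t 17.07 tcp [ 0.5321 -0.1604  0.3924] 
 [[-4.580e-02  9.989e-01  2.500e-03]
 [ 9.990e-01  4.580e-02 -8.000e-04]
 [-9.000e-04  2.500e-03 -1.000e+00]] 
j [ 0.511  0.324 -0.406  1.836  0.15   1.009  0.09 ] F [1.6 0.4 4. ] w 0.007364739602352203 32.0540052652359
0.23768814878806488 104.06245153064175
side tip_of tab 0.58 [ 0.5345 -0.1493  0.2324]
```

Call:
arm_command([
  {"claw":1,"tx":-0.0129,"ty":0,"tz":0.0036,"ax":0,"ay":0,"az":0},
  {"claw":1,"tx":-0.0126,"ty":0,"tz":0.0043,"ax":0,"ay":0,"az":0},
  {"claw":1,"tx":-0.0124,"ty":0,"tz":0.005,"ax":0,"ay":0,"az":0},
  {"claw":1,"tx":-0.0121,"ty":0,"tz":0.0057,"ax":0,"ay":0,"az":0},
  {"claw":1,"tx":-0.0117,"ty":0,"tz":0.0064,"ax":0,"ay":0,"az":0},
  {"claw":1,"tx":-0.0114,"ty":0,"tz":0.007,"ax":0,"ay":0,"az":0},
  {"claw":1,"tx":-0.0109,"ty":0,"tz":0.0077,"ax":0,"ay":0,"az":0},
  {"claw":1,"tx":-0.0105,"ty":0,"tz":0.0083,"ax":0,"ay":0,"az":0},
  {"claw":1,"tx":-0.01,"ty":0,"tz":0.0088,"ax":0,"ay":0,"az":0},
  {"claw":1,"tx":-0.0095,"ty":0,"tz":0.0094,"ax":0,"ay":0,"az":0},
])

```text
clock: 18.0
tcp_pos: [0.5376, -0.2741, 0.3258]
orientation: [2.168, 2.269, 0.001]
contact_force: [3.0, -2.5, 4.9]
grip_width: 0.0072
gripper_force: 38.5
```

Run:
```python
from h import *
st()
p=r.get_obs()['tcp_pos']; B=np.array([.5105,-.0015]); ey=np.array([-np.sin(.0454),np.cos(.0454)])
l=(p[:2]-B)@ey+.102; z=p[2]-.155-.0068; print(np.hypot(l,z),np.degrees(np.arctan2(z,l)))
```

```text
t 18.0 tcp [ 0.5376 -0.2741  0.3258] 
 [[-0.0457  0.999   0.003 ]
 [ 0.999   0.0457 -0.0018]
 [-0.0019  0.0029 -1.    ]] 
j [ 0.63   0.467 -0.344  1.789  0.193  0.915  0.248] F [ 3.  -2.5  4.9] w 0.007150641876725639 38.47182512283325
0.23731495116841647 136.29623990921155
```

Bar is at ~130° (2.27 rad). Release, retreat up, and go over the first slate.

Call:
arm_command([
  {"claw":0.5,"tx":0,"ty":0,"tz":0,"ax":0,"ay":0,"az":0},
  {"claw":0.5,"tx":0,"ty":0,"tz":0,"ax":0,"ay":0,"az":0},
  {"claw":0.5,"tx":0,"ty":0,"tz":0,"ax":0,"ay":0,"az":0},
  {"claw":0.5,"tx":0,"ty":0,"tz":0,"ax":0,"ay":0,"az":0},
  {"claw":0.5,"tx":0,"ty":0,"tz":-0.008,"ax":0,"ay":0,"az":0},
  {"claw":0.5,"tx":0,"ty":0,"tz":-0.015,"ax":0,"ay":0,"az":0},
  {"claw":0.5,"tx":0,"ty":0,"tz":-0.015,"ax":0,"ay":0,"az":0},
  {"claw":0.5,"tx":0,"ty":0,"tz":-0.015,"ax":0,"ay":0,"az":0},
  {"claw":0.5,"tx":0,"ty":0,"tz":-0.015,"ax":0,"ay":0,"az":0},
  {"claw":0.5,"tx":0,"ty":0,"tz":-0.015,"ax":0,"ay":0,"az":0},
])

```text
clock: 18.83
tcp_pos: [0.5369, -0.2722, 0.4097]
orientation: [2.168, 2.273, 0.0]
contact_force: [0.2, -0.3, -0.4]
grip_width: 0.0426
gripper_force: 0.0
```

Call:
arm_command([
  {"claw":0.5,"tx":0,"ty":-0.0215,"tz":0,"ax":0,"ay":0,"az":0},
  {"claw":0.5,"tx":0,"ty":-0.0215,"tz":0,"ax":0,"ay":0,"az":0},
  {"claw":0.5,"tx":0,"ty":-0.0215,"tz":0,"ax":0,"ay":0,"az":0},
  {"claw":0.5,"tx":0.02,"ty":-0.0215,"tz":0,"ax":0,"ay":0,"az":0},
  {"claw":1,"tx":0.038,"ty":0,"tz":0,"ax":0,"ay":0,"az":0},
  {"claw":1,"tx":0.038,"ty":0,"tz":0,"ax":0,"ay":0,"az":0},
  {"claw":1,"tx":0.038,"ty":0,"tz":0,"ax":0,"ay":0,"az":0},
  {"claw":1,"tx":0.038,"ty":0,"tz":0,"ax":0,"ay":0,"az":0},
  {"claw":1,"tx":0.038,"ty":0,"tz":0,"ax":0,"ay":0,"az":0},
  {"claw":1,"tx":0.038,"ty":0,"tz":0,"ax":0,"ay":0,"az":0},
])

```text
clock: 19.67
tcp_pos: [0.4389, -0.0268, 0.409]
orientation: [2.168, 2.272, 0.0]
contact_force: [1.1, -0.1, 0.0]
grip_width: -0.0
gripper_force: 0.0
```

```bash
cat >> h.py <<'E'
def slates(im,T,lo=1500,hi=6000,zp=.004,name='wrist'):
    o=ortho(name,im,T,zp); g=cv2.cvtColor(o,cv2.COLOR_RGB2GRAY); hsv=cv2.cvtColor(o,cv2.COLOR_RGB2HSV)
    m=(g<110)&(hsv[...,1]<70); m=cv2.morphologyEx(m.astype(np.uint8),cv2.MORPH_OPEN,np.ones((9,9))); rects(m,lo,hi); return o
E
python3 - <<'E'
from h import *
st()
im,T=snap('wrist','w4.png'); o=slates(im,T); cv2.imwrite('pics/o4.png',o[:,:,::-1])
find(['slate_0','tab','price_board','lane_l'],'wrist')
im,T=snap('top','t4.png'); slates(im,T,name='top')
E
```

```text
t 19.67 tcp [ 0.4389 -0.0268  0.409 ] 
 [[-4.660e-02  9.989e-01  1.300e-03]
 [ 9.989e-01  4.660e-02 -9.000e-04]
 [-9.000e-04  1.300e-03 -1.000e+00]] 
j [ 0.439  0.119 -0.554  2.054  0.076  0.986 -0.106] F [ 1.1 -0.1  0. ] w -1.566398387614572e-05 0.0
c [ 0.428  -0.0175] mm [46.6 71. ] long axis deg -12.5
wrist tip_of slate_0 0.6 [ 0.4288 -0.0136 -0.001 ]
wrist tip_of price_board 0.8 [ 0.5131  0.0038 -0.0029]
wrist tip_of lane_l 0.94 [0.5684 0.0107 0.001 ]
wrist tip_of lane_l 0.79 [ 0.5708 -0.0472 -0.0023]
wrist tip_of lane_l 0.47 [5.135e-01 7.800e-03 2.000e-04]
wrist tip_of lane_l 0.27 [0.6431 0.0172 0.0249]
c [ 0.4159 -0.1763] mm [ 40.2 111. ] long axis deg -3.4
```

View pics/o4.png

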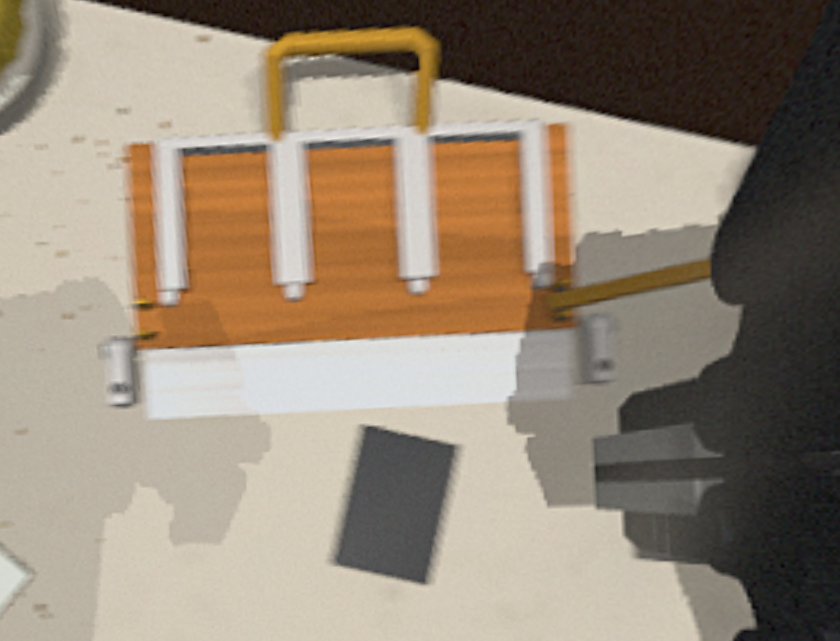

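Picture: board flat, bar swung back right, slate A at (397,505) unmoved (blur from motion lag). Align over it and descend.

Call:
arm_command([
  {"claw":1,"tx":0,"ty":0,"tz":0.02,"ax":0,"ay":0,"az":5.1},
  {"claw":1,"tx":0,"ty":0,"tz":0.026,"ax":0,"ay":0,"az":5.1},
  {"claw":1,"tx":0,"ty":0,"tz":0.026,"ax":0,"ay":0,"az":5.1},
  {"claw":1,"tx":0,"ty":0,"tz":0.026,"ax":0,"ay":0,"az":0},
  {"claw":1,"tx":0,"ty":0,"tz":0.026,"ax":0,"ay":0,"az":0},
  {"claw":1,"tx":0,"ty":0,"tz":0.026,"ax":0,"ay":0,"az":0},
  {"claw":1,"tx":0,"ty":0,"tz":0.026,"ax":0,"ay":0,"az":0},
  {"claw":1,"tx":0,"ty":0,"tz":0.02,"ax":0,"ay":0,"az":0},
  {"claw":1,"tx":0,"ty":0,"tz":0,"ax":0,"ay":0,"az":0},
  {"claw":1,"tx":0,"ty":0,"tz":0,"ax":0,"ay":0,"az":0},
], squeeze=20)

```text
clock: 20.8
tcp_pos: [0.4394, -0.0301, 0.2115]
orientation: [-2.454, -1.96, 0.004]
contact_force: [-0.4, 1.4, 0.8]
grip_width: 0.0001
gripper_force: 0.0
```

Run:
```python
from h import *
st()
im,T=snap('wrist','w5.png'); slates(im,T)
o=ortho('wrist',im,T,.001); cv2.imwrite('pics/o5.png',o[:,:,::-1])
```

```text
t 20.8 tcp [ 0.4394 -0.0301  0.2115] 
 [[ 2.210e-01  9.753e-01 -2.600e-03]
 [ 9.753e-01 -2.210e-01 -3.000e-04]
 [-9.000e-04 -2.500e-03 -1.000e+00]] 
j [ 0.28   0.442 -0.417  2.223  0.345  0.539 -0.623] F [-0.4  1.4  0.8] w 8.826955111754176e-05 0.0
```

View pics/o5.png

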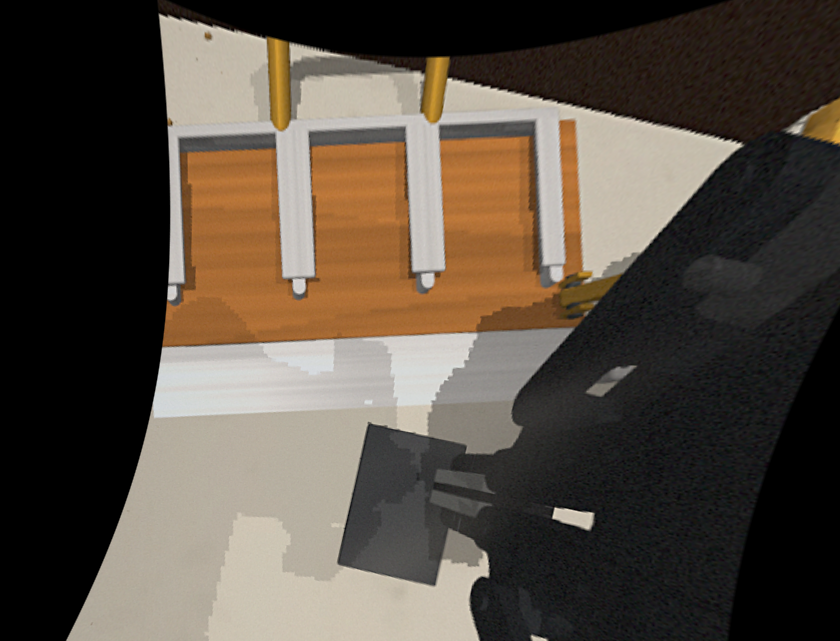

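Slate centre (403,504) → (0.428,−0.021), yaw −12.3°. The lanes line up with predictions. Touch down ahead of its centre.

Call:
arm_command([
  {"claw":1,"tx":0.0064,"ty":-0.001,"tz":0.008,"ax":0,"ay":0,"az":0},
  {"claw":1,"tx":0,"ty":0,"tz":0.008,"ax":0,"ay":0,"az":0},
  {"claw":1,"tx":0,"ty":0,"tz":0.008,"ax":0,"ay":0,"az":0},
  {"claw":1,"tx":0,"ty":0,"tz":0.006,"ax":0,"ay":0,"az":0},
  {"claw":1,"tx":0,"ty":0,"tz":0.001,"ax":0,"ay":0,"az":0},
  {"claw":1,"tx":0,"ty":0,"tz":0.001,"ax":0,"ay":0,"az":0},
  {"claw":1,"tx":0,"ty":0,"tz":0.001,"ax":0,"ay":0,"az":0},
  {"claw":1,"tx":0,"ty":0,"tz":0.001,"ax":0,"ay":0,"az":0},
  {"claw":1,"tx":0,"ty":0,"tz":0,"ax":0,"ay":0,"az":0},
  {"claw":1,"tx":0,"ty":0,"tz":0,"ax":0,"ay":0,"az":0},
])

```text
clock: 21.68
tcp_pos: [0.4401, -0.0226, 0.1781]
orientation: [2.453, 1.963, 0.0]
contact_force: [-0.7, -0.8, -0.2]
grip_width: -0.0002
gripper_force: 0.0
```

Run:
```python
from h import *
st()
```

```text
t 21.68 tcp [ 0.4401 -0.0226  0.1781] 
 [[ 2.192e-01  9.757e-01  2.000e-04]
 [ 9.757e-01 -2.192e-01 -0.000e+00]
 [ 0.000e+00  2.000e-04 -1.000e+00]] 
j [ 0.22   0.507 -0.369  2.237  0.406  0.459 -0.694] F [-0.7 -0.8 -0.2] w -0.00024026708704537984 0.0
```

Nearly touching; press a few mm more.

Call:
arm_command([
  {"claw":1,"tx":0,"ty":0,"tz":0.001,"ax":0,"ay":0,"az":0},
  {"claw":1,"tx":0,"ty":0,"tz":0.0005,"ax":0,"ay":0,"az":0},
  {"claw":1,"tx":0,"ty":0,"tz":0.0005,"ax":0,"ay":0,"az":0},
  {"claw":1,"tx":0,"ty":0,"tz":0.0005,"ax":0,"ay":0,"az":0},
  {"claw":1,"tx":0,"ty":0,"tz":0.0005,"ax":0,"ay":0,"az":0},
  {"claw":1,"tx":0,"ty":0,"tz":0,"ax":0,"ay":0,"az":0},
  {"claw":1,"tx":0,"ty":0,"tz":0,"ax":0,"ay":0,"az":0},
  {"claw":1,"tx":0,"ty":0,"tz":0,"ax":0,"ay":0,"az":0},
  {"claw":1,"tx":0,"ty":0,"tz":0,"ax":0,"ay":0,"az":0},
  {"claw":1,"tx":0,"ty":0,"tz":0,"ax":0,"ay":0,"az":0},
])

```text
clock: 22.52
tcp_pos: [0.4402, -0.0223, 0.1773]
orientation: [2.451, 1.962, -0.0]
contact_force: [-9.8, -0.2, 39.2]
grip_width: -0.0
gripper_force: 20.0
```

Call:
arm_command([
  {"claw":1,"tx":0,"ty":0,"tz":0.0005,"ax":0,"ay":0,"az":0},
  {"claw":1,"tx":0,"ty":0,"tz":0.0005,"ax":0,"ay":0,"az":0},
  {"claw":1,"tx":0,"ty":0,"tz":0,"ax":0,"ay":0,"az":0},
  {"claw":1,"tx":0,"ty":0,"tz":0,"ax":0,"ay":0,"az":0},
  {"claw":1,"tx":0,"ty":0,"tz":0,"ax":0,"ay":0,"az":0},
  {"claw":1,"tx":0,"ty":0,"tz":0,"ax":0,"ay":0,"az":0},
  {"claw":1,"tx":0,"ty":0,"tz":0,"ax":0,"ay":0,"az":0},
  {"claw":1,"tx":0,"ty":0,"tz":0,"ax":0,"ay":0,"az":0},
  {"claw":1,"tx":0,"ty":0,"tz":0,"ax":0,"ay":0,"az":0},
  {"claw":1,"tx":0,"ty":0,"tz":0,"ax":0,"ay":0,"az":0},
])

```text
clock: 23.35
tcp_pos: [0.4402, -0.0222, 0.1772]
orientation: [2.45, 1.961, -0.001]
contact_force: [-12.7, 0.3, 56.1]
grip_width: 0.0004
gripper_force: 28.2
```

Call:
arm_command([
  {"claw":1,"tx":0,"ty":0,"tz":-0.001,"ax":0,"ay":0,"az":0},
  {"claw":1,"tx":0,"ty":0,"tz":-0.001,"ax":0,"ay":0,"az":0},
  {"claw":1,"tx":0,"ty":0,"tz":-0.0007,"ax":0,"ay":0,"az":0},
  {"claw":1,"tx":0,"ty":0,"tz":0,"ax":0,"ay":0,"az":0},
  {"claw":1,"tx":0,"ty":0,"tz":0,"ax":0,"ay":0,"az":0},
  {"claw":1,"tx":0,"ty":0,"tz":0,"ax":0,"ay":0,"az":0},
  {"claw":1,"tx":0,"ty":0,"tz":0,"ax":0,"ay":0,"az":0},
  {"claw":1,"tx":0,"ty":0,"tz":0,"ax":0,"ay":0,"az":0},
  {"claw":1,"tx":0,"ty":0,"tz":0,"ax":0,"ay":0,"az":0},
  {"claw":1,"tx":0,"ty":0,"tz":0,"ax":0,"ay":0,"az":0},
])

```text
clock: 24.18
tcp_pos: [0.4402, -0.0225, 0.1774]
orientation: [2.452, 1.962, 0.0]
contact_force: [-3.7, 0.3, 15.1]
grip_width: -0.0002
gripper_force: 7.5
```

Run:
```python
from h import *
st()
```

```text
t 24.18 tcp [ 0.4402 -0.0225  0.1774] 
 [[ 2.192e-01  9.757e-01  6.000e-04]
 [ 9.757e-01 -2.192e-01 -6.000e-04]
 [-4.000e-04  7.000e-04 -1.000e+00]] 
j [ 0.218  0.508 -0.367  2.237  0.408  0.458 -0.697] F [-3.7  0.3 15.1] w -0.0002039848719094819 7.525405981577933
```

Call:
arm_command([
  {"claw":1,"tx":0,"ty":0,"tz":-0.0004,"ax":0,"ay":0,"az":-1.9},
  {"claw":1,"tx":0,"ty":0,"tz":0,"ax":0,"ay":0,"az":-1.9},
  {"claw":1,"tx":0,"ty":0,"tz":0,"ax":0,"ay":0,"az":-1.9},
  {"claw":1,"tx":0,"ty":0,"tz":0,"ax":0,"ay":0,"az":-1.9},
  {"claw":1,"tx":0,"ty":0,"tz":0,"ax":0,"ay":0,"az":-1.9},
  {"claw":1,"tx":0,"ty":0,"tz":0,"ax":0,"ay":0,"az":-1.9},
  {"claw":1,"tx":0,"ty":0,"tz":0,"ax":0,"ay":0,"az":-1.9},
  {"claw":1,"tx":0,"ty":0,"tz":0,"ax":0,"ay":0,"az":-1.9},
  {"claw":1,"tx":0,"ty":0,"tz":0,"ax":0,"ay":0,"az":0},
  {"claw":1,"tx":0,"ty":0,"tz":0,"ax":0,"ay":0,"az":0},
])

```text
clock: 25.02
tcp_pos: [0.4405, -0.0226, 0.1775]
orientation: [2.171, 2.27, 0.001]
contact_force: [-0.3, 0.2, 6.6]
grip_width: 0.0001
gripper_force: 3.3
```

Call:
arm_command([
  {"claw":1,"tx":0.0025,"ty":0,"tz":0,"ax":0,"ay":0,"az":0},
  {"claw":1,"tx":0.0025,"ty":0,"tz":0,"ax":0,"ay":0,"az":0},
  {"claw":1,"tx":0.0025,"ty":0,"tz":0,"ax":0,"ay":0,"az":0},
  {"claw":1,"tx":0.0025,"ty":0,"tz":0,"ax":0,"ay":0,"az":0},
  {"claw":1,"tx":0.0025,"ty":0,"tz":0,"ax":0,"ay":0,"az":0},
  {"claw":1,"tx":0.0025,"ty":0,"tz":0,"ax":0,"ay":0,"az":0},
  {"claw":1,"tx":0.0025,"ty":0,"tz":0,"ax":0,"ay":0,"az":0},
  {"claw":1,"tx":0.0015,"ty":0,"tz":0,"ax":0,"ay":0,"az":0},
  {"claw":1,"tx":0,"ty":0,"tz":0,"ax":0,"ay":0,"az":0},
  {"claw":1,"tx":0,"ty":0,"tz":0,"ax":0,"ay":0,"az":0},
])

```text
clock: 25.85
tcp_pos: [0.4398, -0.0037, 0.1775]
orientation: [2.171, 2.269, 0.001]
contact_force: [-0.5, -0.1, 5.8]
grip_width: 0.0
gripper_force: 3.1
```

```bash
cat >> h.py <<'E'
def bf():
    p=r.get_obs()['tcp_pos']; d=p[:2]-np.array([.5105,-.0015]); a=.0454
    print('board radial %.4f lateral %.4f tipz %.4f'%(d[0]*np.cos(a)+d[1]*np.sin(a),-d[0]*np.sin(a)+d[1]*np.cos(a),p[2]-.173))
E
python3 - <<'E'
from h import *
st();bf()
im,T=snap('wrist','w6.png')
o=ortho('wrist',im,T,.003); cv2.imwrite('pics/o6.png',o[:,:,::-1])
E
```

```text
t 25.85 tcp [ 0.4398 -0.0037  0.1775] 
 [[-4.43e-02  9.99e-01  1.40e-03]
 [ 9.99e-01  4.43e-02 -2.00e-04]
 [-3.00e-04  1.40e-03 -1.00e+00]] 
j [ 0.23   0.517 -0.433  2.236  0.474  0.473 -0.535] F [-0.5 -0.1  5.8] w 3.132700343594731e-05 3.146429360967886
board radial -0.0708 lateral 0.0010 tipz 0.0045
```

View pics/o6.png

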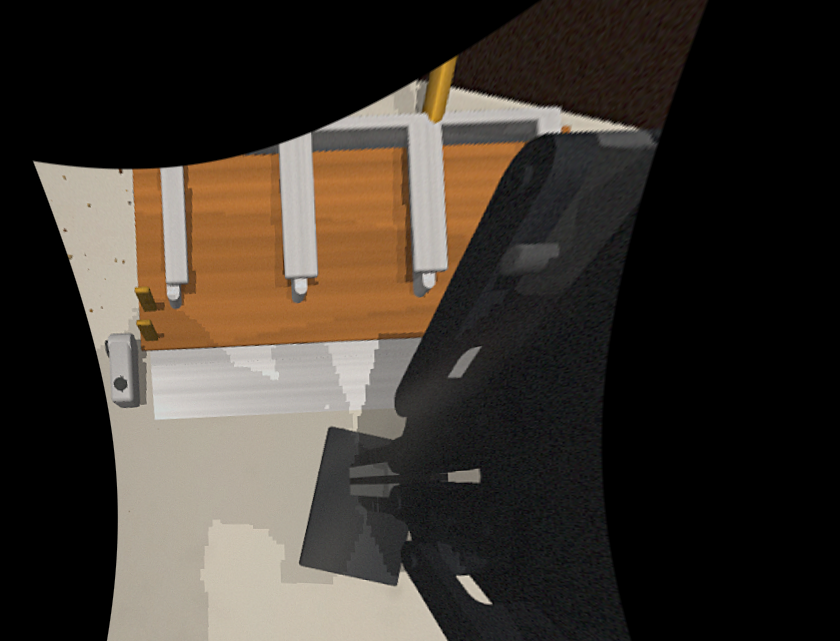

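The slate slid sideways but did not turn (TL (330,427), BL (300,565) is still −12°): closed tips give no torque. I'll spread the fingertips along the slate for torque and repeat.

Call:
arm_command([
  {"claw":1,"tx":0,"ty":0,"tz":-0.008,"ax":0,"ay":0,"az":0},
  {"claw":0.7,"tx":0.001,"ty":-0.0078,"tz":0,"ax":0,"ay":0,"az":0},
  {"claw":0.7,"tx":0,"ty":0,"tz":0,"ax":0,"ay":0,"az":5},
  {"claw":0.7,"tx":0,"ty":0,"tz":0,"ax":0,"ay":0,"az":5},
  {"claw":0.7,"tx":0,"ty":0,"tz":0,"ax":0,"ay":0,"az":5},
  {"claw":0.7,"tx":0,"ty":0,"tz":0.003,"ax":0,"ay":0,"az":0},
  {"claw":0.7,"tx":0,"ty":0,"tz":0.003,"ax":0,"ay":0,"az":0},
  {"claw":0.7,"tx":0,"ty":0,"tz":0.002,"ax":0,"ay":0,"az":0},
  {"claw":0.7,"tx":0,"ty":0,"tz":0.001,"ax":0,"ay":0,"az":0},
  {"claw":0.7,"tx":0,"ty":0,"tz":0,"ax":0,"ay":0,"az":0},
])

```text
clock: 26.73
tcp_pos: [0.431, -0.0027, 0.1772]
orientation: [2.446, 1.97, -0.002]
contact_force: [-7.1, -0.8, 28.8]
grip_width: 0.0255
gripper_force: 14.1
```

Run:
```python
from h import *
st();bf()
```

```text
t 26.73 tcp [ 0.431  -0.0027  0.1772] 
 [[ 2.134e-01  9.770e-01 -4.000e-04]
 [ 9.770e-01 -2.134e-01 -1.400e-03]
 [-1.500e-03 -1.000e-04 -1.000e+00]] 
j [ 0.172  0.5   -0.368  2.258  0.414  0.446 -0.746] F [-7.1 -0.8 28.8] w 0.025522574470482524 14.112812258535996
board radial -0.0794 lateral 0.0024 tipz 0.0042
```

Call:
arm_command([
  {"claw":0.7,"tx":0,"ty":0,"tz":-0.001,"ax":0,"ay":0,"az":0},
  {"claw":0.7,"tx":0,"ty":0,"tz":-0.0002,"ax":0,"ay":0,"az":-1.9},
  {"claw":0.7,"tx":0,"ty":0,"tz":0,"ax":0,"ay":0,"az":-1.9},
  {"claw":0.7,"tx":0,"ty":0,"tz":0,"ax":0,"ay":0,"az":-1.9},
  {"claw":0.7,"tx":0,"ty":0,"tz":0,"ax":0,"ay":0,"az":-1.9},
  {"claw":0.7,"tx":0,"ty":0,"tz":0,"ax":0,"ay":0,"az":-1.9},
  {"claw":0.7,"tx":0,"ty":0,"tz":0,"ax":0,"ay":0,"az":-1.9},
  {"claw":0.7,"tx":0,"ty":0,"tz":0,"ax":0,"ay":0,"az":-1.9},
  {"claw":0.7,"tx":0,"ty":0,"tz":0,"ax":0,"ay":0,"az":-1.7},
  {"claw":0.7,"tx":0,"ty":0,"tz":0,"ax":0,"ay":0,"az":0},
])

```text
clock: 27.57
tcp_pos: [0.4315, -0.0029, 0.1773]
orientation: [2.169, 2.273, 0.001]
contact_force: [0.3, -0.1, 4.4]
grip_width: 0.0257
gripper_force: 2.0
```

```bash
cat >> h.py <<'E'
def slateview(f,P=(-.12,.10),zp=.004):
    """board-frame ortho around the slate: dark edges left of fingers; saves crop 4px/mm"""
    im,T=snap('wrist',f+'raw.png'); o=ortho('wrist',im,T,zp,.36,.62,-.13,.10,3000)
    cv2.imwrite('pics/'+f+'.png',o[:,:,::-1]); return o,T
E
python3 - <<'E'
from h import *
st();bf()
o,T=slateview('s7'); print(o.shape)
E
```

```text
t 27.57 tcp [ 0.4315 -0.0029  0.1773] 
 [[-4.680e-02  9.989e-01  5.000e-04]
 [ 9.989e-01  4.680e-02  4.000e-04]
 [ 4.000e-04  6.000e-04 -1.000e+00]] 
j [ 0.23   0.51  -0.436  2.254  0.478  0.464 -0.543] F [ 0.3 -0.1  4.4] w 0.02574116246636842 2.037291247397661
board radial -0.0790 lateral 0.0022 tipz 0.0043
(780, 690, 3)
```

View pics/s7.png

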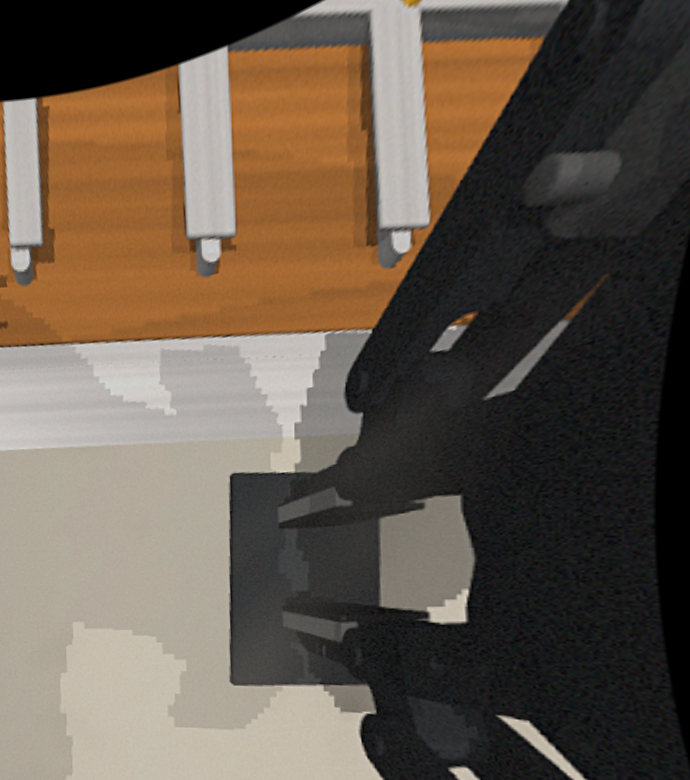

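Slate now at yaw ≈0° (left edge x=231, right 379), needing 2.6° more and a ~3 mm shift right; lane noses at (209,250),(400,241). From here I'll fit the slate edges numerically.

```bash
cat >> h.py <<'E'
def edge(o,x1=.62,y1=.10,s=3000,yl=0.0,ex=(-.14,.02)):
    """fit left edge of slate (board frame). o: ortho rgb. yl: expected lateral of slate centre"""
    a=.0454;B=np.array([.5105,-.0015])
    rr=np.arange(ex[0],ex[1],.001); ll=np.arange(yl+.045,yl-.01,-.0002)
    RR,LL=np.meshgrid(rr,ll,indexing='ij')
    X=B[0]+RR*np.cos(a)-LL*np.sin(a); Y=B[1]+RR*np.sin(a)+LL*np.cos(a)
    p=cv2.remap(o,((y1-Y)*s).astype(np.float32),((x1-X)*s).astype(np.float32),cv2.INTER_LINEAR).astype(int)
    mx,mn=p.max(2),p.min(2); m=((mx<100)&(mx-mn<25)&(mx>12))
    m=cv2.morphologyEx(m.astype(np.uint8),cv2.MORPH_OPEN,np.ones((9,15)))>0
    has=m.any(1); L=ll[m.argmax(1)]
    if has.sum()<10: print('no slate',has.sum()); return
    R_,L_=rr[has],L[has]; k=np.abs(L_-np.median(L_))<.012; R_,L_=R_[k],L_[k]
    for _ in range(4):
        c=np.polyfit(R_,L_,1); e=np.abs(np.polyval(c,R_)-L_); k=e<max(.0006,1.5*np.median(e)); 
        Rf,Lf=R_[k],L_[k]; c=np.polyfit(Rf,Lf,1)
        R_,L_=(Rf,Lf) if k.sum()>12 else (R_,L_)
    print('slate left edge: radial %.4f..%.4f (n=%d), yaw rel board %.2f deg, lateral centre at mid %.4f, at front %.4f'%(Rf.min(),Rf.max(),len(Rf),np.degrees(np.arctan(c[0])),np.polyval(c,Rf.mean())-.025/np.cos(np.arctan(c[0])),np.polyval(c,Rf.max())-.025))
E
python3 - <<'E'
from h import *
o=cv2.imread('pics/s7.png')[:,:,::-1].copy(); edge(o)
E
```

```text
slate left edge: radial -0.1160..-0.0480 (n=64), yaw rel board -2.42 deg, lateral centre at mid 0.0035, at front 0.0022
```

Call:
arm_command([
  {"claw":0.7,"tx":0,"ty":0,"tz":0.0003,"ax":0,"ay":0,"az":0},
  {"claw":0.7,"tx":0,"ty":0,"tz":0,"ax":0,"ay":0,"az":-0.8},
  {"claw":0.7,"tx":0,"ty":0,"tz":0,"ax":0,"ay":0,"az":-0.8},
  {"claw":0.7,"tx":0,"ty":0,"tz":0,"ax":0,"ay":0,"az":-0.8},
  {"claw":0.7,"tx":0,"ty":0,"tz":0,"ax":0,"ay":0,"az":-0.8},
  {"claw":0.7,"tx":-0.0011,"ty":0,"tz":0,"ax":0,"ay":0,"az":0},
  {"claw":0.7,"tx":-0.0011,"ty":0,"tz":0,"ax":0,"ay":0,"az":0},
  {"claw":0.7,"tx":-0.0011,"ty":0,"tz":0,"ax":0,"ay":0,"az":0},
  {"claw":0.7,"tx":0,"ty":0,"tz":0,"ax":0,"ay":0,"az":0},
  {"claw":0.7,"tx":0,"ty":0,"tz":0,"ax":0,"ay":0,"az":0},
])

```text
clock: 28.45
tcp_pos: [0.432, -0.0056, 0.1773]
orientation: [2.107, 2.33, 0.002]
contact_force: [0.2, 2.6, 7.3]
grip_width: 0.0259
gripper_force: 3.8
```

Run:
```python
from h import *
st();bf()
o,T=slateview('s8'); edge(o)
```

```text
t 28.45 tcp [ 0.432  -0.0056  0.1773] 
 [[-1.005e-01  9.949e-01  1.300e-03]
 [ 9.949e-01  1.005e-01  9.000e-04]
 [ 8.000e-04  1.400e-03 -1.000e+00]] 
j [ 0.248  0.513 -0.449  2.252  0.491  0.467 -0.494] F [0.2 2.6 7.3] w 0.025940493077923312 3.7535287174978293
board radial -0.0786 lateral -0.0005 tipz 0.0043
slate left edge: radial -0.1170..-0.0490 (n=69), yaw rel board 0.58 deg, lateral centre at mid 0.0008, at front 0.0011
```

Call:
arm_command([
  {"claw":0.7,"tx":-0.0001,"ty":0.0016,"tz":0,"ax":0,"ay":0,"az":0},
  {"claw":0.7,"tx":-0.0001,"ty":0.0016,"tz":0,"ax":0,"ay":0,"az":0},
  {"claw":0.7,"tx":-0.0001,"ty":0.0016,"tz":0,"ax":0,"ay":0,"az":0},
  {"claw":0.7,"tx":-0.0001,"ty":0.0016,"tz":0,"ax":0,"ay":0,"az":0},
  {"claw":0.7,"tx":-0.0001,"ty":0.0016,"tz":0,"ax":0,"ay":0,"az":0},
  {"claw":0.7,"tx":-0.0001,"ty":0.0016,"tz":0,"ax":0,"ay":0,"az":0},
  {"claw":0.7,"tx":-0.0001,"ty":0.0016,"tz":0,"ax":0,"ay":0,"az":0},
  {"claw":0.7,"tx":-0.0001,"ty":0.0016,"tz":0,"ax":0,"ay":0,"az":0},
  {"claw":0.7,"tx":-0.0001,"ty":0.0016,"tz":-0.0001,"ax":0,"ay":0,"az":0},
  {"claw":0.7,"tx":-0.0001,"ty":0.0016,"tz":-0.0001,"ax":0,"ay":0,"az":0},
])

```text
clock: 29.33
tcp_pos: [0.4466, -0.0058, 0.1773]
orientation: [-2.107, -2.329, 0.004]
contact_force: [-4.7, -0.0, 11.1]
grip_width: 0.0256
gripper_force: 5.3
```

```bash
cat > q.py <<'E'
from h import *
import sys
o_=r.get_obs(); print('t',round(o_['clock'],2),'F',np.round(o_['contact_force'],1)); bf()
o,T=slateview('s'+sys.argv[1],zp=float(sys.argv[4]) if len(sys.argv)>4 else .004); edge(o,yl=float(sys.argv[2]),ex=(float(sys.argv[3])-.045,float(sys.argv[3])+.045))
E
python3 q.py 9 0 -.068
```

```text
t 29.33 F [-4.7 -0.  11.1]
board radial -0.0641 lateral -0.0014 tipz 0.0043
slate left edge: radial -0.1040..-0.0350 (n=70), yaw rel board 0.56 deg, lateral centre at mid -0.0005, at front -0.0001
```

Call:
arm_command([
  {"claw":0.7,"tx":0,"ty":0.0014,"tz":-0.00013,"ax":0,"ay":0,"az":0},
  {"claw":0.7,"tx":-0.0001,"ty":0.0014,"tz":-0.00013,"ax":0,"ay":0,"az":0},
  {"claw":0.7,"tx":0,"ty":0.0014,"tz":-0.00013,"ax":0,"ay":0,"az":0},
  {"claw":0.7,"tx":-0.0001,"ty":0.0014,"tz":-0.00013,"ax":0,"ay":0,"az":0},
  {"claw":0.7,"tx":0,"ty":0.0014,"tz":-0.00013,"ax":0,"ay":0,"az":0},
  {"claw":0.7,"tx":-0.0001,"ty":0.0014,"tz":-0.00013,"ax":0,"ay":0,"az":0},
  {"claw":0.7,"tx":0,"ty":0.0014,"tz":-0.00013,"ax":0,"ay":0,"az":0},
  {"claw":0.7,"tx":-0.0001,"ty":0.0014,"tz":-0.00013,"ax":0,"ay":0,"az":0},
  {"claw":0.7,"tx":0,"ty":0.0014,"tz":-0.00013,"ax":0,"ay":0,"az":0},
  {"claw":0.7,"tx":-0.0001,"ty":0.0014,"tz":-0.00013,"ax":0,"ay":0,"az":0},
])

```text
clock: 30.22
tcp_pos: [0.4604, -0.0049, 0.1783]
orientation: [-2.107, -2.329, 0.005]
contact_force: [-5.2, 0.6, 9.0]
grip_width: 0.0256
gripper_force: 4.5
```

```bash
python3 q.py 10 0 -.055
```

```text
t 30.22 F [-5.2  0.6  9. ]
board radial -0.0502 lateral -0.0012 tipz 0.0053
slate left edge: radial -0.0900..-0.0210 (n=70), yaw rel board 0.22 deg, lateral centre at mid -0.0005, at front -0.0003
```

Call:
arm_command([
  {"claw":0.7,"tx":0,"ty":0.0014,"tz":-0.00012,"ax":0,"ay":0,"az":0},
  {"claw":0.7,"tx":-0.0001,"ty":0.0014,"tz":-0.00012,"ax":0,"ay":0,"az":0},
  {"claw":0.7,"tx":0,"ty":0.0014,"tz":-0.00012,"ax":0,"ay":0,"az":0},
  {"claw":0.7,"tx":-0.0001,"ty":0.0014,"tz":-0.00012,"ax":0,"ay":0,"az":0},
  {"claw":0.7,"tx":0,"ty":0.0014,"tz":-0.00012,"ax":0,"ay":0,"az":0},
  {"claw":0.7,"tx":-0.0001,"ty":0.0014,"tz":-0.00012,"ax":0,"ay":0,"az":0},
  {"claw":0.7,"tx":0,"ty":0.0014,"tz":-0.00012,"ax":0,"ay":0,"az":0},
  {"claw":0.7,"tx":-0.0001,"ty":0.0014,"tz":-0.00012,"ax":0,"ay":0,"az":0},
  {"claw":0.7,"tx":0,"ty":0.0014,"tz":-0.00012,"ax":0,"ay":0,"az":0},
  {"claw":0.7,"tx":-0.0001,"ty":0.0012,"tz":-0.0001,"ax":0,"ay":0,"az":0},
])

```text
clock: 31.1
tcp_pos: [0.4746, -0.004, 0.1795]
orientation: [-2.107, -2.329, 0.003]
contact_force: [-3.0, 0.4, 3.7]
grip_width: 0.0256
gripper_force: 2.2
```

```bash
python3 q.py 11 0 -.041 .005
```

```text
t 31.1 F [-3.   0.4  3.7]
board radial -0.0359 lateral -0.0009 tipz 0.0065
slate left edge: radial -0.0750..-0.0060 (n=70), yaw rel board -0.16 deg, lateral centre at mid -0.0000, at front -0.0001
```

Call:
arm_command([
  {"claw":0.7,"tx":0,"ty":0,"tz":0.0003,"ax":0,"ay":0,"az":0},
  {"claw":0.7,"tx":-0.0001,"ty":0.0014,"tz":0,"ax":0,"ay":0,"az":0},
  {"claw":0.7,"tx":0,"ty":0.0014,"tz":0,"ax":0,"ay":0,"az":0},
  {"claw":0.7,"tx":-0.0001,"ty":0.0014,"tz":0,"ax":0,"ay":0,"az":0},
  {"claw":0.7,"tx":0,"ty":0.0014,"tz":0,"ax":0,"ay":0,"az":0},
  {"claw":0.7,"tx":-0.0001,"ty":0.0014,"tz":0,"ax":0,"ay":0,"az":0},
  {"claw":0.7,"tx":0,"ty":0.0014,"tz":0,"ax":0,"ay":0,"az":0},
  {"claw":0.7,"tx":-0.0001,"ty":0.0014,"tz":0,"ax":0,"ay":0,"az":0},
  {"claw":0.7,"tx":0,"ty":0.0014,"tz":0,"ax":0,"ay":0,"az":0},
  {"claw":0.7,"tx":-0.0001,"ty":0.0014,"tz":0,"ax":0,"ay":0,"az":0},
])

```text
clock: 31.98
tcp_pos: [0.4868, -0.0032, 0.1797]
orientation: [-2.107, -2.329, 0.005]
contact_force: [-8.3, -0.2, 18.5]
grip_width: 0.0255
gripper_force: 9.5
```

```bash
python3 q.py 12 0 -.028 .006
```

```text
t 31.98 F [-8.3 -0.2 18.5]
board radial -0.0238 lateral -0.0006 tipz 0.0067
slate left edge: radial -0.0630..0.0050 (n=69), yaw rel board -0.12 deg, lateral centre at mid 0.0003, at front 0.0003
```

Call:
arm_command([
  {"claw":0.7,"tx":0,"ty":0,"tz":-0.0005,"ax":0,"ay":0,"az":0},
  {"claw":0.7,"tx":-0.0001,"ty":0.0014,"tz":0,"ax":0,"ay":0,"az":0},
  {"claw":0.7,"tx":0,"ty":0.0014,"tz":0,"ax":0,"ay":0,"az":0},
  {"claw":0.7,"tx":-0.0001,"ty":0.0014,"tz":0,"ax":0,"ay":0,"az":0},
  {"claw":0.7,"tx":0,"ty":0.0014,"tz":0,"ax":0,"ay":0,"az":0},
  {"claw":0.7,"tx":-0.0001,"ty":0.0014,"tz":0,"ax":0,"ay":0,"az":0},
  {"claw":0.7,"tx":0,"ty":0.0014,"tz":0,"ax":0,"ay":0,"az":0},
  {"claw":0.7,"tx":-0.0001,"ty":0.0014,"tz":0,"ax":0,"ay":0,"az":0},
  {"claw":0.7,"tx":0,"ty":0.0014,"tz":0,"ax":0,"ay":0,"az":0},
  {"claw":0.7,"tx":-0.0001,"ty":0.0014,"tz":0,"ax":0,"ay":0,"az":0},
])

```text
clock: 32.87
tcp_pos: [0.5001, -0.0024, 0.1799]
orientation: [-2.107, -2.329, 0.003]
contact_force: [-4.1, -0.2, 8.8]
grip_width: 0.0253
gripper_force: 4.7
```

```bash
python3 q.py 13 0 -.016 .006
```

```text
t 32.87 F [-4.1 -0.2  8.8]
board radial -0.0105 lateral -0.0004 tipz 0.0069
slate left edge: radial -0.0500..0.0190 (n=70), yaw rel board 0.27 deg, lateral centre at mid 0.0003, at front 0.0005
```

Call:
arm_command([
  {"claw":0.7,"tx":0,"ty":0.0014,"tz":0,"ax":0,"ay":0,"az":0},
  {"claw":0.7,"tx":-0.0001,"ty":0.0014,"tz":0,"ax":0,"ay":0,"az":0},
  {"claw":0.7,"tx":0,"ty":0.0014,"tz":0,"ax":0,"ay":0,"az":0},
  {"claw":0.7,"tx":-0.0001,"ty":0.0014,"tz":0,"ax":0,"ay":0,"az":0},
  {"claw":0.7,"tx":0,"ty":0.0014,"tz":0,"ax":0,"ay":0,"az":0},
  {"claw":0.7,"tx":-0.0001,"ty":0.0014,"tz":0,"ax":0,"ay":0,"az":0},
  {"claw":0.7,"tx":-0.0001,"ty":0.0014,"tz":0,"ax":0,"ay":0,"az":0},
  {"claw":0.7,"tx":-0.0001,"ty":0.0014,"tz":0,"ax":0,"ay":0,"az":0},
  {"claw":0.7,"tx":-0.0001,"ty":0.0014,"tz":0,"ax":0,"ay":0,"az":0},
  {"claw":0.7,"tx":-0.0001,"ty":0.0014,"tz":0,"ax":0,"ay":0,"az":0},
])

```text
clock: 33.75
tcp_pos: [0.514, -0.0016, 0.1799]
orientation: [-2.107, -2.329, 0.003]
contact_force: [-4.5, -0.2, 9.4]
grip_width: 0.0255
gripper_force: 4.6
```

```bash
python3 q.py 14 0 -.002 .006
```

```text
t 33.75 F [-4.5 -0.2  9.4]
board radial 0.0035 lateral -0.0003 tipz 0.0069
slate left edge: radial -0.0360..0.0150 (n=52), yaw rel board 0.41 deg, lateral centre at mid 0.0003, at front 0.0005
```

Call:
arm_command([
  {"claw":0.7,"tx":0,"ty":0.0014,"tz":0,"ax":0,"ay":0,"az":0},
  {"claw":0.7,"tx":-0.0001,"ty":0.0014,"tz":0,"ax":0,"ay":0,"az":0},
  {"claw":0.7,"tx":0,"ty":0.0014,"tz":0,"ax":0,"ay":0,"az":0},
  {"claw":0.7,"tx":-0.0001,"ty":0.0014,"tz":0,"ax":0,"ay":0,"az":0},
  {"claw":0.7,"tx":0,"ty":0.0014,"tz":0,"ax":0,"ay":0,"az":0},
  {"claw":0.7,"tx":-0.0001,"ty":0.0014,"tz":0,"ax":0,"ay":0,"az":0},
  {"claw":0.7,"tx":-0.0001,"ty":0.0014,"tz":0,"ax":0,"ay":0,"az":0},
  {"claw":0.7,"tx":-0.0001,"ty":0.0014,"tz":0.0001,"ax":0,"ay":0,"az":0},
  {"claw":0.7,"tx":-0.0001,"ty":0.0014,"tz":0,"ax":0,"ay":0,"az":0},
  {"claw":0.7,"tx":-0.0001,"ty":0.0014,"tz":0,"ax":0,"ay":0,"az":0},
])

```text
clock: 34.63
tcp_pos: [0.528, -0.001, 0.1798]
orientation: [-2.107, -2.329, 0.003]
contact_force: [-3.2, -0.8, 8.5]
grip_width: 0.0255
gripper_force: 4.3
```

```bash
python3 q.py 15 0 .01 .006
```

```text
t 34.63 F [-3.2 -0.8  8.5]
board radial 0.0176 lateral -0.0003 tipz 0.0068
slate left edge: radial -0.0150..0.0470 (n=30), yaw rel board -3.53 deg, lateral centre at mid -0.0012, at front -0.0031
```

Call:
arm_command([
  {"claw":0.7,"tx":0,"ty":0.0014,"tz":0,"ax":0,"ay":0,"az":0},
  {"claw":0.7,"tx":-0.0001,"ty":0.0014,"tz":0.0001,"ax":0,"ay":0,"az":0},
  {"claw":0.7,"tx":0,"ty":0.0014,"tz":0,"ax":0,"ay":0,"az":0},
  {"claw":0.7,"tx":-0.0001,"ty":0.0014,"tz":0,"ax":0,"ay":0,"az":0},
  {"claw":0.7,"tx":0,"ty":0.0014,"tz":0.0001,"ax":0,"ay":0,"az":0},
  {"claw":0.7,"tx":-0.0001,"ty":0.0014,"tz":0,"ax":0,"ay":0,"az":0},
  {"claw":0.7,"tx":-0.0001,"ty":0.0014,"tz":0,"ax":0,"ay":0,"az":0},
  {"claw":0.7,"tx":-0.0001,"ty":0.0014,"tz":0.0001,"ax":0,"ay":0,"az":0},
  {"claw":0.7,"tx":-0.0001,"ty":0.0014,"tz":0,"ax":0,"ay":0,"az":0},
  {"claw":0.7,"tx":-0.0001,"ty":0.0014,"tz":0,"ax":0,"ay":0,"az":0},
])

```text
clock: 35.52
tcp_pos: [0.542, -0.0002, 0.1796]
orientation: [-2.107, -2.329, 0.003]
contact_force: [-4.0, -1.1, 10.4]
grip_width: 0.0256
gripper_force: 5.2
```

```bash
python3 q.py 16 0 .02 .006
```

```text
t 35.52 F [-4.  -1.1 10.4]
board radial 0.0315 lateral -0.0001 tipz 0.0066
slate left edge: radial -0.0050..0.0610 (n=33), yaw rel board -3.35 deg, lateral centre at mid -0.0014, at front -0.0032
```

View pics/s16.png

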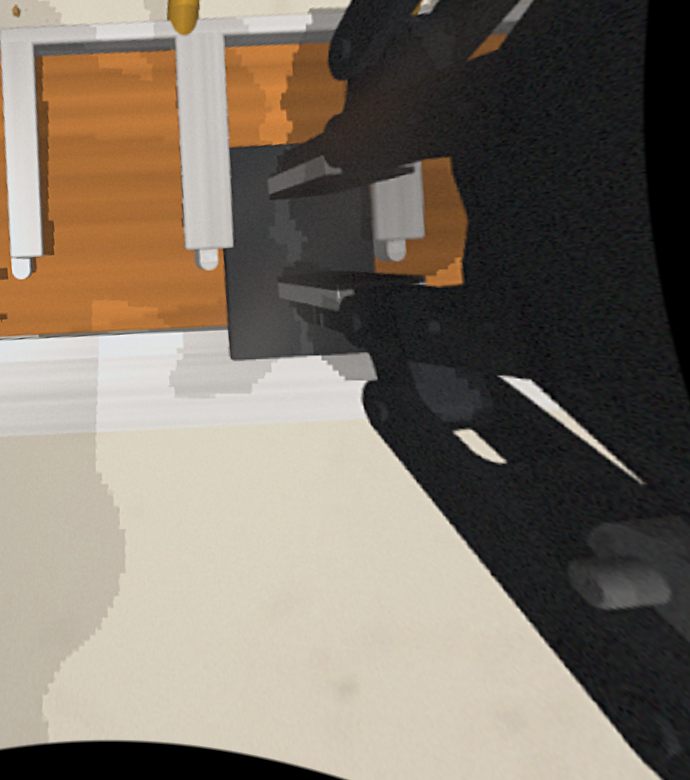

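Slate is between the rails (232–375), front at row 147. Continue.

Call:
arm_command([
  {"claw":0.7,"tx":0,"ty":0.0014,"tz":0,"ax":0,"ay":0,"az":0},
  {"claw":0.7,"tx":-0.0001,"ty":0.0014,"tz":0.0001,"ax":0,"ay":0,"az":0},
  {"claw":0.7,"tx":0,"ty":0.0014,"tz":0,"ax":0,"ay":0,"az":0},
  {"claw":0.7,"tx":-0.0001,"ty":0.0014,"tz":0,"ax":0,"ay":0,"az":0},
  {"claw":0.7,"tx":0,"ty":0.0014,"tz":0.0001,"ax":0,"ay":0,"az":0},
  {"claw":0.7,"tx":-0.0001,"ty":0.0014,"tz":0,"ax":0,"ay":0,"az":0},
  {"claw":0.7,"tx":-0.0001,"ty":0.0014,"tz":0.0001,"ax":0,"ay":0,"az":0},
  {"claw":0.7,"tx":-0.0001,"ty":0.0014,"tz":0.0001,"ax":0,"ay":0,"az":0},
  {"claw":0.7,"tx":-0.0001,"ty":0.0014,"tz":0,"ax":0,"ay":0,"az":0},
  {"claw":0.7,"tx":-0.0001,"ty":0.0014,"tz":0,"ax":0,"ay":0,"az":0},
])

```text
clock: 36.4
tcp_pos: [0.5562, 0.0005, 0.1791]
orientation: [-2.107, -2.329, 0.002]
contact_force: [-4.0, -0.2, 7.2]
grip_width: 0.0255
gripper_force: 4.1
```

```bash
python3 q.py 17 0 .02 .006|head -2
```

```text
t 36.4 F [-4.  -0.2  7.2]
board radial 0.0458 lateral -0.0001 tipz 0.0061
```

Call:
arm_command([
  {"claw":0.7,"tx":0,"ty":0.0014,"tz":0.0001,"ax":0,"ay":0,"az":0},
  {"claw":0.7,"tx":-0.0001,"ty":0.0014,"tz":0.0001,"ax":0,"ay":0,"az":0},
  {"claw":0.7,"tx":0,"ty":0.0014,"tz":0.0001,"ax":0,"ay":0,"az":0},
  {"claw":0.7,"tx":-0.0001,"ty":0.0014,"tz":0,"ax":0,"ay":0,"az":0},
  {"claw":0.7,"tx":0,"ty":0.0014,"tz":0,"ax":0,"ay":0,"az":0},
  {"claw":0.7,"tx":-0.0001,"ty":0.0014,"tz":0,"ax":0,"ay":0,"az":0},
  {"claw":0.7,"tx":-0.0001,"ty":0.0014,"tz":0,"ax":0,"ay":0,"az":0},
  {"claw":0.7,"tx":-0.0001,"ty":0.0014,"tz":0,"ax":0,"ay":0,"az":0},
  {"claw":0.7,"tx":-0.0001,"ty":0.001,"tz":0,"ax":0,"ay":0,"az":0},
  {"claw":0.7,"tx":0,"ty":0.001,"tz":0,"ax":0,"ay":0,"az":0},
])

```text
clock: 37.28
tcp_pos: [0.5694, 0.0013, 0.1791]
orientation: [-2.107, -2.329, 0.002]
contact_force: [-4.9, -0.1, 12.3]
grip_width: 0.0258
gripper_force: 5.7
```

```bash
python3 q.py 18 0 .02 .006|head -2
```

```text
t 37.28 F [-4.9 -0.1 12.3]
board radial 0.0590 lateral 0.0001 tipz 0.0061
```

Call:
arm_command([
  {"claw":0.7,"tx":-0.0001,"ty":0.001,"tz":0,"ax":0,"ay":0,"az":0},
  {"claw":0.7,"tx":0,"ty":0.001,"tz":0,"ax":0,"ay":0,"az":0},
  {"claw":0.7,"tx":-0.0001,"ty":0.001,"tz":0,"ax":0,"ay":0,"az":0},
  {"claw":0.7,"tx":0,"ty":0.001,"tz":0,"ax":0,"ay":0,"az":0},
  {"claw":0.7,"tx":-0.0001,"ty":0.001,"tz":0,"ax":0,"ay":0,"az":0},
  {"claw":0.7,"tx":0,"ty":0.001,"tz":0,"ax":0,"ay":0,"az":0},
  {"claw":0.7,"tx":-0.0001,"ty":0.001,"tz":0,"ax":0,"ay":0,"az":0},
  {"claw":0.7,"tx":0,"ty":0.001,"tz":0,"ax":0,"ay":0,"az":0},
  {"claw":0.7,"tx":0,"ty":0.0005,"tz":0,"ax":0,"ay":0,"az":0},
  {"claw":0.7,"tx":0,"ty":0.0005,"tz":0,"ax":0,"ay":0,"az":0},
])

```text
clock: 38.17
tcp_pos: [0.5777, 0.0017, 0.1791]
orientation: [-2.107, -2.328, 0.005]
contact_force: [-9.0, 0.3, 16.2]
grip_width: 0.0256
gripper_force: 8.1
```

```bash
cat > rear.py <<'E'
from h import *
import sys
def rear(f,yl,zp=.0058):
    """rear edge of slate in lane at lateral yl: scan columns left of centre line"""
    im,T=snap('wrist',f+'.png'); a=.0454;B=np.array([.5105,-.0015])
    o=ortho('wrist',im,T,zp,.40,.70,-.16,.14,3000)
    for dl in (.020,.016,.012,.008,-.008,-.016):
        rr=np.arange(-.01,.105,.0002); X=B[0]+rr*np.cos(a)-(yl+dl)*np.sin(a); Y=B[1]+rr*np.sin(a)+(yl+dl)*np.cos(a)
        p=cv2.remap(o,((.14-Y)*3000).astype(np.float32)[None],((.70-X)*3000).astype(np.float32)[None],cv2.INTER_LINEAR)[0].astype(int)
        m=(p.max(1)<110)&(p.max(1)-p.min(1)<28); m=np.convolve(m,np.ones(30),'same')>25
        d=np.flatnonzero(np.diff(m.astype(int))); print('dl %.3f'%dl,'transitions radial',np.round(rr[d],4)[:8])
if __name__=='__main__':
    o_=r.get_obs(); print('t',round(o_['clock'],2),'F',np.round(o_['contact_force'],1)); bf()
    rear(sys.argv[1],float(sys.argv[2]))
E
python3 rear.py r19 0
```

```text
t 38.17 F [-9.   0.3 16.2]
board radial 0.0673 lateral 0.0002 tipz 0.0061
dl 0.020 transitions radial [0.0278 0.0956]
dl 0.016 transitions radial [0.0278 0.0956]
dl 0.012 transitions radial [0.0278 0.0958]
dl 0.008 transitions radial [0.028 0.096]
dl -0.008 transitions radial [0.028  0.0984]
dl -0.016 transitions radial [0.0282 0.1028]
```

Call:
arm_command([
  {"claw":0.7,"tx":0,"ty":0.0008,"tz":0,"ax":0,"ay":0,"az":0},
  {"claw":0.7,"tx":0,"ty":0.0007,"tz":0,"ax":0,"ay":0,"az":0},
  {"claw":0.7,"tx":0,"ty":0,"tz":0,"ax":0,"ay":0,"az":0},
  {"claw":0.7,"tx":0,"ty":0,"tz":-0.002,"ax":0,"ay":0,"az":0},
  {"claw":0.7,"tx":0,"ty":0,"tz":-0.01,"ax":0,"ay":0,"az":0},
  {"claw":0.7,"tx":0,"ty":0,"tz":-0.025,"ax":0,"ay":0,"az":0},
  {"claw":0.7,"tx":0,"ty":0,"tz":-0.03,"ax":0,"ay":0,"az":0},
  {"claw":0.7,"tx":0,"ty":0,"tz":-0.03,"ax":0,"ay":0,"az":0},
  {"claw":0.7,"tx":0,"ty":0,"tz":-0.03,"ax":0,"ay":0,"az":0},
  {"claw":0.7,"tx":0,"ty":0,"tz":-0.025,"ax":0,"ay":0,"az":0},
])

```text
clock: 39.05
tcp_pos: [0.5806, 0.0019, 0.3333]
orientation: [2.107, 2.329, 0.002]
contact_force: [0.5, 0.3, 0.6]
grip_width: 0.0257
gripper_force: 0.0
```

Call:
arm_command([
  {"claw":0.7,"tx":0,"ty":-0.02,"tz":0,"ax":0,"ay":0,"az":3.2},
  {"claw":0.7,"tx":0,"ty":-0.027,"tz":0,"ax":0,"ay":0,"az":3.4},
  {"claw":0.7,"tx":0,"ty":-0.027,"tz":0,"ax":0,"ay":0,"az":3.4},
  {"claw":0.7,"tx":-0.01,"ty":-0.027,"tz":0,"ax":0,"ay":0,"az":0},
  {"claw":0.7,"tx":-0.022,"ty":-0.025,"tz":0,"ax":0,"ay":0,"az":0},
  {"claw":0.7,"tx":-0.022,"ty":-0.02,"tz":0,"ax":0,"ay":0,"az":0},
  {"claw":0.7,"tx":-0.022,"ty":0,"tz":0,"ax":0,"ay":0,"az":0},
  {"claw":0.7,"tx":-0.014,"ty":0,"tz":0,"ax":0,"ay":0,"az":0},
  {"claw":0.7,"tx":0,"ty":0,"tz":0,"ax":0,"ay":0,"az":0},
  {"claw":0.7,"tx":0,"ty":0,"tz":0,"ax":0,"ay":0,"az":0},
])

```text
clock: 39.88
tcp_pos: [0.428, -0.0858, 0.3311]
orientation: [2.304, 2.135, 0.001]
contact_force: [-0.3, 0.1, -0.2]
grip_width: 0.0253
gripper_force: 0.0
```

Run:
```python
from h import *
st();bf()
im,T=snap('wrist','w20.png'); slates(im,T)
o=ortho('wrist',im,T,.004,.36,.66,-.26,.10,2000); cv2.imwrite('pics/o20.png',o[:,:,::-1])
find(['slate_0','tab'],'wrist')
r.grab_frame('side'); find(['slate_0','tab'],'side'); im,T=snap('top','t20.png'); slates(im,T,name='top'); find(['slate_0','tab'],'top')
```

```text
t 39.88 tcp [ 0.428  -0.0858  0.3311] 
 [[ 7.620e-02  9.971e-01  8.000e-04]
 [ 9.971e-01 -7.620e-02 -1.000e-04]
 [-0.000e+00  8.000e-04 -1.000e+00]] 
j [ 0.546  0.227 -0.548  2.146  0.163  0.807 -0.18 ] F [-0.3  0.1 -0.2] w 0.025307196731157798 0.0
board radial -0.0862 lateral -0.0805 tipz 0.1581
c [ 0.3763 -0.1801] mm [82.1 35.5] long axis deg 85.4
c [0.5732 0.0015] mm [75.6 48.2] long axis deg 2.4
wrist tip_of slate_0 0.69 [ 4.364e-01 -1.680e-01 -2.000e-04]
wrist tip_of slate_0 0.59 [0.5696 0.0022 0.001 ]
side tip_of slate_0 0.94 [ 0.3855  0.2042 -0.0031]
side tip_of slate_0 0.58 [0.5708 0.0024 0.005 ]
side tip_of slate_0 0.48 [ 0.4358 -0.1729 -0.0048]
side tip_of tab 0.61 [ 0.5384 -0.2813  0.1572]
c [ 0.4033 -0.0985] mm [92.3 20.3] long axis deg 12.3
c [ 0.5732 -0.002 ] mm [73.  43.6] long axis deg 2.9
top tip_of slate_0 0.62 [0.572  0.001  0.0035]
top tip_of slate_0 0.58 [0.3814 0.2029 0.0029]
top tip_of slate_0 0.28 [ 0.5107 -0.0057 -0.0022]
top tip_of tab 0.51 [ 0.5398 -0.2882  0.159 ]
```

Slate A is home; slate B unmoved at (0.435,−0.168), yaw −4.3°. Descend on it.

Call:
arm_command([
  {"claw":0.7,"tx":-0.02,"ty":0.0044,"tz":0,"ax":0,"ay":0,"az":0},
  {"claw":0.7,"tx":-0.021,"ty":0.0044,"tz":0,"ax":0,"ay":0,"az":0},
  {"claw":0.7,"tx":-0.021,"ty":0.0044,"tz":0.02,"ax":0,"ay":0,"az":0},
  {"claw":0.7,"tx":-0.0198,"ty":0.0043,"tz":0.02,"ax":0,"ay":0,"az":0},
  {"claw":0.7,"tx":0,"ty":0,"tz":0.02,"ax":0,"ay":0,"az":0},
  {"claw":0.7,"tx":0,"ty":0,"tz":0.02,"ax":0,"ay":0,"az":0},
  {"claw":0.7,"tx":0,"ty":0,"tz":0.02,"ax":0,"ay":0,"az":0},
  {"claw":0.7,"tx":0,"ty":0,"tz":0.02,"ax":0,"ay":0,"az":0},
  {"claw":0.7,"tx":0,"ty":0,"tz":0.02,"ax":0,"ay":0,"az":0},
  {"claw":0.7,"tx":0,"ty":0,"tz":0,"ax":0,"ay":0,"az":0},
])

```text
clock: 41.17
tcp_pos: [0.4381, -0.1677, 0.1879]
orientation: [-2.298, -2.135, 0.004]
contact_force: [-1.7, -0.0, -0.8]
grip_width: 0.0258
gripper_force: 0.0
```

Run:
```python
from h import *
st()
o,T=slateview('s21'); im=cv2.imread('pics/s21raw.png')[:,:,::-1].copy()
o=ortho('wrist',im,T,.004,.36,.62,-.26,.0,3000); cv2.imwrite('pics/o21.png',o[:,:,::-1])
edge(o,y1=.0,yl=-.163,ex=(-.135,-.03))
```

```text
t 41.17 tcp [ 0.4381 -0.1677  0.1879] 
 [[ 0.0738  0.9973 -0.0051]
 [ 0.9973 -0.0738  0.0019]
 [ 0.0015 -0.0053 -1.    ]] 
j [ 0.546  0.518 -0.379  2.168  0.374  0.523 -0.189] F [-1.7 -0.  -0.8] w 0.025815576989108146 0.0
slate left edge: radial -0.1140..-0.0470 (n=52), yaw rel board -6.82 deg, lateral centre at mid -0.1648, at front -0.1679
```

Call:
arm_command([
  {"claw":0.7,"tx":-0.001,"ty":0.003,"tz":0.003,"ax":0,"ay":0,"az":0},
  {"claw":0.7,"tx":0,"ty":0,"tz":0.003,"ax":0,"ay":0,"az":0},
  {"claw":0.7,"tx":0,"ty":0,"tz":0.001,"ax":0,"ay":0,"az":0},
  {"claw":0.7,"tx":0,"ty":0,"tz":0.001,"ax":0,"ay":0,"az":0},
  {"claw":0.7,"tx":0,"ty":0,"tz":0.0005,"ax":0,"ay":0,"az":0},
  {"claw":0.7,"tx":0,"ty":0,"tz":0,"ax":0,"ay":0,"az":0},
  {"claw":0.7,"tx":0,"ty":0,"tz":0,"ax":0,"ay":0,"az":0},
  {"claw":0.7,"tx":0,"ty":0,"tz":0,"ax":0,"ay":0,"az":0},
  {"claw":0.7,"tx":0,"ty":0,"tz":0,"ax":0,"ay":0,"az":0},
  {"claw":0.7,"tx":0,"ty":0,"tz":0,"ax":0,"ay":0,"az":0},
])

```text
clock: 42.05
tcp_pos: [0.4422, -0.1695, 0.1823]
orientation: [2.302, 2.137, -0.0]
contact_force: [-0.9, 1.1, -0.1]
grip_width: 0.0255
gripper_force: 0.0
```

Call:
arm_command([
  {"claw":0.7,"tx":0,"ty":0,"tz":0.002,"ax":0,"ay":0,"az":0},
  {"claw":0.7,"tx":0,"ty":0,"tz":0.001,"ax":0,"ay":0,"az":0},
  {"claw":0.7,"tx":0,"ty":0,"tz":0.001,"ax":0,"ay":0,"az":0},
  {"claw":0.7,"tx":0,"ty":0,"tz":0.0005,"ax":0,"ay":0,"az":0},
  {"claw":0.7,"tx":0,"ty":0,"tz":0.0005,"ax":0,"ay":0,"az":0},
  {"claw":0.7,"tx":0,"ty":0,"tz":0.0003,"ax":0,"ay":0,"az":0},
  {"claw":0.7,"tx":0,"ty":0,"tz":0,"ax":0,"ay":0,"az":0},
  {"claw":0.7,"tx":0,"ty":0,"tz":0,"ax":0,"ay":0,"az":0},
  {"claw":0.7,"tx":0,"ty":0,"tz":0,"ax":0,"ay":0,"az":0},
  {"claw":0.7,"tx":0,"ty":0,"tz":0,"ax":0,"ay":0,"az":0},
])

```text
clock: 42.88
tcp_pos: [0.4422, -0.1694, 0.1773]
orientation: [2.302, 2.137, -0.001]
contact_force: [-2.0, 1.3, 6.0]
grip_width: 0.0253
gripper_force: 3.3
```

Call:
arm_command([
  {"claw":0.7,"tx":0,"ty":0,"tz":0.0003,"ax":0,"ay":0,"az":0},
  {"claw":0.7,"tx":0,"ty":0,"tz":0,"ax":0,"ay":0,"az":-1.5},
  {"claw":0.7,"tx":0,"ty":0,"tz":0,"ax":0,"ay":0,"az":-1.5},
  {"claw":0.7,"tx":0,"ty":0,"tz":0,"ax":0,"ay":0,"az":-1.5},
  {"claw":0.7,"tx":0,"ty":0,"tz":0,"ax":0,"ay":0,"az":-1.5},
  {"claw":0.7,"tx":0,"ty":0,"tz":0,"ax":0,"ay":0,"az":-1.3},
  {"claw":0.7,"tx":0.003,"ty":0,"tz":0,"ax":0,"ay":0,"az":0},
  {"claw":0.7,"tx":0.005,"ty":0,"tz":0,"ax":0,"ay":0,"az":0},
  {"claw":0.7,"tx":0.005,"ty":0,"tz":0,"ax":0,"ay":0,"az":0},
  {"claw":0.7,"tx":0.005,"ty":0,"tz":0,"ax":0,"ay":0,"az":0},
])

```text
clock: 43.72
tcp_pos: [0.4419, -0.1521, 0.1773]
orientation: [2.161, 2.277, 0.0]
contact_force: [-0.4, -2.2, 6.4]
grip_width: 0.0255
gripper_force: 2.9
```

Call:
arm_command([
  {"claw":0.7,"tx":0.005,"ty":0,"tz":0,"ax":0,"ay":0,"az":0},
  {"claw":0.7,"tx":0.005,"ty":0,"tz":0,"ax":0,"ay":0,"az":0},
  {"claw":0.7,"tx":0.005,"ty":0,"tz":0,"ax":0,"ay":0,"az":0},
  {"claw":0.7,"tx":0.005,"ty":0,"tz":0,"ax":0,"ay":0,"az":0},
  {"claw":0.7,"tx":0.004,"ty":0,"tz":0,"ax":0,"ay":0,"az":0},
  {"claw":0.7,"tx":0.004,"ty":0,"tz":0,"ax":0,"ay":0,"az":0},
  {"claw":0.7,"tx":0.004,"ty":0,"tz":0,"ax":0,"ay":0,"az":0},
  {"claw":0.7,"tx":0.002,"ty":0,"tz":0,"ax":0,"ay":0,"az":0},
  {"claw":0.7,"tx":0,"ty":0,"tz":0,"ax":0,"ay":0,"az":0},
  {"claw":0.7,"tx":0,"ty":0,"tz":0,"ax":0,"ay":0,"az":0},
])

```text
clock: 44.55
tcp_pos: [0.4402, -0.1175, 0.1773]
orientation: [2.16, 2.279, 0.001]
contact_force: [0.4, -0.6, 7.2]
grip_width: 0.0258
gripper_force: 3.6
```

```bash
cat > q2.py <<'E'
from h import *
import sys
n,yl,c=sys.argv[1],float(sys.argv[2]),float(sys.argv[3]); zp=float(sys.argv[4]) if len(sys.argv)>4 else .004
o_=r.get_obs(); M=R.from_rotvec(o_['orientation']).as_matrix()
print('t',round(o_['clock'],2),'F',np.round(o_['contact_force'],1),'tool yaw rel',round(np.degrees(np.arctan2(M[1,1],M[0,1])-.0454),2)); bf()
im,T=snap('wrist','q'+n+'.png'); o=ortho('wrist',im,T,zp,.36,.66,-.26,.06,3000); cv2.imwrite('pics/qo'+n+'.png',o[:,:,::-1])
edge(o,x1=.66,y1=.06,yl=yl,ex=(c-.045,c+.045))
E
python3 q2.py 22 -.11 -.081
```

```text
t 44.55 F [ 0.4 -0.6  7.2] tool yaw rel 0.45
board radial -0.0755 lateral -0.1127 tipz 0.0043
slate left edge: radial -0.1170..-0.0480 (n=70), yaw rel board -0.22 deg, lateral centre at mid -0.1127, at front -0.1128
```

Call:
arm_command([
  {"claw":0.7,"tx":0.003,"ty":0,"tz":0,"ax":0,"ay":0,"az":-0.3},
  {"claw":0.7,"tx":0.006,"ty":0,"tz":0,"ax":0,"ay":0,"az":0},
  {"claw":0.7,"tx":0.006,"ty":0,"tz":0,"ax":0,"ay":0,"az":0},
  {"claw":0.7,"tx":0.007,"ty":0,"tz":0,"ax":0,"ay":0,"az":0},
  {"claw":0.7,"tx":0.007,"ty":0,"tz":0,"ax":0,"ay":0,"az":0},
  {"claw":0.7,"tx":0.007,"ty":0,"tz":0,"ax":0,"ay":0,"az":0},
  {"claw":0.7,"tx":0.006,"ty":0,"tz":0,"ax":0,"ay":0,"az":0},
  {"claw":0.7,"tx":0.005,"ty":0,"tz":0,"ax":0,"ay":0,"az":0},
  {"claw":0.7,"tx":0.0034,"ty":0,"tz":0,"ax":0,"ay":0,"az":0},
  {"claw":0.7,"tx":0,"ty":0,"tz":0,"ax":0,"ay":0,"az":0},
])

```text
clock: 45.43
tcp_pos: [0.4372, -0.0668, 0.1773]
orientation: [2.154, 2.285, 0.001]
contact_force: [-0.9, 1.6, 8.8]
grip_width: 0.0257
gripper_force: 3.9
```

```bash
python3 q2.py 23 -.062 -.081
```

```text
t 45.43 F [-0.9  1.6  8.8] tool yaw rel 0.78
board radial -0.0762 lateral -0.0619 tipz 0.0043
slate left edge: radial -0.1180..-0.0490 (n=70), yaw rel board 0.32 deg, lateral centre at mid -0.0619, at front -0.0617
```

Call:
arm_command([
  {"claw":0.7,"tx":0,"ty":0.0016,"tz":0,"ax":0,"ay":0,"az":0},
  {"claw":0.7,"tx":0,"ty":0.0016,"tz":0,"ax":0,"ay":0,"az":0},
  {"claw":0.7,"tx":0,"ty":0.0016,"tz":0,"ax":0,"ay":0,"az":0},
  {"claw":0.7,"tx":-0.0001,"ty":0.0016,"tz":0,"ax":0,"ay":0,"az":0},
  {"claw":0.7,"tx":0,"ty":0.0016,"tz":0,"ax":0,"ay":0,"az":0},
  {"claw":0.7,"tx":0,"ty":0.0016,"tz":0,"ax":0,"ay":0,"az":0},
  {"claw":0.7,"tx":0,"ty":0.0016,"tz":0,"ax":0,"ay":0,"az":0},
  {"claw":0.7,"tx":-0.0001,"ty":0.0016,"tz":0,"ax":0,"ay":0,"az":0},
  {"claw":0.7,"tx":0,"ty":0.0016,"tz":-0.0001,"ax":0,"ay":0,"az":0},
  {"claw":0.7,"tx":0,"ty":0.0016,"tz":-0.0001,"ax":0,"ay":0,"az":0},
])

```text
clock: 46.32
tcp_pos: [0.452, -0.0666, 0.1773]
orientation: [-2.156, -2.285, 0.003]
contact_force: [-4.2, -0.6, 8.4]
grip_width: 0.0256
gripper_force: 4.4
```

Call:
arm_command([
  {"claw":0.7,"tx":0,"ty":0.0014,"tz":-0.00013,"ax":0,"ay":0,"az":0},
  {"claw":0.7,"tx":0,"ty":0.0014,"tz":-0.00013,"ax":0,"ay":0,"az":0},
  {"claw":0.7,"tx":0,"ty":0.0014,"tz":-0.00013,"ax":0,"ay":0,"az":0},
  {"claw":0.7,"tx":-0.0001,"ty":0.0014,"tz":-0.00013,"ax":0,"ay":0,"az":0},
  {"claw":0.7,"tx":0,"ty":0.0014,"tz":-0.00013,"ax":0,"ay":0,"az":0},
  {"claw":0.7,"tx":0,"ty":0.0014,"tz":-0.00013,"ax":0,"ay":0,"az":0},
  {"claw":0.7,"tx":0,"ty":0.0014,"tz":-0.00013,"ax":0,"ay":0,"az":0},
  {"claw":0.7,"tx":-0.0001,"ty":0.0014,"tz":-0.00013,"ax":0,"ay":0,"az":0},
  {"claw":0.7,"tx":0,"ty":0.0014,"tz":-0.00013,"ax":0,"ay":0,"az":0},
  {"claw":0.7,"tx":0,"ty":0.0014,"tz":-0.00013,"ax":0,"ay":0,"az":0},
])

```text
clock: 47.15
tcp_pos: [0.4658, -0.066, 0.1783]
orientation: [-2.155, -2.284, 0.003]
contact_force: [-4.2, -0.3, 7.5]
grip_width: 0.0258
gripper_force: 3.7
```

```bash
python3 q2.py 24 -.062 -.055
```

```text
t 47.15 F [-4.2 -0.3  7.5] tool yaw rel 0.73
board radial -0.0476 lateral -0.0624 tipz 0.0053
slate left edge: radial -0.0900..-0.0210 (n=70), yaw rel board -0.17 deg, lateral centre at mid -0.0626, at front -0.0627
```

Call:
arm_command([
  {"claw":0.7,"tx":0.0001,"ty":0.0014,"tz":-0.00012,"ax":0,"ay":0,"az":0},
  {"claw":0.7,"tx":0.0001,"ty":0.0014,"tz":-0.00012,"ax":0,"ay":0,"az":0},
  {"claw":0.7,"tx":0.0001,"ty":0.0014,"tz":-0.00012,"ax":0,"ay":0,"az":0},
  {"claw":0.7,"tx":0.0001,"ty":0.0014,"tz":-0.00012,"ax":0,"ay":0,"az":0},
  {"claw":0.7,"tx":0,"ty":0.0014,"tz":-0.00012,"ax":0,"ay":0,"az":0},
  {"claw":0.7,"tx":0,"ty":0.0014,"tz":-0.00012,"ax":0,"ay":0,"az":0},
  {"claw":0.7,"tx":0,"ty":0.0014,"tz":-0.00012,"ax":0,"ay":0,"az":0},
  {"claw":0.7,"tx":0,"ty":0.0014,"tz":-0.0001,"ax":0,"ay":0,"az":0},
  {"claw":0.7,"tx":0,"ty":0.0014,"tz":0,"ax":0,"ay":0,"az":0},
  {"claw":0.7,"tx":0,"ty":0.0014,"tz":0,"ax":0,"ay":0,"az":0},
])

```text
clock: 48.03
tcp_pos: [0.4796, -0.0648, 0.1794]
orientation: [-2.155, -2.284, 0.004]
contact_force: [-5.3, 0.1, 11.4]
grip_width: 0.0254
gripper_force: 5.8
```

```bash
python3 q2.py 25 -.062 -.041 .005
```

```text
t 48.03 F [-5.3  0.1 11.4] tool yaw rel 0.73
board radial -0.0337 lateral -0.0618 tipz 0.0064
slate left edge: radial -0.0760..-0.0070 (n=70), yaw rel board -0.48 deg, lateral centre at mid -0.0620, at front -0.0623
```

Call:
arm_command([
  {"claw":0.7,"tx":0,"ty":0.0014,"tz":-0.0001,"ax":0,"ay":0,"az":0},
  {"claw":0.7,"tx":0,"ty":0.0014,"tz":0,"ax":0,"ay":0,"az":-0.3},
  {"claw":0.7,"tx":0,"ty":0.0014,"tz":-0.0001,"ax":0,"ay":0,"az":0},
  {"claw":0.7,"tx":0,"ty":0.0014,"tz":-0.0001,"ax":0,"ay":0,"az":0},
  {"claw":0.7,"tx":0,"ty":0.0014,"tz":0,"ax":0,"ay":0,"az":0},
  {"claw":0.7,"tx":0,"ty":0.0014,"tz":-0.0001,"ax":0,"ay":0,"az":0},
  {"claw":0.7,"tx":0,"ty":0.0014,"tz":0,"ax":0,"ay":0,"az":0},
  {"claw":0.7,"tx":0,"ty":0.0014,"tz":-0.0001,"ax":0,"ay":0,"az":0},
  {"claw":0.7,"tx":0,"ty":0.0014,"tz":0,"ax":0,"ay":0,"az":0},
  {"claw":0.7,"tx":0,"ty":0.0014,"tz":0,"ax":0,"ay":0,"az":0},
])

```text
clock: 48.92
tcp_pos: [0.4942, -0.0639, 0.1799]
orientation: [-2.15, -2.291, 0.002]
contact_force: [-3.5, -0.4, 6.9]
grip_width: 0.0254
gripper_force: 3.4
```

```bash
python3 q2.py 26 -.062 -.027 .006
```

```text
t 48.92 F [-3.5 -0.4  6.9] tool yaw rel 1.03
board radial -0.0191 lateral -0.0615 tipz 0.0069
slate left edge: radial -0.0610..0.0070 (n=69), yaw rel board 0.36 deg, lateral centre at mid -0.0618, at front -0.0616
```

Call:
arm_command([
  {"claw":0.7,"tx":0,"ty":0.0014,"tz":0.0001,"ax":0,"ay":0,"az":0},
  {"claw":0.7,"tx":-0.0001,"ty":0.0014,"tz":0,"ax":0,"ay":0,"az":0},
  {"claw":0.7,"tx":0,"ty":0.0014,"tz":0,"ax":0,"ay":0,"az":0},
  {"claw":0.7,"tx":0,"ty":0.0014,"tz":0,"ax":0,"ay":0,"az":0},
  {"claw":0.7,"tx":-0.0001,"ty":0.0014,"tz":0,"ax":0,"ay":0,"az":0},
  {"claw":0.7,"tx":0,"ty":0.0014,"tz":0,"ax":0,"ay":0,"az":0},
  {"claw":0.7,"tx":0,"ty":0.0014,"tz":0,"ax":0,"ay":0,"az":0},
  {"claw":0.7,"tx":-0.0001,"ty":0.0014,"tz":0,"ax":0,"ay":0,"az":0},
  {"claw":0.7,"tx":0,"ty":0.0014,"tz":0,"ax":0,"ay":0,"az":0},
  {"claw":0.7,"tx":0,"ty":0.0014,"tz":0,"ax":0,"ay":0,"az":0},
])

```text
clock: 49.8
tcp_pos: [0.5081, -0.0633, 0.1799]
orientation: [-2.15, -2.29, 0.002]
contact_force: [-3.5, -0.1, 9.1]
grip_width: 0.0255
gripper_force: 4.4
```

```bash
python3 q2.py 27 -.062 -.013 .006
```

```text
t 49.8 F [-3.5 -0.1  9.1] tool yaw rel 1.03
board radial -0.0052 lateral -0.0616 tipz 0.0069
slate left edge: radial -0.0470..0.0210 (n=69), yaw rel board 0.36 deg, lateral centre at mid -0.0619, at front -0.0617
```

Call:
arm_command([
  {"claw":0.7,"tx":0,"ty":0.0014,"tz":0,"ax":0,"ay":0,"az":0},
  {"claw":0.7,"tx":-0.0001,"ty":0.0014,"tz":0,"ax":0,"ay":0,"az":0},
  {"claw":0.7,"tx":0,"ty":0.0014,"tz":0,"ax":0,"ay":0,"az":0},
  {"claw":0.7,"tx":0,"ty":0.0014,"tz":0,"ax":0,"ay":0,"az":0},
  {"claw":0.7,"tx":-0.0001,"ty":0.0014,"tz":0,"ax":0,"ay":0,"az":0},
  {"claw":0.7,"tx":0,"ty":0.0014,"tz":0,"ax":0,"ay":0,"az":0},
  {"claw":0.7,"tx":0,"ty":0.0014,"tz":0,"ax":0,"ay":0,"az":0},
  {"claw":0.7,"tx":-0.0001,"ty":0.0014,"tz":0,"ax":0,"ay":0,"az":0},
  {"claw":0.7,"tx":0,"ty":0.0014,"tz":0,"ax":0,"ay":0,"az":0},
  {"claw":0.7,"tx":0,"ty":0.0014,"tz":0,"ax":0,"ay":0,"az":0},
])

```text
clock: 50.68
tcp_pos: [0.522, -0.0627, 0.1799]
orientation: [-2.15, -2.29, 0.002]
contact_force: [-3.0, 0.4, 7.5]
grip_width: 0.0257
gripper_force: 4.2
```

Call:
arm_command([
  {"claw":0.7,"tx":0,"ty":0.0014,"tz":0,"ax":0,"ay":0,"az":0},
  {"claw":0.7,"tx":-0.0001,"ty":0.0014,"tz":0,"ax":0,"ay":0,"az":0},
  {"claw":0.7,"tx":0,"ty":0.0014,"tz":0,"ax":0,"ay":0,"az":0},
  {"claw":0.7,"tx":0,"ty":0.0014,"tz":0.0001,"ax":0,"ay":0,"az":0},
  {"claw":0.7,"tx":-0.0001,"ty":0.0014,"tz":0,"ax":0,"ay":0,"az":0},
  {"claw":0.7,"tx":0,"ty":0.0014,"tz":0,"ax":0,"ay":0,"az":0},
  {"claw":0.7,"tx":0,"ty":0.0014,"tz":0.0001,"ax":0,"ay":0,"az":0},
  {"claw":0.7,"tx":-0.0001,"ty":0.0014,"tz":0,"ax":0,"ay":0,"az":0},
  {"claw":0.7,"tx":0,"ty":0.0014,"tz":0,"ax":0,"ay":0,"az":0},
  {"claw":0.7,"tx":0,"ty":0.0014,"tz":0,"ax":0,"ay":0,"az":0},
])

```text
clock: 51.52
tcp_pos: [0.536, -0.0621, 0.1797]
orientation: [-2.15, -2.29, 0.002]
contact_force: [-3.0, -0.3, 8.2]
grip_width: 0.0257
gripper_force: 4.2
```

```bash
python3 q2.py 28 -.062 .005 .006; python3 rear.py r28 -.062
```

```text
t 51.52 F [-3.  -0.3  8.2] tool yaw rel 1.03
board radial 0.0228 lateral -0.0617 tipz 0.0067
slate left edge: radial -0.0200..0.0250 (n=46), yaw rel board 0.64 deg, lateral centre at mid -0.0622, at front -0.0619
t 51.57 F [-1.8 -1.3  6.7]
board radial 0.0231 lateral -0.0617 tipz 0.0068
dl 0.020 transitions radial [-0.008   0.0484]
dl 0.016 transitions radial [-0.008   0.0484]
dl 0.012 transitions radial [-0.008   0.0484]
dl 0.008 transitions radial [-0.008   0.0484]
dl -0.008 transitions radial [-0.008   0.0536]
dl -0.016 transitions radial [-0.008   0.0602  0.0764  0.0862]
```

Call:
arm_command([
  {"claw":0.7,"tx":0,"ty":0.0014,"tz":0.0001,"ax":0,"ay":0,"az":0},
  {"claw":0.7,"tx":-0.0001,"ty":0.0014,"tz":0,"ax":0,"ay":0,"az":0},
  {"claw":0.7,"tx":0,"ty":0.0014,"tz":0,"ax":0,"ay":0,"az":0},
  {"claw":0.7,"tx":0,"ty":0.0014,"tz":0.0001,"ax":0,"ay":0,"az":0},
  {"claw":0.7,"tx":-0.0001,"ty":0.0014,"tz":0,"ax":0,"ay":0,"az":0},
  {"claw":0.7,"tx":0,"ty":0.0014,"tz":0,"ax":0,"ay":0,"az":0},
  {"claw":0.7,"tx":0,"ty":0.0014,"tz":0.0001,"ax":0,"ay":0,"az":0},
  {"claw":0.7,"tx":-0.0001,"ty":0.0014,"tz":0,"ax":0,"ay":0,"az":0},
  {"claw":0.7,"tx":0,"ty":0.0014,"tz":0.0001,"ax":0,"ay":0,"az":0},
  {"claw":0.7,"tx":0,"ty":0.0014,"tz":0,"ax":0,"ay":0,"az":0},
])

```text
clock: 52.45
tcp_pos: [0.5499, -0.0615, 0.1796]
orientation: [-2.15, -2.29, 0.003]
contact_force: [-4.2, -0.2, 10.9]
grip_width: 0.0254
gripper_force: 5.7
```

Call:
arm_command([
  {"claw":0.7,"tx":0,"ty":0.0014,"tz":0.0001,"ax":0,"ay":0,"az":0},
  {"claw":0.7,"tx":-0.0001,"ty":0.0014,"tz":0.0001,"ax":0,"ay":0,"az":0},
  {"claw":0.7,"tx":0,"ty":0.0014,"tz":0.0001,"ax":0,"ay":0,"az":0},
  {"claw":0.7,"tx":0,"ty":0.0014,"tz":0,"ax":0,"ay":0,"az":0},
  {"claw":0.7,"tx":-0.0001,"ty":0.0014,"tz":0.0001,"ax":0,"ay":0,"az":0},
  {"claw":0.7,"tx":0,"ty":0.0014,"tz":0,"ax":0,"ay":0,"az":0},
  {"claw":0.7,"tx":0,"ty":0.0014,"tz":0,"ax":0,"ay":0,"az":0},
  {"claw":0.7,"tx":-0.0001,"ty":0.0014,"tz":0,"ax":0,"ay":0,"az":0},
  {"claw":0.7,"tx":0,"ty":0.0014,"tz":0,"ax":0,"ay":0,"az":0},
  {"claw":0.7,"tx":0,"ty":0.0014,"tz":0,"ax":0,"ay":0,"az":0},
])

```text
clock: 53.28
tcp_pos: [0.5642, -0.0609, 0.1791]
orientation: [-2.15, -2.291, 0.002]
contact_force: [-4.2, -0.2, 9.0]
grip_width: 0.0257
gripper_force: 4.7
```

```bash
python3 rear.py r29 -.062
```

```text
t 53.28 F [-4.2 -0.2  9. ]
board radial 0.0509 lateral -0.0618 tipz 0.0061
dl 0.020 transitions radial [0.0092 0.0752]
dl 0.016 transitions radial [0.0092 0.0754]
dl 0.012 transitions radial [0.0092 0.0752]
dl 0.008 transitions radial [0.0092 0.0314 0.0346 0.0648 0.0696 0.0754]
dl -0.008 transitions radial [0.0094 0.0814]
dl -0.016 transitions radial [-0.0068 -0.0042  0.0092  0.088 ]
```

Call:
arm_command([
  {"claw":0.7,"tx":0,"ty":0.0013,"tz":0.0001,"ax":0,"ay":0,"az":0},
  {"claw":0.7,"tx":-0.0001,"ty":0.0013,"tz":0,"ax":0,"ay":0,"az":0},
  {"claw":0.7,"tx":0,"ty":0.0013,"tz":0,"ax":0,"ay":0,"az":0},
  {"claw":0.7,"tx":0,"ty":0.0013,"tz":0,"ax":0,"ay":0,"az":0},
  {"claw":0.7,"tx":-0.0001,"ty":0.0013,"tz":0,"ax":0,"ay":0,"az":0},
  {"claw":0.7,"tx":0,"ty":0.0013,"tz":0,"ax":0,"ay":0,"az":0},
  {"claw":0.7,"tx":0,"ty":0.0013,"tz":0,"ax":0,"ay":0,"az":0},
  {"claw":0.7,"tx":-0.0001,"ty":0.0013,"tz":0,"ax":0,"ay":0,"az":0},
  {"claw":0.7,"tx":0,"ty":0.0013,"tz":0,"ax":0,"ay":0,"az":0},
  {"claw":0.7,"tx":0,"ty":0.0013,"tz":0,"ax":0,"ay":0,"az":0},
])

```text
clock: 54.17
tcp_pos: [0.5772, -0.0604, 0.1791]
orientation: [-2.15, -2.291, 0.002]
contact_force: [-3.6, 0.8, 10.6]
grip_width: 0.0252
gripper_force: 5.1
```

Call:
arm_command([
  {"claw":0.7,"tx":0,"ty":0.0008,"tz":0,"ax":0,"ay":0,"az":0},
  {"claw":0.7,"tx":0,"ty":0.0008,"tz":0,"ax":0,"ay":0,"az":0},
  {"claw":0.7,"tx":-0.0001,"ty":0.0008,"tz":0,"ax":0,"ay":0,"az":0},
  {"claw":0.7,"tx":0,"ty":0.0008,"tz":0,"ax":0,"ay":0,"az":0},
  {"claw":0.7,"tx":0,"ty":0.0008,"tz":0,"ax":0,"ay":0,"az":0},
  {"claw":0.7,"tx":0,"ty":0.0008,"tz":0,"ax":0,"ay":0,"az":0},
  {"claw":0.7,"tx":0,"ty":0.0008,"tz":0,"ax":0,"ay":0,"az":0},
  {"claw":0.7,"tx":0,"ty":0.0005,"tz":0,"ax":0,"ay":0,"az":0},
  {"claw":0.7,"tx":0,"ty":0.0005,"tz":0,"ax":0,"ay":0,"az":0},
  {"claw":0.7,"tx":0,"ty":0,"tz":0,"ax":0,"ay":0,"az":0},
])

```text
clock: 55.0
tcp_pos: [0.5834, -0.06, 0.1791]
orientation: [-2.149, -2.29, 0.003]
contact_force: [-5.4, -0.1, 11.2]
grip_width: 0.0255
gripper_force: 5.9
```

```bash
python3 rear.py r30 -.062
```

```text
t 55.0 F [-5.4 -0.1 11.2]
board radial 0.0702 lateral -0.0618 tipz 0.0061
dl 0.020 transitions radial [0.0284 0.0956]
dl 0.016 transitions radial [0.0284 0.0958]
dl 0.012 transitions radial [0.0284 0.0958]
dl 0.008 transitions radial [0.0282 0.0478 0.0558 0.0848 0.0912 0.0956]
dl -0.008 transitions radial [0.0284 0.1006]
dl -0.016 transitions radial [0.0282 0.1028]
```

Call:
arm_command([
  {"claw":0.7,"tx":0,"ty":0.0007,"tz":0,"ax":0,"ay":0,"az":0},
  {"claw":0.7,"tx":0,"ty":0.0007,"tz":0,"ax":0,"ay":0,"az":0},
  {"claw":0.7,"tx":0,"ty":0.0006,"tz":0,"ax":0,"ay":0,"az":0},
  {"claw":0.7,"tx":0,"ty":0,"tz":0,"ax":0,"ay":0,"az":0},
  {"claw":0.7,"tx":0,"ty":0,"tz":-0.002,"ax":0,"ay":0,"az":0},
  {"claw":0.7,"tx":0,"ty":0,"tz":-0.015,"ax":0,"ay":0,"az":0},
  {"claw":0.7,"tx":0,"ty":0,"tz":-0.03,"ax":0,"ay":0,"az":0},
  {"claw":0.7,"tx":0,"ty":0,"tz":-0.035,"ax":0,"ay":0,"az":0},
  {"claw":0.7,"tx":0,"ty":0,"tz":-0.035,"ax":0,"ay":0,"az":0},
  {"claw":0.7,"tx":0,"ty":0,"tz":-0.03,"ax":0,"ay":0,"az":0},
])

```text
clock: 55.88
tcp_pos: [0.5861, -0.0597, 0.3275]
orientation: [2.149, 2.291, 0.001]
contact_force: [1.1, -0.4, 0.3]
grip_width: 0.0259
gripper_force: 0.0
```

Call:
arm_command([
  {"claw":0.5,"tx":0,"ty":-0.014,"tz":-0.035,"ax":0,"ay":0,"az":1.0},
  {"claw":0.5,"tx":0,"ty":-0.014,"tz":-0.035,"ax":0,"ay":0,"az":0},
  {"claw":0.5,"tx":0,"ty":-0.014,"tz":-0.005,"ax":0,"ay":0,"az":0},
  {"claw":0.5,"tx":0,"ty":-0.015,"tz":0,"ax":0,"ay":0,"az":0},
  {"claw":0.5,"tx":-0.02,"ty":0,"tz":0,"ax":0,"ay":0,"az":0},
  {"claw":0.5,"tx":-0.025,"ty":0,"tz":0,"ax":0,"ay":0,"az":0},
  {"claw":0.5,"tx":-0.025,"ty":0,"tz":0,"ax":0,"ay":0,"az":0},
  {"claw":0.5,"tx":-0.02,"ty":0,"tz":0,"ax":0,"ay":0,"az":0},
  {"claw":0.5,"tx":0,"ty":0,"tz":0,"ax":0,"ay":0,"az":0},
  {"claw":0.5,"tx":0,"ty":0,"tz":0,"ax":0,"ay":0,"az":0},
])

```text
clock: 56.72
tcp_pos: [0.533, -0.1539, 0.4001]
orientation: [-2.173, -2.269, 0.0]
contact_force: [-0.3, -0.8, 0.0]
grip_width: 0.0426
gripper_force: 0.0
```

Run:
```python
from h import *
st();bf()
im,T=snap('wrist','w31.png'); o=ortho('wrist',im,T,.006,.40,.68,-.24,.14,2000); cv2.imwrite('pics/o31.png',o[:,:,::-1])
find(['slate_0','tab'],'wrist'); r.grab_frame('side'); find(['slate_0','tab'],'side')
```

```text
t 56.72 tcp [ 0.533  -0.1539  0.4001] 
 [[-4.330e-02  9.991e-01 -4.000e-04]
 [ 9.991e-01  4.330e-02  0.000e+00]
 [ 0.000e+00 -4.000e-04 -1.000e+00]] 
j [ 0.561  0.325 -0.481  1.825  0.173  1.033  0.055] F [-0.3 -0.8  0. ] w 0.04263168826415944 0.0
board radial 0.0156 lateral -0.1532 tipz 0.2271
wrist tip_of slate_0 0.91 [ 0.573  -0.0611 -0.0032]
wrist tip_of tab 0.8 [ 0.5384 -0.2818  0.1539]
side tip_of slate_0 0.68 [ 0.3835  0.2049 -0.0008]
side tip_of slate_0 0.62 [0.5721 0.0006 0.0055]
side tip_of slate_0 0.58 [ 0.5744 -0.063   0.001 ]
side tip_of tab 0.82 [ 0.5387 -0.2796  0.1565]
```

View pics/o31.png

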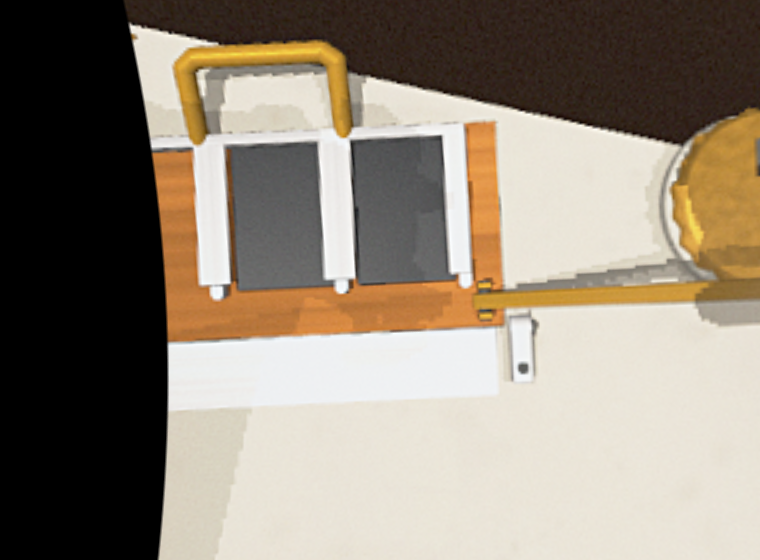

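Both slates are home: (277,215) in the middle lane and (402,210) in the right lane, fronts against the end stop; bar open to the right. Now fetch the bar's tab.

Call:
arm_command([
  {"claw":0.5,"tx":-0.02,"ty":-0.001,"tz":0,"ax":0,"ay":0,"az":0},
  {"claw":0.5,"tx":-0.03,"ty":0,"tz":0,"ax":0,"ay":0,"az":0},
  {"claw":0.5,"tx":-0.03,"ty":0,"tz":0,"ax":0,"ay":0,"az":0},
  {"claw":0.5,"tx":-0.028,"ty":0,"tz":0,"ax":0,"ay":0,"az":0},
  {"claw":0.5,"tx":-0.019,"ty":0,"tz":0,"ax":0,"ay":0,"az":0},
  {"claw":0.5,"tx":0,"ty":0,"tz":0.015,"ax":0,"ay":0,"az":0},
  {"claw":0.5,"tx":0,"ty":0,"tz":0.015,"ax":0,"ay":0,"az":0},
  {"claw":0.5,"tx":0,"ty":0,"tz":0,"ax":0,"ay":0,"az":0},
  {"claw":0.5,"tx":0,"ty":0,"tz":0,"ax":0,"ay":0,"az":0},
  {"claw":0.5,"tx":0,"ty":0,"tz":0,"ax":0,"ay":0,"az":0},
])

```text
clock: 57.85
tcp_pos: [0.5385, -0.2789, 0.3712]
orientation: [2.168, 2.273, 0.001]
contact_force: [0.3, -0.0, -0.2]
grip_width: 0.043
gripper_force: 0.0
```

Run:
```python
from h import *
st();bf()
r.grab_frame('wrist'); find(['tab'],'wrist'); r.grab_frame('side'); find(['tab'],'side'); r.grab_frame('top'); find(['tab'],'top')
```

```text
t 57.85 tcp [ 0.5385 -0.2789  0.3712] 
 [[-4.720e-02  9.989e-01  8.000e-04]
 [ 9.989e-01  4.720e-02 -1.000e-04]
 [-2.000e-04  8.000e-04 -1.000e+00]] 
j [ 0.694  0.431 -0.418  1.737  0.201  1.015  0.25 ] F [ 0.3 -0.  -0.2] w 0.04297404723211776 0.0
board radial 0.0154 lateral -0.2784 tipz 0.1982
wrist tip_of tab 0.55 [ 0.5379 -0.2847  0.1535]
side tip_of tab 0.48 [ 0.5389 -0.2785  0.1531]
top tip_of tab 0.74 [ 0.5407 -0.2873  0.1608]
```

Call:
arm_command([
  {"claw":0.5,"tx":-0.003,"ty":-0.001,"tz":0.012,"ax":0,"ay":0,"az":0},
  {"claw":0.5,"tx":0,"ty":0,"tz":0.012,"ax":0,"ay":0,"az":0},
  {"claw":0.5,"tx":0,"ty":0,"tz":0.012,"ax":0,"ay":0,"az":0},
  {"claw":0.5,"tx":0,"ty":0,"tz":0.012,"ax":0,"ay":0,"az":0},
  {"claw":0.5,"tx":0,"ty":0,"tz":0.011,"ax":0,"ay":0,"az":0},
  {"claw":1,"tx":0,"ty":0,"tz":0,"ax":0,"ay":0,"az":0},
  {"claw":1,"tx":0,"ty":0,"tz":0,"ax":0,"ay":0,"az":0},
  {"claw":1,"tx":0,"ty":0,"tz":0,"ax":0,"ay":0,"az":0},
  {"claw":1,"tx":0,"ty":0,"tz":0,"ax":0,"ay":0,"az":0},
  {"claw":1,"tx":0,"ty":0,"tz":0,"ax":0,"ay":0,"az":0},
], squeeze=30)

```text
clock: 58.98
tcp_pos: [0.5376, -0.2821, 0.3119]
orientation: [2.168, 2.272, 0.001]
contact_force: [1.6, 1.9, -1.2]
grip_width: 0.0075
gripper_force: 33.8
```

Run:
```python
from h import *
st();bf()
p=r.get_obs()['tcp_pos']; d=p[:2]-np.array([.5105,-.0015]); a=.0454
L=-d[0]*np.sin(a)+d[1]*np.cos(a)+.102; z=p[2]-.155-.0068; r0=np.hypot(L,z); a0=np.degrees(np.arctan2(z,L)); print(r0,a0)
t=np.radians(np.linspace(a0,a0-130,41)); P=np.c_[r0*np.cos(t),-r0*np.sin(t)]
for i,d in enumerate(np.round(np.diff(P,axis=0),4)): print(i,d[0],d[1])
```

```text
t 58.98 tcp [ 0.5376 -0.2821  0.3119] 
 [[-0.0468  0.9989  0.0013]
 [ 0.9989  0.0468  0.    ]
 [-0.      0.0013 -1.    ]] 
j [ 0.683  0.498 -0.4    1.786  0.239  0.904  0.225] F [ 1.6  1.9 -1.2] w 0.007512575611627818 33.82531131617725
board radial 0.0144 lateral -0.2816 tipz 0.1389
0.23406256831877 140.10517848293208
0 0.0088 -0.0099
1 0.0093 -0.0094
2 0.0099 -0.0089
3 0.0104 -0.0083
4 0.0108 -0.0077
5 0.0112 -0.0071
6 0.0116 -0.0064
7 0.012 -0.0058
8 0.0123 -0.0051
9 0.0125 -0.0044
10 0.0128 -0.0037
11 0.0129 -0.0029
12 0.0131 -0.0022
13 0.0132 -0.0014
14 0.0133 -0.0007
15 0.0133 0.0001
16 0.0132 0.0008
17 0.0132 0.0016
18 0.0131 0.0023
19 0.0129 0.003
20 0.0127 0.0038
21 0.0125 0.0045
22 0.0122 0.0052
23 0.0119 0.0059
24 0.0116 0.0065
25 0.0112 0.0072
26 0.0107 0.0078
27 0.0103 0.0084
28 0.0098 0.009
29 0.0093 0.0095
30 0.0087 0.01
31 0.0081 0.0105
32 0.0075 0.0109
33 0.0069 0.0114
34 0.0062 0.0117
35 0.0056 0.0121
36 0.0049 0.0124
37 0.0042 0.0126
38 0.0034 0.0128
39 0.0027 0.013
```

Gripped (7.5 mm). Swing back over.

Call:
arm_command([
  {"claw":1,"tx":0.0088,"ty":0,"tz":-0.0099,"ax":0,"ay":0,"az":0},
  {"claw":1,"tx":0.0093,"ty":0,"tz":-0.0094,"ax":0,"ay":0,"az":0},
  {"claw":1,"tx":0.0099,"ty":0,"tz":-0.0089,"ax":0,"ay":0,"az":0},
  {"claw":1,"tx":0.0104,"ty":0,"tz":-0.0083,"ax":0,"ay":0,"az":0},
  {"claw":1,"tx":0.0108,"ty":0,"tz":-0.0077,"ax":0,"ay":0,"az":0},
  {"claw":1,"tx":0.0112,"ty":0,"tz":-0.0071,"ax":0,"ay":0,"az":0},
  {"claw":1,"tx":0.0116,"ty":0,"tz":-0.0064,"ax":0,"ay":0,"az":0},
  {"claw":1,"tx":0.012,"ty":0,"tz":-0.0058,"ax":0,"ay":0,"az":0},
  {"claw":1,"tx":0.0123,"ty":0,"tz":-0.0051,"ax":0,"ay":0,"az":0},
  {"claw":1,"tx":0.0125,"ty":0,"tz":-0.0044,"ax":0,"ay":0,"az":0},
])

```text
clock: 59.82
tcp_pos: [0.532, -0.173, 0.3852]
orientation: [2.17, 2.271, -0.001]
contact_force: [-0.7, -1.2, -1.7]
grip_width: 0.0074
gripper_force: 29.1
```

Call:
arm_command([
  {"claw":1,"tx":0.0128,"ty":0,"tz":-0.0037,"ax":0,"ay":0,"az":0},
  {"claw":1,"tx":0.0129,"ty":0,"tz":-0.0029,"ax":0,"ay":0,"az":0},
  {"claw":1,"tx":0.0131,"ty":0,"tz":-0.0022,"ax":0,"ay":0,"az":0},
  {"claw":1,"tx":0.0132,"ty":0,"tz":-0.0014,"ax":0,"ay":0,"az":0},
  {"claw":1,"tx":0.0133,"ty":0,"tz":-0.0007,"ax":0,"ay":0,"az":0},
  {"claw":1,"tx":0.0133,"ty":0,"tz":0.0001,"ax":0,"ay":0,"az":0},
  {"claw":1,"tx":0.0132,"ty":0,"tz":0.0008,"ax":0,"ay":0,"az":0},
  {"claw":1,"tx":0.0132,"ty":0,"tz":0.0016,"ax":0,"ay":0,"az":0},
  {"claw":1,"tx":0.0131,"ty":0,"tz":0.0023,"ax":0,"ay":0,"az":0},
  {"claw":1,"tx":0.0129,"ty":0,"tz":0.003,"ax":0,"ay":0,"az":0},
])

```text
clock: 60.65
tcp_pos: [0.5261, -0.0415, 0.3877]
orientation: [2.169, 2.272, 0.001]
contact_force: [0.5, -2.0, -0.3]
grip_width: 0.0075
gripper_force: 30.0
```

```bash
cat > arc.py <<'E'
from h import *
st();bf()
p=r.get_obs()['tcp_pos']; d=p[:2]-np.array([.5105,-.0015]); a=.0454
L=-d[0]*np.sin(a)+d[1]*np.cos(a)+.102; z=p[2]-.155-.0068; print('r,ang',np.hypot(L,z),np.degrees(np.arctan2(z,L)))
r.grab_frame('side'); find(['tab'],'side')
E
python3 arc.py
```

```text
t 60.65 tcp [ 0.5261 -0.0415  0.3877] 
 [[-4.630e-02  9.989e-01  6.000e-04]
 [ 9.989e-01  4.630e-02  1.000e-04]
 [ 1.000e-04  6.000e-04 -1.000e+00]] 
j [ 0.403  0.3   -0.53   1.896  0.18   0.991 -0.159] F [ 0.5 -2.  -0.3] w 0.007529692673979622 29.983998671814334
board radial 0.0138 lateral -0.0406 tipz 0.2147
r,ang 0.2341143867174539 74.80358334622215
side tip_of tab 0.74 [ 0.5247 -0.0459  0.2353]
```

Call:
arm_command([
  {"claw":1,"tx":0.0127,"ty":0,"tz":0.0038,"ax":0,"ay":0,"az":0},
  {"claw":1,"tx":0.0125,"ty":0,"tz":0.0045,"ax":0,"ay":0,"az":0},
  {"claw":1,"tx":0.0122,"ty":0,"tz":0.0052,"ax":0,"ay":0,"az":0},
  {"claw":1,"tx":0.0119,"ty":0,"tz":0.0059,"ax":0,"ay":0,"az":0},
  {"claw":1,"tx":0.0116,"ty":0,"tz":0.0065,"ax":0,"ay":0,"az":0},
  {"claw":1,"tx":0.0112,"ty":0,"tz":0.0072,"ax":0,"ay":0,"az":0},
  {"claw":1,"tx":0.0107,"ty":0,"tz":0.0078,"ax":0,"ay":0,"az":0},
  {"claw":1,"tx":0.0103,"ty":0,"tz":0.0084,"ax":0,"ay":0,"az":0},
  {"claw":1,"tx":0.0098,"ty":0,"tz":0.009,"ax":0,"ay":0,"az":0},
  {"claw":1,"tx":0.0093,"ty":0,"tz":0.0095,"ax":0,"ay":0,"az":0},
])

```text
clock: 61.58
tcp_pos: [0.5212, 0.0698, 0.3199]
orientation: [-2.17, -2.272, -0.001]
contact_force: [-0.3, 0.5, 1.5]
grip_width: 0.0076
gripper_force: 32.8
```

Call:
arm_command([
  {"claw":1,"tx":0.0087,"ty":0,"tz":0.01,"ax":0,"ay":0,"az":0},
  {"claw":1,"tx":0.0081,"ty":0,"tz":0.0105,"ax":0,"ay":0,"az":0},
  {"claw":1,"tx":0.0075,"ty":0,"tz":0.0109,"ax":0,"ay":0,"az":0},
  {"claw":1,"tx":0.0069,"ty":0,"tz":0.0114,"ax":0,"ay":0,"az":0},
  {"claw":1,"tx":0.0062,"ty":0,"tz":0.0117,"ax":0,"ay":0,"az":0},
  {"claw":1,"tx":0.0056,"ty":0,"tz":0.0121,"ax":0,"ay":0,"az":0},
  {"claw":1,"tx":0.0049,"ty":0,"tz":0.0124,"ax":0,"ay":0,"az":0},
  {"claw":1,"tx":0.0042,"ty":0,"tz":0.0126,"ax":0,"ay":0,"az":0},
  {"claw":1,"tx":0.0034,"ty":0,"tz":0.0128,"ax":0,"ay":0,"az":0},
  {"claw":1,"tx":0,"ty":0,"tz":0,"ax":0,"ay":0,"az":0},
])

```text
clock: 62.42
tcp_pos: [0.5185, 0.1255, 0.2131]
orientation: [-2.168, -2.272, -0.001]
contact_force: [-0.0, 4.4, 1.4]
grip_width: 0.0074
gripper_force: 34.9
```

```bash
python3 arc.py
```

```text
t 62.42 tcp [0.5185 0.1255 0.2131] 
 [[-4.720e-02  9.989e-01 -4.000e-04]
 [ 9.989e-01  4.720e-02  1.300e-03]
 [ 1.300e-03 -4.000e-04 -1.000e+00]] 
j [ 0.023  0.559 -0.476  2.01   0.403  0.664 -0.665] F [-0.   4.4  1.4] w 0.007449157566578304 34.944099741987884
board radial 0.0138 lateral 0.1265 tipz 0.0401
r,ang 0.234194236733063 12.648382949195177
side tip_of tab 0.72 [0.5188 0.1248 0.0623]
side tip_of tab 0.29 [ 0.5816 -0.2381  0.014 ]
```

Call:
arm_command([
  {"claw":1,"tx":0.0009,"ty":0,"tz":0.004,"ax":0,"ay":0,"az":0},
  {"claw":1,"tx":0.0008,"ty":0,"tz":0.004,"ax":0,"ay":0,"az":0},
  {"claw":1,"tx":0.0007,"ty":0,"tz":0.004,"ax":0,"ay":0,"az":0},
  {"claw":1,"tx":0.0006,"ty":0,"tz":0.004,"ax":0,"ay":0,"az":0},
  {"claw":1,"tx":0.0005,"ty":0,"tz":0.004,"ax":0,"ay":0,"az":0},
  {"claw":1,"tx":0.0005,"ty":0,"tz":0.003,"ax":0,"ay":0,"az":0},
  {"claw":1,"tx":0,"ty":0,"tz":0,"ax":0,"ay":0,"az":0},
  {"claw":1,"tx":0,"ty":0,"tz":0,"ax":0,"ay":0,"az":0},
  {"claw":1,"tx":0,"ty":0,"tz":0,"ax":0,"ay":0,"az":0},
  {"claw":1,"tx":0,"ty":0,"tz":0,"ax":0,"ay":0,"az":0},
])

```text
clock: 63.35
tcp_pos: [0.5182, 0.1289, 0.1924]
orientation: [-2.169, -2.272, -0.002]
contact_force: [-0.9, 5.3, 0.7]
grip_width: 0.0076
gripper_force: 35.1
```

```bash
python3 arc.py
```

```text
t 63.35 tcp [0.5182 0.1289 0.1924] 
 [[-4.620e-02  9.989e-01  5.000e-04]
 [ 9.989e-01  4.620e-02  9.000e-04]
 [ 9.000e-04  5.000e-04 -1.000e+00]] 
j [-2.000e-03  5.920e-01 -4.540e-01  2.016e+00  4.300e-01  6.250e-01
 -6.960e-01] F [-0.9  5.3  0.7] w 0.007605537539397958 35.129745276644826
board radial 0.0136 lateral 0.1299 tipz 0.0194
r,ang 0.23395830042473156 7.526545276042034
side tip_of tab 0.36 [0.5177 0.1297 0.0411]
```

Call:
arm_command([
  {"claw":1,"tx":0.0005,"ty":0,"tz":0.002,"ax":0,"ay":0,"az":0},
  {"claw":1,"tx":0.0004,"ty":0,"tz":0.002,"ax":0,"ay":0,"az":0},
  {"claw":1,"tx":0,"ty":0,"tz":0,"ax":0,"ay":0,"az":0},
  {"claw":0.75,"tx":0,"ty":0,"tz":0,"ax":0,"ay":0,"az":0},
  {"claw":0.75,"tx":0,"ty":0,"tz":0,"ax":0,"ay":0,"az":0},
  {"claw":0.75,"tx":0,"ty":0,"tz":0,"ax":0,"ay":0,"az":0},
  {"claw":0.75,"tx":0,"ty":0,"tz":0,"ax":0,"ay":0,"az":0},
  {"claw":0.75,"tx":0,"ty":0,"tz":0,"ax":0,"ay":0,"az":0},
  {"claw":0.75,"tx":0,"ty":0,"tz":0,"ax":0,"ay":0,"az":0},
  {"claw":0.75,"tx":0,"ty":0,"tz":0,"ax":0,"ay":0,"az":0},
])

```text
clock: 64.28
tcp_pos: [0.5182, 0.1292, 0.1883]
orientation: [2.17, 2.272, -0.0]
contact_force: [-0.3, 0.5, -0.5]
grip_width: 0.0213
gripper_force: 0.0
```

Call:
arm_command([
  {"claw":0.75,"tx":0,"ty":0,"tz":-0.015,"ax":0,"ay":0,"az":0},
  {"claw":0.75,"tx":0,"ty":0,"tz":-0.015,"ax":0,"ay":0,"az":0},
  {"claw":0.75,"tx":0,"ty":0,"tz":-0.015,"ax":0,"ay":0,"az":0},
  {"claw":1,"tx":0,"ty":0,"tz":0,"ax":0,"ay":0,"az":0},
  {"claw":1,"tx":0,"ty":0,"tz":0,"ax":0,"ay":0,"az":0},
  {"claw":1,"tx":0,"ty":0,"tz":0,"ax":0,"ay":0,"az":0},
  {"claw":1,"tx":0,"ty":0,"tz":0.006,"ax":0,"ay":0,"az":0},
  {"claw":1,"tx":0,"ty":0,"tz":0.006,"ax":0,"ay":0,"az":0},
  {"claw":1,"tx":0,"ty":0,"tz":0,"ax":0,"ay":0,"az":0},
  {"claw":1,"tx":0,"ty":0,"tz":0,"ax":0,"ay":0,"az":0},
])

```text
clock: 65.12
tcp_pos: [0.5178, 0.1293, 0.2202]
orientation: [-2.169, -2.271, 0.003]
contact_force: [0.1, -0.2, -0.7]
grip_width: -0.0001
gripper_force: 0.0
```

```bash
python3 arc.py
python3 - <<'E'
from h import *
snap('wrist','w32.png'); find(['tab'],'wrist')
E
```

```text
t 65.12 tcp [0.5178 0.1293 0.2202] 
 [[-4.620e-02  9.989e-01 -2.200e-03]
 [ 9.989e-01  4.620e-02 -5.000e-04]
 [-4.000e-04 -2.200e-03 -1.000e+00]] 
j [ 0.021  0.549 -0.483  2.006  0.394  0.68  -0.666] F [ 0.1 -0.2 -0.7] w -0.00014527175269721671 0.0
board radial 0.0132 lateral 0.1303 tipz 0.0472
r,ang 0.2395300845514793 14.105237654342469
side tip_of tab 0.65 [0.5212 0.133  0.0297]
wrist tip_of tab 0.61 [0.5209 0.1309 0.0236]
```

View pics/w32.png

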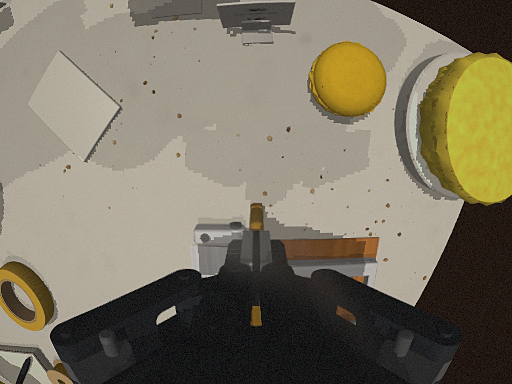

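Bar has dropped (tab at (256,215), height ≈ closed). Press lightly on the tab to seat it.

Call:
arm_command([
  {"claw":1,"tx":0.001,"ty":0.001,"tz":0.003,"ax":0,"ay":0,"az":0},
  {"claw":1,"tx":0,"ty":0,"tz":0.003,"ax":0,"ay":0,"az":0},
  {"claw":1,"tx":0,"ty":0,"tz":0.001,"ax":0,"ay":0,"az":0},
  {"claw":1,"tx":0,"ty":0,"tz":0.0005,"ax":0,"ay":0,"az":0},
  {"claw":1,"tx":0,"ty":0,"tz":0.0005,"ax":0,"ay":0,"az":0},
  {"claw":1,"tx":0,"ty":0,"tz":0.0005,"ax":0,"ay":0,"az":0},
  {"claw":1,"tx":0,"ty":0,"tz":0,"ax":0,"ay":0,"az":0},
  {"claw":1,"tx":0,"ty":0,"tz":0,"ax":0,"ay":0,"az":0},
  {"claw":1,"tx":0,"ty":0,"tz":0,"ax":0,"ay":0,"az":0},
  {"claw":1,"tx":0,"ty":0,"tz":0,"ax":0,"ay":0,"az":0},
])

```text
clock: 66.15
tcp_pos: [0.5192, 0.1304, 0.2129]
orientation: [2.17, 2.272, 0.0]
contact_force: [-0.1, 0.0, 0.1]
grip_width: 0.0
gripper_force: 0.0
```

Call:
arm_command([
  {"claw":1,"tx":0,"ty":0,"tz":0.0005,"ax":0,"ay":0,"az":0},
  {"claw":1,"tx":0,"ty":0,"tz":0.0005,"ax":0,"ay":0,"az":0},
  {"claw":1,"tx":0,"ty":0,"tz":0,"ax":0,"ay":0,"az":0},
  {"claw":1,"tx":0,"ty":0,"tz":0,"ax":0,"ay":0,"az":0},
  {"claw":1,"tx":0,"ty":0,"tz":0,"ax":0,"ay":0,"az":0},
  {"claw":1,"tx":0,"ty":0,"tz":0,"ax":0,"ay":0,"az":0},
  {"claw":1,"tx":0,"ty":0,"tz":0,"ax":0,"ay":0,"az":0},
  {"claw":1,"tx":0,"ty":0,"tz":0,"ax":0,"ay":0,"az":0},
  {"claw":1,"tx":0,"ty":0,"tz":0,"ax":0,"ay":0,"az":0},
  {"claw":1,"tx":0,"ty":0,"tz":0,"ax":0,"ay":0,"az":0},
])

```text
clock: 66.98
tcp_pos: [0.5192, 0.1305, 0.2119]
orientation: [2.17, 2.272, 0.0]
contact_force: [-1.4, -0.8, 5.7]
grip_width: 0.0001
gripper_force: 2.5
```

Contact at tip 38.9 mm, exactly the closed-tab height: the bar is in its catch. Back to the pull.

Call:
arm_command([
  {"claw":1,"tx":0,"ty":0,"tz":-0.01,"ax":0,"ay":0,"az":0},
  {"claw":1,"tx":0,"ty":0,"tz":-0.025,"ax":0,"ay":0,"az":0},
  {"claw":0.75,"tx":0,"ty":0,"tz":-0.025,"ax":0,"ay":0,"az":0},
  {"claw":0.75,"tx":-0.018,"ty":0.0165,"tz":0,"ax":0,"ay":0,"az":0},
  {"claw":0.75,"tx":-0.019,"ty":0.0175,"tz":0,"ax":0,"ay":0,"az":0},
  {"claw":0.75,"tx":-0.019,"ty":0.0175,"tz":0,"ax":0,"ay":0,"az":0},
  {"claw":0.75,"tx":-0.019,"ty":0.0175,"tz":0,"ax":0,"ay":0,"az":0},
  {"claw":0.75,"tx":-0.019,"ty":0.0175,"tz":0,"ax":0,"ay":0,"az":0},
  {"claw":0.75,"tx":-0.019,"ty":0.0175,"tz":0,"ax":0,"ay":0,"az":0},
  {"claw":0.75,"tx":-0.019,"ty":0.0165,"tz":0,"ax":0,"ay":0,"az":0},
])

```text
clock: 67.82
tcp_pos: [0.6464, 0.003, 0.2721]
orientation: [-2.17, -2.272, -0.0]
contact_force: [1.1, 0.6, -0.3]
grip_width: 0.0215
gripper_force: 0.0
```

Run:
```python
from h import *
st();bf()
r.grab_frame('wrist'); find(['pull','slate_0','tab'],'wrist')
r.grab_frame('side'); find(['pull','slate_0','tab'],'side')
st();bf()
```

```text
t 67.82 tcp [0.6464 0.003  0.2721] 
 [[-4.600e-02  9.989e-01 -1.000e-04]
 [ 9.989e-01  4.600e-02  3.000e-04]
 [ 3.000e-04 -1.000e-04 -1.000e+00]] 
j [ 0.239  0.619 -0.476  1.709  0.347  0.899 -0.334] F [ 1.1  0.6 -0.3] w 0.021451685912892662 0.0
board radial 0.1359 lateral -0.0017 tipz 0.0991
wrist tip_of pull 0.78 [0.6451 0.0015 0.0268]
wrist tip_of slate_0 0.78 [ 0.5773 -0.0681 -0.0014]
wrist tip_of slate_0 0.57 [ 0.5731 -0.0102  0.0018]
wrist tip_of tab 0.71 [0.5235 0.125  0.025 ]
side tip_of pull 0.74 [0.6472 0.0071 0.0309]
side tip_of slate_0 0.75 [0.3794 0.2077 0.0015]
side tip_of slate_0 0.6 [ 0.575  -0.0661  0.001 ]
side tip_of slate_0 0.47 [ 5.696e-01 -1.000e-04  4.500e-03]
side tip_of tab 0.58 [0.5176 0.1342 0.0263]
side tip_of tab 0.53 [0.4602 0.2768 0.0014]
t 68.22 tcp [0.645  0.0054 0.272 ] 
 [[-4.800e-02  9.988e-01 -4.000e-04]
 [ 9.988e-01  4.800e-02  5.000e-04]
 [ 5.000e-04 -4.000e-04 -1.000e+00]] 
j [ 0.237  0.617 -0.478  1.712  0.347  0.897 -0.337] F [0.3 0.2 0.4] w 0.021274350753639298 0.0
board radial 0.1346 lateral 0.0008 tipz 0.0990
```

Aligned. Descend and grip.

Call:
arm_command([
  {"claw":0.75,"tx":0,"ty":0.0005,"tz":0.018,"ax":0,"ay":0,"az":0},
  {"claw":0.75,"tx":0,"ty":0,"tz":0.018,"ax":0,"ay":0,"az":0},
  {"claw":0.75,"tx":0,"ty":0,"tz":0.018,"ax":0,"ay":0,"az":0},
  {"claw":0.75,"tx":0,"ty":0,"tz":0.018,"ax":0,"ay":0,"az":0},
  {"claw":0.75,"tx":0,"ty":0,"tz":0.016,"ax":0,"ay":0,"az":0},
  {"claw":0.75,"tx":0,"ty":0,"tz":0,"ax":0,"ay":0,"az":0},
  {"claw":1,"tx":0,"ty":0,"tz":0,"ax":0,"ay":0,"az":0},
  {"claw":1,"tx":0,"ty":0,"tz":0,"ax":0,"ay":0,"az":0},
  {"claw":1,"tx":0,"ty":0,"tz":0,"ax":0,"ay":0,"az":0},
  {"claw":1,"tx":0,"ty":0,"tz":0,"ax":0,"ay":0,"az":0},
], squeeze=50)

```text
clock: 69.05
tcp_pos: [0.6456, 0.0048, 0.1841]
orientation: [-2.168, -2.272, 0.0]
contact_force: [-1.7, 3.3, -5.4]
grip_width: 0.0082
gripper_force: 48.6
```

Run:
```python
from h import *
st();bf()
a=np.radians(np.linspace(10.9,70.9,31)); P=np.c_[.1375*np.cos(a),-.1375*np.sin(a)]
for d in np.round(np.diff(P,axis=0),4): print(d[0],d[1])
```

```text
t 69.05 tcp [0.6456 0.0048 0.1841] 
 [[-4.680e-02  9.989e-01 -7.000e-04]
 [ 9.989e-01  4.680e-02  6.000e-04]
 [ 6.000e-04 -7.000e-04 -1.000e+00]] 
j [ 0.201  0.731 -0.428  1.746  0.414  0.756 -0.389] F [-1.7  3.3 -5.4] w 0.008183251240988065 48.59394729137421
board radial 0.1353 lateral 0.0001 tipz 0.0111
-0.001 -0.0047
-0.0012 -0.0047
-0.0013 -0.0046
-0.0015 -0.0046
-0.0016 -0.0045
-0.0018 -0.0045
-0.0019 -0.0044
-0.0021 -0.0043
-0.0022 -0.0042
-0.0024 -0.0042
-0.0025 -0.0041
-0.0027 -0.004
-0.0028 -0.0039
-0.0029 -0.0038
-0.0031 -0.0037
-0.0032 -0.0036
-0.0033 -0.0035
-0.0034 -0.0033
-0.0036 -0.0032
-0.0037 -0.0031
-0.0038 -0.003
-0.0039 -0.0028
-0.004 -0.0027
-0.0041 -0.0026
-0.0042 -0.0024
-0.0042 -0.0023
-0.0043 -0.0021
-0.0044 -0.002
-0.0044 -0.0018
-0.0045 -0.0016
```

Call:
arm_command([
  {"claw":1,"tx":0,"ty":-0.001,"tz":-0.0047,"ax":0,"ay":0,"az":0},
  {"claw":1,"tx":0,"ty":-0.0012,"tz":-0.0047,"ax":0,"ay":0,"az":0},
  {"claw":1,"tx":0,"ty":-0.0013,"tz":-0.0046,"ax":0,"ay":0,"az":0},
  {"claw":1,"tx":0,"ty":-0.0015,"tz":-0.0046,"ax":0,"ay":0,"az":0},
  {"claw":1,"tx":0,"ty":-0.0016,"tz":-0.0045,"ax":0,"ay":0,"az":0},
  {"claw":1,"tx":0,"ty":-0.0018,"tz":-0.0045,"ax":0,"ay":0,"az":0},
  {"claw":1,"tx":0,"ty":-0.0019,"tz":-0.0044,"ax":0,"ay":0,"az":0},
  {"claw":1,"tx":0,"ty":-0.0021,"tz":-0.0043,"ax":0,"ay":0,"az":0},
  {"claw":1,"tx":0,"ty":-0.0022,"tz":-0.0042,"ax":0,"ay":0,"az":0},
  {"claw":1,"tx":0,"ty":-0.0024,"tz":-0.0042,"ax":0,"ay":0,"az":0},
])

```text
clock: 69.88
tcp_pos: [0.6289, 0.0039, 0.229]
orientation: [-2.169, -2.272, -0.001]
contact_force: [0.1, 3.7, -9.1]
grip_width: 0.0081
gripper_force: 48.5
```

Call:
arm_command([
  {"claw":1,"tx":0,"ty":-0.0025,"tz":-0.0041,"ax":0,"ay":0,"az":0},
  {"claw":1,"tx":0,"ty":-0.0027,"tz":-0.004,"ax":0,"ay":0,"az":0},
  {"claw":1,"tx":0,"ty":-0.0028,"tz":-0.0039,"ax":0,"ay":0,"az":0},
  {"claw":1,"tx":0,"ty":-0.0029,"tz":-0.0038,"ax":0,"ay":0,"az":0},
  {"claw":1,"tx":0,"ty":-0.0031,"tz":-0.0037,"ax":0,"ay":0,"az":0},
  {"claw":1,"tx":0,"ty":-0.0032,"tz":-0.0036,"ax":0,"ay":0,"az":0},
  {"claw":1,"tx":0,"ty":-0.0033,"tz":-0.0035,"ax":0,"ay":0,"az":0},
  {"claw":1,"tx":0,"ty":-0.0034,"tz":-0.0033,"ax":0,"ay":0,"az":0},
  {"claw":1,"tx":0,"ty":-0.0036,"tz":-0.0032,"ax":0,"ay":0,"az":0},
  {"claw":1,"tx":0,"ty":-0.0037,"tz":-0.0031,"ax":0,"ay":0,"az":0},
])

```text
clock: 70.72
tcp_pos: [0.5985, 0.0024, 0.2659]
orientation: [2.168, 2.271, 0.005]
contact_force: [2.1, 5.9, -9.5]
grip_width: 0.0079
gripper_force: 48.5
```

```bash
cat > leaf.py <<'E'
from h import *
st();bf()
p=r.get_obs()['tcp_pos']; d=p[:2]-np.array([.5105,-.0015]); rad=d@[np.cos(.0454),np.sin(.0454)]-.0003; z=p[2]-.155-.0018-.0013
print('leaf deg %.2f r %.4f'%(np.degrees(np.arctan2(z,rad))-10.9,np.hypot(z,rad)))
r.grab_frame('side'); find(['pull','tab'],'side')
E
python3 leaf.py
```

```text
t 70.72 tcp [0.5985 0.0024 0.2659] 
 [[-4.640e-02  9.989e-01  3.300e-03]
 [ 9.989e-01  4.630e-02  1.000e-03]
 [ 8.000e-04  3.300e-03 -1.000e+00]] 
j [ 0.259  0.562 -0.487  1.832  0.345  0.828 -0.354] F [ 2.1  5.9 -9.5] w 0.007940237529834046 48.46908152103424
board radial 0.0881 lateral -0.0001 tipz 0.0929
leaf deg 39.93 r 0.1390
side tip_of pull 0.84 [0.5981 0.002  0.1108]
side tip_of tab 0.67 [0.4977 0.1342 0.0314]
```

Call:
arm_command([
  {"claw":1,"tx":0,"ty":-0.0038,"tz":-0.003,"ax":0,"ay":0,"az":0},
  {"claw":1,"tx":0,"ty":-0.0039,"tz":-0.0028,"ax":0,"ay":0,"az":0},
  {"claw":1,"tx":0,"ty":-0.004,"tz":-0.0027,"ax":0,"ay":0,"az":0},
  {"claw":1,"tx":0,"ty":-0.0041,"tz":-0.0026,"ax":0,"ay":0,"az":0},
  {"claw":1,"tx":0,"ty":-0.0042,"tz":-0.0024,"ax":0,"ay":0,"az":0},
  {"claw":1,"tx":0,"ty":-0.0042,"tz":-0.0023,"ax":0,"ay":0,"az":0},
  {"claw":1,"tx":0,"ty":-0.0043,"tz":-0.0021,"ax":0,"ay":0,"az":0},
  {"claw":1,"tx":0,"ty":-0.0044,"tz":-0.002,"ax":0,"ay":0,"az":0},
  {"claw":1,"tx":0,"ty":-0.0044,"tz":-0.0018,"ax":0,"ay":0,"az":0},
  {"claw":1,"tx":0,"ty":-0.0045,"tz":-0.0016,"ax":0,"ay":0,"az":0},
])

```text
clock: 71.7
tcp_pos: [0.5585, 0.0004, 0.2904]
orientation: [2.166, 2.268, 0.011]
contact_force: [6.2, 5.2, -5.1]
grip_width: 0.0078
gripper_force: 48.7
```

Call:
arm_command([
  {"claw":1,"tx":0,"ty":0,"tz":0,"ax":0,"ay":0,"az":0},
  {"claw":1,"tx":0,"ty":0,"tz":0,"ax":0,"ay":0,"az":0},
  {"claw":1,"tx":0,"ty":0,"tz":0,"ax":0,"ay":0,"az":0},
  {"claw":1,"tx":0,"ty":0,"tz":0,"ax":0,"ay":0,"az":0},
  {"claw":1,"tx":0,"ty":0,"tz":0,"ax":0,"ay":0,"az":0},
  {"claw":1,"tx":0,"ty":0,"tz":0,"ax":0,"ay":0,"az":0},
  {"claw":1,"tx":0,"ty":0,"tz":0,"ax":0,"ay":0,"az":0},
  {"claw":1,"tx":0,"ty":0,"tz":0,"ax":0,"ay":0,"az":0},
  {"claw":1,"tx":0,"ty":0,"tz":0,"ax":0,"ay":0,"az":0},
  {"claw":1,"tx":0,"ty":0,"tz":0,"ax":0,"ay":0,"az":0},
])

```text
clock: 72.53
tcp_pos: [0.5581, 0.0005, 0.2906]
orientation: [2.167, 2.269, 0.008]
contact_force: [2.0, 3.3, 7.0]
grip_width: 0.0078
gripper_force: 49.9
```

```bash
python3 leaf.py
```

```text
t 72.53 tcp [5.581e-01 5.000e-04 2.906e-01] 
 [[-4.610e-02  9.989e-01  6.500e-03]
 [ 9.989e-01  4.610e-02  5.000e-04]
 [ 2.000e-04  6.600e-03 -1.000e+00]] 
j [ 0.292  0.474 -0.515  1.914  0.311  0.826 -0.341] F [2.  3.3 7. ] w 0.007796488644384037 49.923255443573
board radial 0.0477 lateral -0.0001 tipz 0.1176
leaf deg 59.43 r 0.1407
side tip_of pull 0.89 [0.5587 0.0041 0.133 ]
side tip_of tab 0.6 [0.4882 0.131  0.0249]
```

Call:
arm_command([
  {"claw":1,"tx":0,"ty":-0.0012,"tz":-0.0004,"ax":0,"ay":0,"az":0},
  {"claw":1,"tx":0,"ty":-0.0011,"tz":-0.0003,"ax":0,"ay":0,"az":0},
  {"claw":1,"tx":0,"ty":-0.001,"tz":-0.0003,"ax":0,"ay":0,"az":0},
  {"claw":1,"tx":0,"ty":0,"tz":0,"ax":0,"ay":0,"az":0},
  {"claw":1,"tx":0,"ty":0,"tz":0,"ax":0,"ay":0,"az":0},
  {"claw":1,"tx":0,"ty":0,"tz":0,"ax":0,"ay":0,"az":0},
  {"claw":1,"tx":0,"ty":0,"tz":0,"ax":0,"ay":0,"az":0},
  {"claw":1,"tx":0,"ty":0,"tz":0,"ax":0,"ay":0,"az":0},
  {"claw":1,"tx":0,"ty":0,"tz":0,"ax":0,"ay":0,"az":0},
  {"claw":1,"tx":0,"ty":0,"tz":0,"ax":0,"ay":0,"az":0},
])

```text
clock: 73.52
tcp_pos: [0.5556, 0.0003, 0.2914]
orientation: [2.166, 2.268, 0.011]
contact_force: [6.5, 5.2, 2.2]
grip_width: 0.0082
gripper_force: 49.3
```

```bash
cat > leaf2.py <<'E'
from h import *
o=r.get_obs(); M=R.from_rotvec(o['orientation']).as_matrix(); g=o['tcp_pos']+.155*M[:,2]; d=g[:2]-np.array([.5105,-.0015]); rad=d@[np.cos(.0454),np.sin(.0454)]-.0003
print('F',np.round(o['contact_force'],1),'grasp radial %.4f z %.4f'%(rad,g[2]),'deg by jaw %.2f'%(np.degrees(np.arccos(rad/.1375))-10.9),'by atan %.2f'%(np.degrees(np.arctan2(g[2]-.0031,rad))-10.9))
E
python3 leaf2.py
python3 - <<'E'
from h import *
B=np.array([.5105,-.0015]); ex=np.array([np.cos(.0454),np.sin(.0454)])
for c in('side','top','wrist'):
    for _ in range(3):
        r.grab_frame(c); T=camT(c)
        for k in('lane_l','pull'):
            print(c,k,[ '%.1f'%(np.degrees(np.arctan2(P[2]-.0018,(P[:2]-B)@ex))-(10.9 if k=='pull' else 0)) for P in [toW(T,d['location']) for d in r.tip_of(k,c)[:4]] if .02<P[2]])
E
```

```text
F [6.5 5.2 2.2] grasp radial 0.0462 z 0.1364 deg by jaw 59.47 by atan 59.99
side lane_l ['57.4', '62.9', '63.5']
side pull ['59.1']
side lane_l ['57.6', '58.7', '62.6']
side pull ['60.1']
side lane_l ['60.7', '61.0', '59.2']
side pull ['61.6']
top lane_l ['55.3', '57.4']
top pull ['57.7']
top lane_l ['51.0']
top pull ['58.6']
top lane_l ['57.8', '52.8']
top pull ['59.4']
wrist lane_l ['60.5']
wrist pull ['61.0']
wrist lane_l ['57.5', '58.7']
wrist pull ['59.5']
wrist lane_l ['61.7']
wrist pull ['60.8']
```

Call:
arm_command([
  {"claw":1,"tx":0,"ty":-0.0009,"tz":-0.0002,"ax":0,"ay":0,"az":0},
  {"claw":1,"tx":0,"ty":0,"tz":0,"ax":0,"ay":0,"az":0},
  {"claw":1,"tx":0,"ty":0,"tz":0,"ax":0,"ay":0,"az":0},
  {"claw":1,"tx":0,"ty":0,"tz":0,"ax":0,"ay":0,"az":0},
  {"claw":1,"tx":0,"ty":0,"tz":0,"ax":0,"ay":0,"az":0},
  {"claw":1,"tx":0,"ty":0,"tz":0,"ax":0,"ay":0,"az":0},
  {"claw":1,"tx":0,"ty":0,"tz":0,"ax":0,"ay":0,"az":0},
  {"claw":1,"tx":0,"ty":0,"tz":0,"ax":0,"ay":0,"az":0},
  {"claw":1,"tx":0,"ty":0,"tz":0,"ax":0,"ay":0,"az":0},
  {"claw":1,"tx":0,"ty":0,"tz":0,"ax":0,"ay":0,"az":0},
])

```text
clock: 75.7
tcp_pos: [0.5548, 0.0002, 0.2917]
orientation: [2.166, 2.268, 0.012]
contact_force: [6.2, 3.7, 1.2]
grip_width: 0.008
gripper_force: 49.3
```

```bash
python3 leaf2.py
```

```text
F [6.2 3.7 1.2] grasp radial 0.0455 z 0.1367 deg by jaw 59.76 by atan 60.28
```

Call:
arm_command([
  {"claw":0.7,"tx":0,"ty":0,"tz":0,"ax":0,"ay":0,"az":0},
  {"claw":0.7,"tx":0,"ty":0,"tz":0,"ax":0,"ay":0,"az":0},
  {"claw":0.7,"tx":0,"ty":0,"tz":0,"ax":0,"ay":0,"az":0},
  {"claw":0.7,"tx":0,"ty":0,"tz":0,"ax":0,"ay":0,"az":0},
  {"claw":0.7,"tx":0,"ty":0,"tz":0,"ax":0,"ay":0,"az":0},
  {"claw":0.7,"tx":0,"ty":0,"tz":-0.005,"ax":0,"ay":0,"az":0},
  {"claw":0.7,"tx":0,"ty":0,"tz":-0.015,"ax":0,"ay":0,"az":0},
  {"claw":0.7,"tx":0,"ty":0,"tz":-0.025,"ax":0,"ay":0,"az":0},
  {"claw":0.7,"tx":0,"ty":0,"tz":-0.03,"ax":0,"ay":0,"az":0},
  {"claw":0.7,"tx":0,"ty":0,"tz":-0.03,"ax":0,"ay":0,"az":0},
])

```text
clock: 76.53
tcp_pos: [0.5516, -0.0002, 0.3953]
orientation: [-2.169, -2.271, 0.002]
contact_force: [0.2, -0.1, 0.5]
grip_width: 0.0258
gripper_force: 0.0
```

Run:
```python
from h import *
st()
B=np.array([.5105,-.0015]); ex=np.array([np.cos(.0454),np.sin(.0454)])
for c in('side','wrist','top'):
    for _ in range(3):
        r.grab_frame(c); T=camT(c)
        for k in('lane_l','pull'):
            print(c,k,[ '%.1f'%(np.degrees(np.arctan2(P[2]-.0018,(P[:2]-B)@ex))-(10.9 if k=='pull' else 0)) for P in [toW(T,d['location']) for d in r.tip_of(k,c)[:4]] if .02<P[2]])
a,_=snap('side','side9.png'); cv2.imwrite('pics/final.png',cv2.resize(a[130:310,100:360,::-1],None,fx=3,fy=3,interpolation=cv2.INTER_CUBIC))
```

```text
t 76.53 tcp [ 5.516e-01 -2.000e-04  3.953e-01] 
 [[-4.630e-02  9.989e-01 -1.600e-03]
 [ 9.989e-01  4.630e-02  1.000e-04]
 [ 1.000e-04 -1.600e-03 -1.000e+00]] 
j [ 0.345  0.339 -0.563  1.833  0.208  1.031 -0.254] F [ 0.2 -0.1  0.5] w 0.025838232661596985 0.0
side lane_l ['61.2', '61.4', '57.6']
side pull ['60.1']
side lane_l ['56.7', '63.8', '59.8']
side pull ['59.8']
side lane_l ['63.7', '61.0', '61.0']
side pull ['48.8', '59.9']
wrist lane_l ['61.2', '61.0']
wrist pull ['60.9']
wrist lane_l ['57.9', '62.4']
wrist pull ['59.7']
wrist lane_l ['60.0', '59.9']
wrist pull ['59.2']
top lane_l ['57.8', '55.3']
top pull ['60.4']
top lane_l ['53.7', '58.4']
top pull ['59.8', '41.6']
top lane_l ['55.3', '58.3']
top pull ['45.1', '58.7']
```

View pics/final.png

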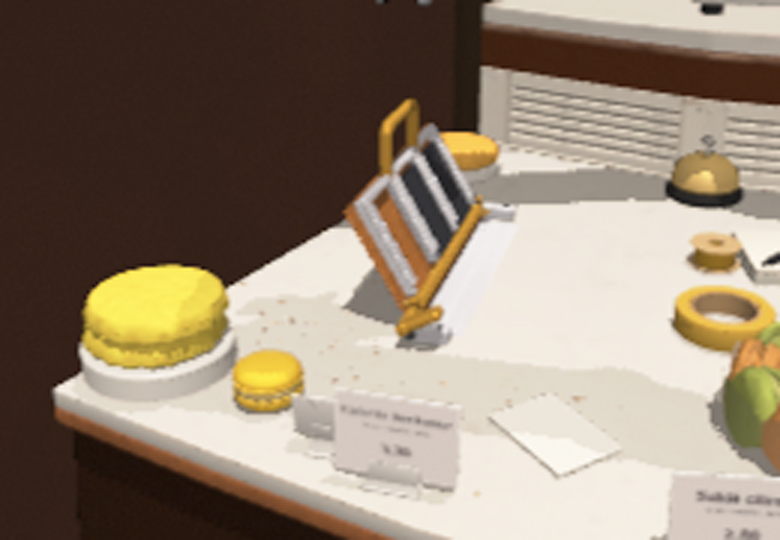

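The board stands at about 60° with both slates behind the closed bar, the arm is clear above, and the bystanders look unmoved. Handing in.

```bash
python3 -c "
from bench import r
print(r.hand_in())"
```

```text
the job is handed in; nothing more can be done
None
```

The job is handed in, with no verdict returned: both slates went home in the middle and right lanes, the bar is down in its catch, the board stands by itself at about 60 degrees, and the other things look unmoved.

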